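# Load and start the dish incubator in the pharmacy

## Task

Get the bench incubator running: clear the carton from in front of its slots by standing it upright in the blue returns tray, and slide every culture dish on the counter level and fully home into a slot of its own. Pull the black dust plug out of the probe port and leave it in the small white tray, then move the orange temperature probe from its stand into the port, pushed fully home. Only when all that is done, press the green start button; never tip a dish over, and leave the other things on the counter alone.

Things in the scene. Friction and masses are not known exactly. Their poses are not given: they have to be found in the camera images.
- incubator: bench incubator, fixed; origin on the counter under its middle; +x is the way dishes slide in (away from the robot), y left, z up. Left (+y) half: stepped rack of 4 level slots with blue side walls, top at 118 mm. Right half: white control housing 110 x 110 mm, top at 100 mm, centre x 5, y -45 mm, carrying probe port and start button.
- slot1 (a point): lowest slot (floor 30 mm above the counter): where a dish's disc centre is when fully home, 5 mm above the floor, 32 mm in from the mouth; axes as the incubator's. All slots: 66 mm wide, 17 mm clear height, 62 mm from open front (-x) to back stop; first 30 mm has no roof, then the 5 mm floor of the slot above. A homed dish's tab stands 13 mm before the mouth
- slot2 (a point): second slot, 22 mm above and 30 mm further in (+x) than the lowest, otherwise the same: disc centre when home. A dish in a slot has its tab in the path of a dish sliding into the slot above: load higher slots first
- slot3 (a point): third slot, 22 mm above and 30 mm further in than the second: disc centre when home
- slot4 (a point): highest slot, 22 mm above and 30 mm further in than the third (floor 96 mm above the counter): disc centre when home
- port (a point): centre of the mouth of the probe port, a vertical round hole 8 mm wide and 42 mm deep in the top of the control housing (100 mm above the counter), chamfered, inside a dark ring; at the start the black dust plug sits in it. Its z is up
- start (a joint): the green start button, a 26 mm round sprung push button on the housing behind the port, pressed straight down: 0 released, 0.006 m fully down at about 4 N; springs back
- start_top (a point): centre of the top face of the green start button, 18 mm above the housing's top when released
- dish1_center (a point): yellow: culture dish (may be absent): disc 60 mm wide, 10 thick, with a flat 14 mm wide, 4 mm thick tongue and an upright white finger tab, one piece, about 50 g. Point: disc centre, 5 mm above the underside. Tab centre 45 mm along its own -x; tab 14 mm long (x), 12 thick (y), its top 45 above the underside. Starts flat on the counter, tab roughly toward the robot, z up.
- dish2_center (a point): amber: culture dish (may be absent): disc 60 mm wide, 10 thick, with a flat 14 mm wide, 4 mm thick tongue and an upright white finger tab, one piece, about 50 g. Point: disc centre, 5 mm above the underside. Tab centre 45 mm along its own -x; tab 14 mm long (x), 12 thick (y), its top 45 above the underside. Starts flat on the counter, tab roughly toward the robot, z up.
- dish3_center (a point): yellow: culture dish (may be absent): disc 60 mm wide, 10 thick, with a flat 14 mm wide, 4 mm thick tongue and an upright white finger tab, one piece, about 50 g. Point: disc centre, 5 mm above the underside. Tab centre 45 mm along its own -x; tab 14 mm long (x), 12 thick (y), its top 45 above the underside. Starts flat on the counter, tab roughly toward the robot, z up.
- dish4_center (a point): amber: culture dish (may be absent): disc 60 mm wide, 10 thick, with a flat 14 mm wide, 4 mm thick tongue and an upright white finger tab, one piece, about 50 g. Point: disc centre, 5 mm above the underside. Tab centre 45 mm along its own -x; tab 14 mm long (x), 12 thick (y), its top 45 above the underside. Starts flat on the counter, tab roughly toward the robot, z up.
- carton_center (a point): centre of a white medicine carton with a red and a blue band, 40 mm (its x) by 60 mm (its y) by 95 mm tall, about 120 g, standing upright in front of the slots, 40 to 60 mm from them; point half-way up, 47.5 mm above its underside
- returns_tray_in (a point): centre of the inner floor of the blue returns tray, fixed, 150 x 150 mm outside, 20 mm high, walls 4 mm, floor 4 mm
- plug_center (a point): centre of the head of the black rubber dust plug: head 20 mm across and 32 mm tall (point half-way up the head) with a small 5 mm nib on top, off centre; below it a 6 mm stem 20 mm long along the plug's own -z, loose in the port; about 15 g. While it is in the port the head's underside rests on the housing
- plug_tray_in (a point): centre of the inner floor of the small white tray, fixed, 90 x 90 mm outside, 16 mm high, walls 4 mm, floor 4 mm; stands rear left or rear right on the counter, changing places with the probe stand
- probe_center (a point): centre of the handle of the temperature probe: orange round handle 16 mm across and 42 mm tall (point half-way up it), below it a steel pin 6 mm across and 38 mm long with a round end along the probe's own -z; about 40 g; starts upright in its grey stand (fixed block 60 x 60 mm, 50 mm high, hole 42 mm deep) with the handle's underside resting on the stand's top
- probe_tip (a point): tip of the probe's steel pin, 59 mm below the handle's centre along the probe's own -z. When the probe is fully home in the port the tip is 38 mm below the port mouth and the handle's underside sits on the housing
- vial: bystander, to be left alone: small amber vial, 28 mm across, 55 mm tall, left of the incubator; origin under its middle
- pill_jar: bystander, to be left alone: white pill jar, 52 mm across, 75 mm tall, to the right; origin under its middle
- amber_bottle: bystander, to be left alone: amber bottle, 60 mm across, 130 mm tall, at the back right; origin under its middle
- blue_bottle: bystander, to be left alone: blue bottle, 60 mm across, 150 mm tall, at the back; origin under its middle
- spatula: bystander, to be left alone: 170 mm metal spatula lying at the far left; origin under its middle
- mortar: bystander, to be left alone: white ceramic bowl, 90 mm across, 60 mm tall, back left; origin under its middle

How it is judged:
By the outcome, as a careful person would: the job done as asked, in the order asked, and still so for the second after the job is handed in, with the robot touching nothing.
Of dish1, dish2, dish3, dish4 only 2 to 4 are there at a start; the rules pass over those that are not, and their reading is None.
At some moment in a run one of dish1, dish2, dish3, dish4 may be knocked a few centimetres aside while the robot is not near it.
It also fails if it takes over 210 s, if anything falls off the work surface, if the arm or the gripper's body presses on something with over 40 N, if the wrist force passes 120 N, or if a joint passes its speed limit or range.

## Robot

A 7-joint arm with a two-finger parallel gripper is mounted at the origin on the work surface. World frame = base frame: x ahead of the robot, y to its left, z up, the work surface at z = 0. Lengths are in m, angles in degrees, forces in N, time in s.
With the tool pointing down it reaches from about 0.4 to 0.875 m from the base axis. Payload 6.5 kg.
Tool frame: the origin (TCP) lies at the very end of the fingers, on their centre line; the grasp point (between the pads) lies 19 mm behind it (ctrl.grasp_offset is the distance from the TCP to the grasp point, in m); z points along the fingers, y is the direction in which the jaws open and shut (so a half turn about z gives the same grasp; the last joint's range is limited). The gripper opens to 88 mm and grips with 3 to 60 N. Pads are 18 mm wide; open, the fingers measure 123 mm over their backs; the gripper's body (75 mm by 187 mm) begins 45 mm behind the grasp point.
Start: joints at [-80.97, 30.733, -0.252, 88.115, 0.149, 61.152, -4.079], TCP at [0.144, 0.634, 0.239] pointing down, gripper open.
Joint ranges: [-154.64, 154.64], [-21.42, 123.67], [-72.66, 72.17], [13.99, 137.28], [-74.86, 254.86], [10.95, 109.41], [-158.01, 158.01]. Speed limits (degrees/s): [136.94, 136.94, 180, 180, 180, 180, 180].

## Interface

Orientations are given as a 3x3 rotation matrix whose columns are the frame's x, y, z axes.
In Python, from station import ctrl gives the robot as it stands.
- The arm moves only by the shell command python3 -m crank 'ROWS'. ROWS is JSON, a list of rows, each a list of 3 entries, a list of its own where there are three numbers: the shift along the tool's x, y, z scaled (see below), then the turn, a rotation vector about the tool's x, y, z scaled (see below), then the opening, from 0 (shut) to 1 (fully open). A call has 1 to 8 rows; each row is the pose to reach, as a shift and turn from the pose commanded when the call began, along the tool's axes at that moment, turning the shorter way round; what a row does not reach only later rows make up. The controller multiplies each number of a shift by 80 cm and each number of a turn by 360 degrees. A row lasts 1/12 s, in which the tool goes at most 41.7 mm and 7.16 degrees, less where a joint would pass 70% of its speed; a pose out of reach is approached as far as the arm can. A call with a number of a shift or a turn outside -1 to 1 is refused whole. A call with a gripper value outside its range is refused whole. The fingers move at their own pace and stop on an object; the grip force is fixed at half the most. Time passes only in rows, so rows that repeat a pose let the fingers close. It gives the time, the measured TCP pose, the force and the opening at its end, in the units of the state.
- ctrl.get_state(): the state, without advancing time (a new reading comes with each control period).
- ctrl.get_image(name): name is "side" or "top"; returns a dict with "image" (480x640x3 uint8, blue, green, red), "fovy" (degrees; the focal length in pixels is half the picture's height over the tangent of half this angle, whatever the lens; pixels are square), "cx", "cy" (the principal point, pixels), "eye" and "rotation" of the camera in the world. Camera axes: x right, y down, z forward; pixel columns grow to the right and rows downward; lengths in m; the calibration is good to about 2 mm. A picture is of the moment at which its call begins. There is no depth.
- ctrl.sign_off(): hands the job in, once; it reports no verdict.
The state is a dict: "clock": time; "joint_positions": joint angles; "joint_velocities": joint speeds; "effort": joint torques, N m; "eef_pos": TCP position; "orientation": TCP orientation; "contact_force": force on the tool from outside, world axes, zero at the start; "wrist_torque": the same for the moment, N m; "opening": finger opening in m.
Only numpy, scipy, OpenCV 4.12 (cv2) and the standard library are available. Lean on these libraries where they do the work, as an engineer would, in place of code of your own. Each camera call takes 0.05 s, during which the arm holds its last target.

## Working session

There is one attempt and no reset: what is moved stays moved. The work goes in short steps, Python scripts to look and compute and a shell command to move; the robot and the scene stay as the last step left them, time stands still between calls to the robot, and variables do not carry over. Pictures are saved under pics/ and viewed, and the job is handed in when it is done.

```bash
ls; mkdir -p pics
cat > h.py <<'E'
import numpy as np,cv2
from station import ctrl
def snap(n,f):
    d=ctrl.get_image(n); cv2.imwrite('pics/'+f,d['image']); return d
E
python3 - <<'E'
from h import *
for n in('side','top'):
    d=snap(n,n+'0.png'); print(n,{k:d[k] for k in d if k!='image'})
print(ctrl.get_state())
E
```

```text
pics
side {'fovy': 49.13758516554184, 'cx': 320.9320128384846, 'cy': 245.55791785048123, 'eye': array([0.06446996, 0.88997647, 0.81935446]), 'rotation': array([[-0.84505224, -0.32179591,  0.42700598],
       [-0.53464669,  0.49915187, -0.68190932],
       [ 0.0062948 , -0.80454634, -0.59385652]])}
top {'fovy': 48.96721541976149, 'cx': 318.3355876447073, 'cy': 238.66538487075627, 'eye': array([0.26920237, 0.05646917, 1.6408091 ]), 'rotation': array([[ 2.72608769e-02, -9.77170066e-01,  2.10702415e-01],
       [-9.99628215e-01, -2.65375715e-02,  6.26011468e-03],
       [-5.25666286e-04, -2.10794735e-01, -9.77530206e-01]])}
{'clock': 0.1, 'joint_positions': array([-80.97000029,  30.77267562,  -0.25263266,  88.16079015,
         0.15051609,  61.1526322 ,  -4.07758865]), 'joint_velocities': array([-0.027154  , -0.0626029 ,  0.0262307 , -0.13619836,  0.05480954,
       -0.00246936,  0.01450793]), 'effort': array([ 1.92088381e-03, -5.72073090e+01,  9.93643776e-01, -2.52233863e+01,
       -5.61146170e-02,  1.34175803e-02,  3.22640926e-05]), 'eef_pos': array([0.14418113, 0.63327507, 0.23796132]), 'orientation': array([[-9.75080846e-01,  2.21849745e-01, -1.84790161e-04],
       [ 2.21849771e-01,  9.75079725e-01, -1.48619182e-03],
       [-1.49526137e-04, -1.49015283e-03, -9.99998879e-01]]), 'contact_force': array([-0.24566621, -0.78519973,  0.45278709]), 'wrist_torque': array([-0.05064678,  0.01363704, -0.0003239 ]), 'opening': 0.08813087105086999}
```

View pics/side0.png

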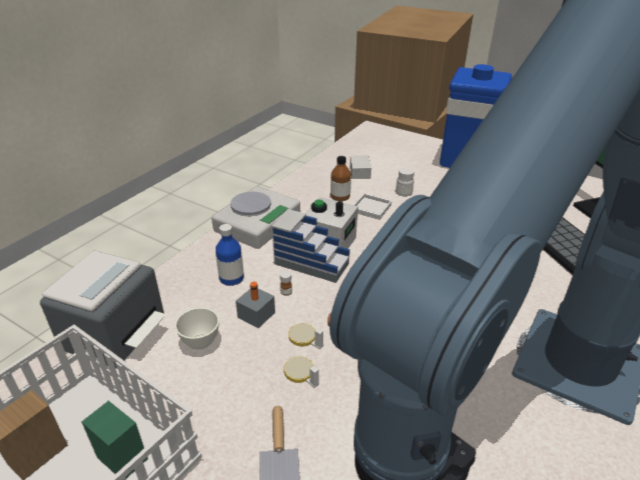

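View pics/top0.png

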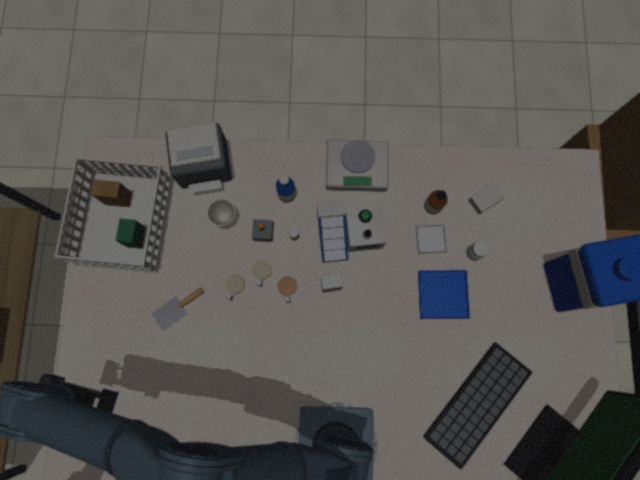

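The top view shows two yellow dishes at (235,284) and (261,270), an amber dish at (287,286), and the carton at (331,283). The returns tray is at (443,294), the plug tray at (431,239), the probe stand at (262,229), the port with its plug at (368,233) and the button at (365,215). I'll zoom in to get more precise pixels.

```bash
cat >> h.py <<'E'
def zoom(n,f,x0,y0,x1,y1,s):
    d=ctrl.get_image(n); im=cv2.resize(d['image'][y0:y1,x0:x1],None,fx=s,fy=s,interpolation=cv2.INTER_CUBIC)
    for x in range((x0+9)//10*10,x1,10): cv2.line(im,((x-x0)*s,0),((x-x0)*s,6 if x%50 else 16),(0,0,255),1)
    for y in range((y0+9)//10*10,y1,10): cv2.line(im,(0,(y-y0)*s),(6 if y%50 else 16,(y-y0)*s),(0,0,255),1)
    cv2.imwrite('pics/'+f,im); return d
CAL={}
def cal(n):
    if n not in CAL: CAL[n]=ctrl.get_image(n)
    return CAL[n]
def ray(n,u,v):
    d=cal(n); f=240/np.tan(np.radians(d['fovy']/2))
    r=d['rotation']@np.array([(u-d['cx'])/f,(v-d['cy'])/f,1.]); return np.array(d['eye']),r
def atz(n,u,v,z):
    e,r=ray(n,u,v); return e+r*(z-e[2])/r[2]
def proj(n,p):
    d=cal(n); f=240/np.tan(np.radians(d['fovy']/2)); q=d['rotation'].T@(np.array(p)-d['eye'])
    return np.array([d['cx']+f*q[0]/q[2],d['cy']+f*q[1]/q[2]])
E
python3 - <<'E'
from h import *
zoom('top','t1.png',215,190,395,310,4)
zoom('side','s1.png',230,150,430,300,4)
E
```

```text
(no output)
```

View pics/t1.png

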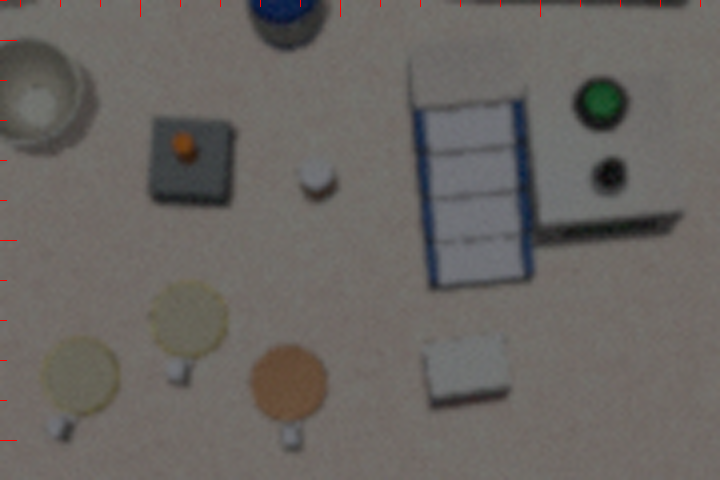

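View pics/s1.png

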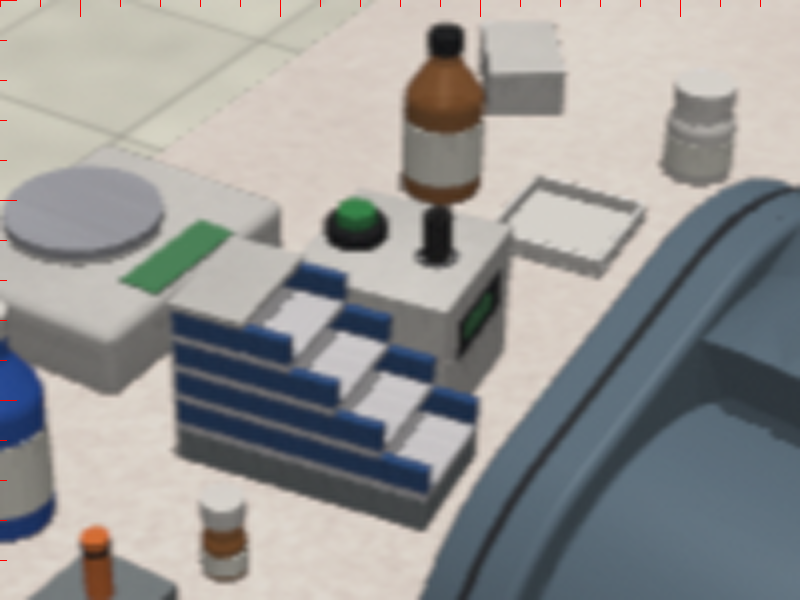

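Run:
```python
from h import *
zoom('top','t2.png',310,200,390,260,10)
zoom('side','s2.png',265,185,365,260,8)
zoom('top','t3.png',225,260,345,310,6)
```

```text
(no output)
```

View pics/t2.png

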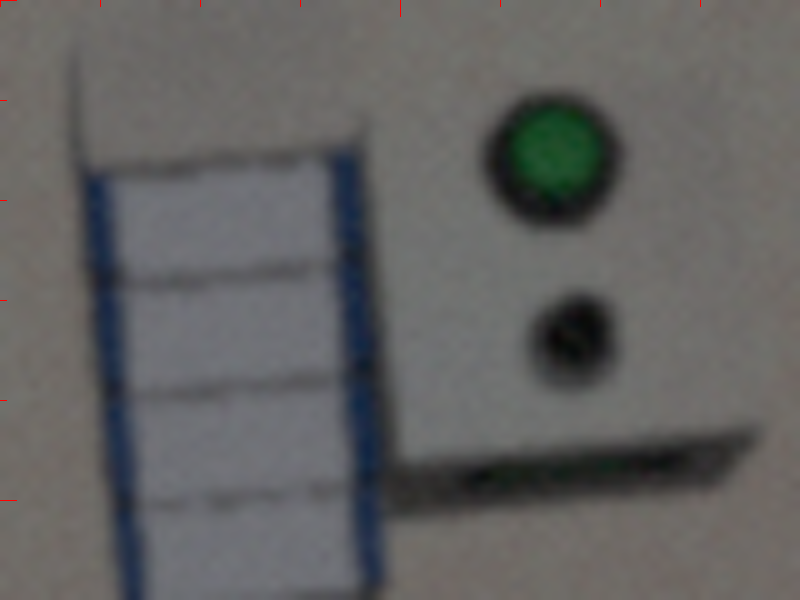

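View pics/s2.png

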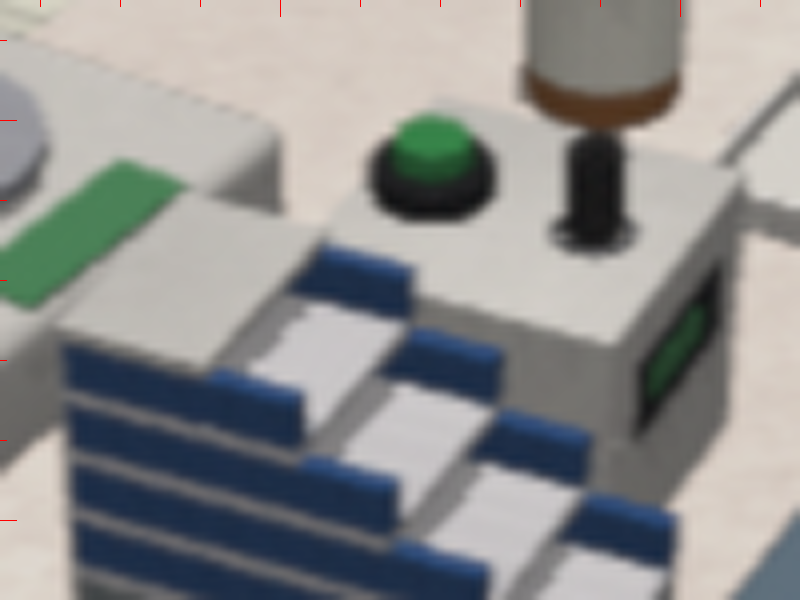

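View pics/t3.png

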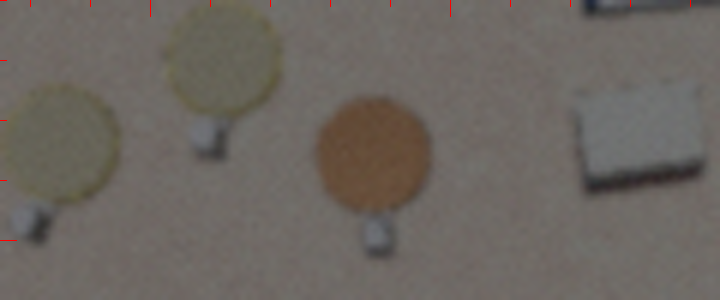

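Run:
```python
from h import *
np.set_printoptions(precision=4,suppress=True)
def T(X,Y,z,x0=310,y0=200,s=10,n='top'): return atz(n,x0+(X+.5)/s-.5,y0+(Y+.5)/s-.5,z)
P={}
def show(k,p): print(k,p[:2]*1000)
show('roof L',T(85,172,.118));show('roof R',T(358,149,.118))
for k,(yl,yr,z,xl,xr) in {4:(283,262,.096,117,340),3:(398,374,.074,127,350),2:(507,484,.052,137,360)}.items():
    show('mouth%d L'%k,T(xl,yl,z));show('mouth%d R'%k,T(xr,yr,z))
# inner walls: at top of walls
for X,Y,z in((110,180,.113),(332,160,.113),(145,590,.047),(360,580,.047)): show('inner',T(X,Y,z))
show('hous FL',T(400,465,.1));show('hous FR',T(760,430,.1))
show('button top',T(561,150,.118)); show('ring',T(553,160,.1));show('plugtop',T(580,323,.132));show('plugbase',T(565,350,.1))
S=lambda X,Y,z:T(X,Y,z,265,185,8,'side')
show('S button top',S(434,137,.118)); show('S plugtop',S(596,140,.132)); show('S ring',S(594,232,.1)); 
show('S hous front L',S(420,300,.1));show('S hous FL',S(617,345,.1));show('S hous FR',S(742,180,.1))
show('S mouth4 FR',S(408,328,.096));
D=lambda X,Y,z:T(X,Y,z,225,260,6)
for k,c,t in(('yA',(62,144),(27,220)),('yB',(222,58),(206,135)),('amb',(374,154),(376,232))):
    a=D(*c,.01);b=D(*t,.045);show(k,a);show(' tab',b);v=a-b;print(np.hypot(v[0],v[1])*1000,np.degrees(np.arctan2(v[1],v[0])))
for X,Y in((578,98),(696,85),(704,160),(585,180)): show('carton',D(X,Y,.095))
for n,u,v,z in(('ret',443.5,294,.004),('plugtray',431,239,.004)): show(n,atz('top',u,v,z))
for f in(.045,):
  pass
```

```text
roof L [664.256   68.8956]
roof R [673.5516 -12.3797]
mouth4 L [635.7283  58.496 ]
mouth4 R [644.0546  -8.5299]
mouth3 L [605.1159  54.5481]
mouth3 R [614.4255 -13.0999]
mouth2 L [575.7115  50.5737]
mouth2 R [584.7643 -17.7282]
inner [663.2866  61.3931]
inner [671.2658  -4.8811]
inner [550.8187  47.4452]
inner [555.7259 -18.4537]
hous FL [581.3276 -27.314 ]
hous FR [ 594.9044 -134.6027]
button top [674.8867 -72.9591]
ring [676.4967 -72.1006]
plugtop [618.8104 -77.7846]
plugbase [617.8045 -76.2033]
S button top [673.4861 -70.8234]
S plugtop [618.1359 -77.4864]
S ring [616.3769 -74.9749]
S hous front L [641.6581 -13.0087]
S hous FL [578.4301 -24.7986]
S hous FR [ 592.1715 -127.0427]
S mouth4 FR [639.6676  -3.1184]
yA [470.8885 322.2386]
 tab [427.6201 331.8499]
44.32301447298574 -12.523928074907934
yB [518.1144 241.6175]
 tab [473.1268 243.7864]
45.03990353160511 -2.7601348071337464
amb [470.0874 160.4395]
 tab [426.3696 155.629 ]
43.981711444581954 6.279303244383677
carton [490.0202  55.673 ]
carton [498.0572  -2.3088]
carton [461.0669  -6.9128]
carton [449.6515  51.1835]
ret [ 456.7888 -326.5067]
plugtray [ 630.6376 -290.8028]
```

```bash
cat >> h.py <<'E'
from scipy.spatial.transform import Rotation as Ro
R0=np.array([[-1.,0,0],[0,1,0],[0,0,-1]]).T
def plan(x,y,z,yaw=None,tilt=0):
    """mm, deg. yaw about world z from tool-y=world y; tilt>0: top leans to robot. prints shift, turn in move units"""
    s=ctrl.get_state(); R=np.array(s['orientation']); p=np.array(s['eef_pos'])
    d=R.T@(np.array([x,y,z])/1000-p)/.8
    if yaw is None: w=np.zeros(3)
    else:
        Rt=Ro.from_euler('z',yaw,degrees=True).as_matrix()@Ro.from_euler('y',-tilt,degrees=True).as_matrix()@R0
        w=Ro.from_matrix(R.T@Rt).as_rotvec(degrees=True)/360
    n=max(np.linalg.norm(d)*800/41.7,np.linalg.norm(w)*360/7.16)
    print('now',np.round(p*1000,1),'yaw %.1f'%np.degrees(np.arctan2(-R[0,1],R[1,1])),'F',np.round(s['contact_force'],1),'open %.1f'%(s['opening']*1000),'t %.1f'%s['clock'])
    print('d',np.round(d,4).tolist(),'w',np.round(w,4).tolist(),'rows %.1f'%n)
E
python3 - <<'E'
from h import *
plan(475,24.5,180,7.3)
E
```

```text
now [144.3 633.7 238.7] yaw -12.8 F [-0.3 -0.1 -0. ] open 88.1 t 0.5
d [-0.5721, -0.6508, 0.0734] w [-0.0, 0.0, -0.0559] rows 16.7
```

```bash
python3 -m crank '[[[-0.3,-0.3,0.03],[0,0,-0.056],1],[[-0.3,-0.3,0.03],[0,0,-0.056],1],[[-0.3,-0.3,0.03],[0,0,-0.056],1],[[-0.3,-0.3,0.03],[0,0,-0.056],1],[[-0.3,-0.3,0.03],[0,0,-0.056],1],[[-0.3,-0.3,0.03],[0,0,-0.056],1],[[-0.3,-0.3,0.03],[0,0,-0.056],1],[[-0.3,-0.3,0.03],[0,0,-0.056],1]]'; python3 -c "
from h import *
plan(475,24.5,150,7.3)"
```

```text
clock: 1.12
eef_pos: [0.3221, 0.3506, 0.2154]
orientation: [[-0.992, -0.128, 0.0], [-0.128, 0.992, 0.001], [-0.001, 0.001, -1.0]]
contact_force: [0.6, 0.4, 0.2]
opening: 0.088
now [322.1 350.6 215.4] yaw 7.3 F [0.6 0.4 0.2] open 88.0 t 1.1
d [-0.1374, -0.4287, 0.0816] w [0.0001, 0.0001, 0.0001] rows 8.8
```

```bash
python3 -m crank '[[[-0.1374,-0.42,0.08],[0,0,0],1],[[-0.1374,-0.42,0.08],[0,0,0],1],[[-0.1374,-0.42,0.08],[0,0,0],1],[[-0.1374,-0.42,0.08],[0,0,0],1],[[-0.1374,-0.42,0.08],[0,0,0],1],[[-0.1374,-0.42,0.08],[0,0,0],1],[[-0.1374,-0.42,0.08],[0,0,0],1],[[-0.1374,-0.42,0.08],[0,0,0],1]]'; python3 -m crank '[[[0,0,0],[0,0,0],1],[[0,0,0],[0,0,0],1]]';python3 - <<'E'
from h import *
plan(475,24.5,52,7.3)
zoom('side','s3.png',265,150,465,300,4)
zoom('top','t4.png',300,180,480,315,4)
E
```

```text
clock: 1.78
eef_pos: [0.4631, 0.0543, 0.1558]
orientation: [[-0.992, -0.128, 0.001], [-0.128, 0.992, 0.0], [-0.001, 0.0, -1.0]]
contact_force: [1.0, 0.9, -1.0]
opening: 0.088
clock: 1.95
eef_pos: [0.4628, 0.0538, 0.1557]
orientation: [[-0.992, -0.122, -0.0], [-0.122, 0.992, -0.001], [0.0, -0.001, -1.0]]
contact_force: [-0.4, 0.9, 0.9]
opening: 0.0882
now [462.8  53.8 155.7] yaw 7.0 F [-0.4  0.9  0.9] open 88.2 t 1.9
d [-0.0107, -0.0381, 0.1296] w [-0.0001, -0.0, -0.0008] rows 2.6
```

View pics/t4.png

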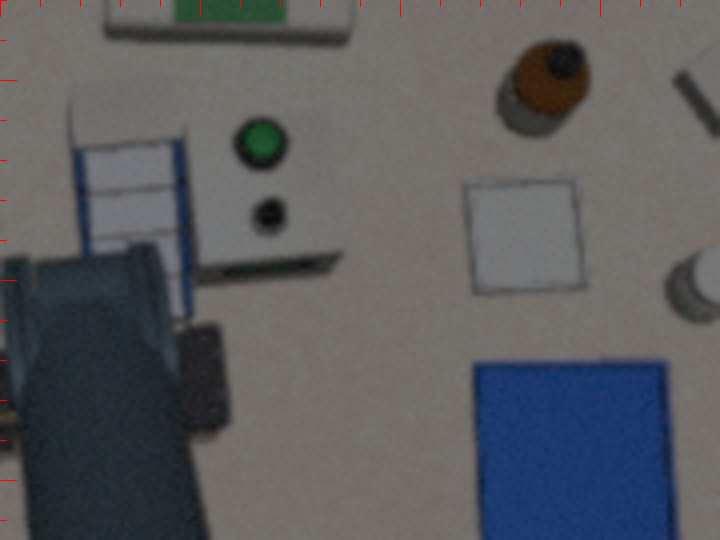

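View pics/s3.png

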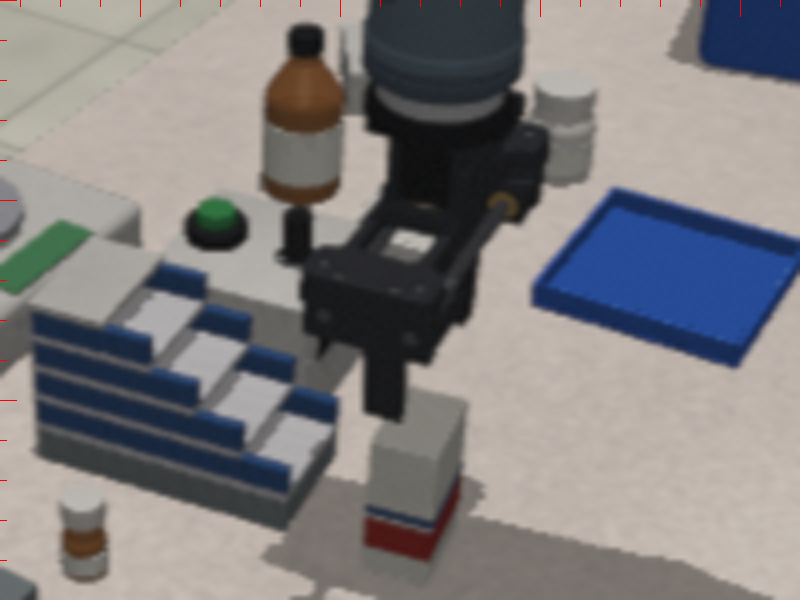

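The gripper sits above and left of the carton. Its top corners in the side zoom are (432,460) and (467,402), and the returns tray is in clear view. I'll check the carton's position from the side camera.

Run:
```python
from h import *
S=lambda X,Y,z:atz('side',265+(X+.5)/4-.5,150+(Y+.5)/4-.5,z)*1000
print(S(434,461,.095),S(467,402,.095),S(370,448,.095), S(432,582,0))
for X,Y in((737,348),(613,188),(533,288)): print(S(X,Y,.02))
T=lambda X,Y,z:atz('top',300+(X+.5)/4-.5,180+(Y+.5)/4-.5,z)*1000
for X,Y in((472,362),(667,362)): print('ret',T(X,Y,.02))
for X,Y in((464,184),(574,180),(584,290),(474,294)): print('pt',T(X,Y,.016))
plan(475,24.5,135,7.3)
```

```text
[449.59259536  56.46079253  95.        ] [459.04661927  -2.14260915  95.        ] [485.09774874  65.47848593  95.        ] [ 4.48200454e+02  4.83096020e+01 -1.11022302e-13]
[ 377.40611186 -243.79365132   20.        ]
[ 529.14836975 -387.2115499    20.        ]
[ 521.1840246  -235.25833086   20.        ]
ret [ 527.01765351 -244.13085489   20.        ]
ret [ 531.13223925 -395.45790749   20.        ]
pt [ 670.07455702 -240.30644746   16.        ]
pt [ 675.70509841 -327.52333735   16.        ]
pt [ 587.09481414 -333.35205071   16.        ]
pt [ 581.56082972 -247.10865875   16.        ]
now [462.   57.9 156.1] yaw 7.5 F [-0.2  0.6  0. ] open 88.0 t 2.1
d [-0.0107, -0.0436, 0.0263] w [0.0001, 0.0, 0.0006] rows 1.0
```

```bash
python3 -m crank '[[[-0.01,-0.041,0.026],[0,0,0],1],[[-0.01,-0.041,0.026],[0,0,0],1],[[-0.01,-0.041,0.026],[0,0,0],1],[[-0.01,-0.041,0.026],[0,0,0],1]]';python3 -c "
from h import *
plan(474.5,25.5,52,7.3)"
```

```text
clock: 2.48
eef_pos: [0.4741, 0.026, 0.1352]
orientation: [[-0.992, -0.129, -0.0], [-0.129, 0.992, 0.0], [0.0, 0.001, -1.0]]
contact_force: [-0.1, -0.1, 0.8]
opening: 0.0886
now [474.1  26.  135.2] yaw 7.4 F [-0.1 -0.1  0.8] open 88.6 t 2.5
d [-0.0004, -0.0007, 0.104] w [0.0001, -0.0, 0.0003] rows 2.0
```

```bash
python3 -m crank '[[[0,0,0.05],[0,0,0],1],[[0,0,0.08],[0,0,0],1],[[0,0,0.104],[0,0,0],1],[[0,0,0.104],[0,0,0],1]]'; python3 -m crank '[[[0,0,0],[0,0,0],0.6],[[0,0,0],[0,0,0],0.6],[[0,0,0],[0,0,0],0.6],[[0,0,0],[0,0,0],0.5],[[0,0,0],[0,0,0],0.5],[[0,0,0],[0,0,0],0.5]]'
python3 - <<'E'
from h import *
plan(474.5,25.5,52,7.3)
zoom('side','s4.png',265,150,465,300,4)
E
```

```text
clock: 2.82
eef_pos: [0.4721, 0.0263, 0.0495]
orientation: [[-0.991, -0.13, -0.005], [-0.13, 0.991, 0.0], [0.005, 0.001, -1.0]]
contact_force: [-0.6, -0.0, 0.4]
opening: 0.0885
clock: 3.32
eef_pos: [0.4753, 0.025, 0.053]
orientation: [[-0.992, -0.128, 0.002], [-0.128, 0.992, 0.001], [-0.002, 0.0, -1.0]]
contact_force: [-1.3, 0.9, 6.7]
opening: 0.0598
now [475.3  25.   53. ] yaw 7.3 F [-1.3  0.9  6.7] open 59.8 t 3.3
d [0.0009, 0.0008, 0.0012] w [0.0, 0.0003, 0.0001] rows 0.0
```

View pics/s4.png

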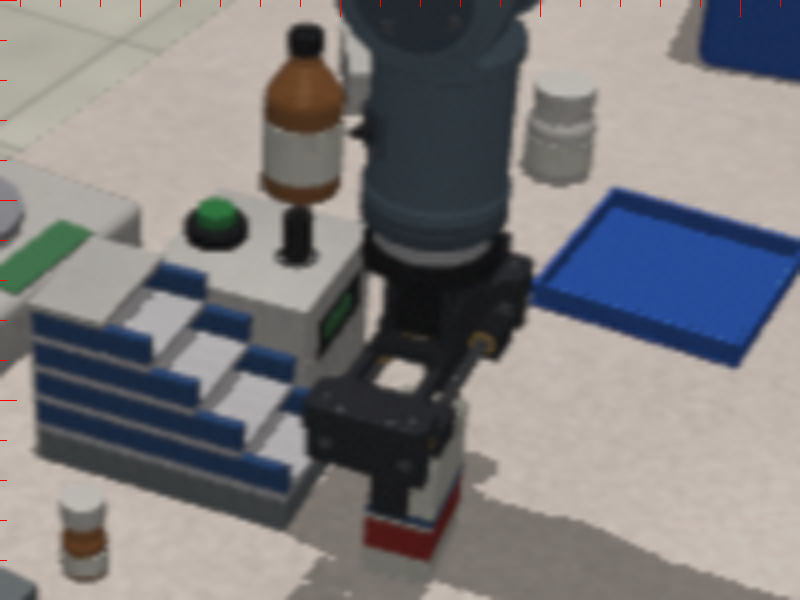

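The gripper holds the carton upright, and the 59.8 mm opening matches its 60 mm width. Next I lift it and carry it to the tray.

```bash
python3 -m crank '[[[0,0,-0.03],[0,0,0],0.5],[[0,0,-0.07],[0,0,0],0.5],[[0,0,-0.09],[0,0,0],0.5],[[0,0,-0.09],[0,0,0],0.5],[[0,0,-0.09],[0,0,0],0.5]]';python3 -c "
from h import *
plan(456,-318,125,0)"
```

```text
clock: 3.78
eef_pos: [0.475, 0.0248, 0.1246]
orientation: [[-0.992, -0.128, 0.002], [-0.128, 0.992, 0.001], [-0.002, 0.0, -1.0]]
contact_force: [-0.0, 1.2, -2.0]
opening: 0.0602
now [475.   24.8 124.6] yaw 7.3 F [-0.   1.2 -2. ] open 60.2 t 3.8
d [0.0783, -0.422, -0.0008] w [0.0001, 0.0004, 0.0204] rows 8.2
```

```bash
python3 -m crank '[[[0.005,-0.03,0],[0,0,0.01],0.5],[[0.015,-0.08,0],[0,0,0.02],0.5],[[0.03,-0.13,0],[0,0,0.02],0.5],[[0.04,-0.18,0],[0,0,0.02],0.5],[[0.05,-0.23,0],[0,0,0.02],0.5],[[0.06,-0.28,0],[0,0,0.02],0.5],[[0.07,-0.33,0],[0,0,0.02],0.5],[[0.075,-0.38,0],[0,0,0.02],0.5]]';python3 -m crank '[[[0.003,-0.03,0],[0,0,0],0.5],[[0.003,-0.042,0],[0,0,0],0.5],[[0.003,-0.042,0],[0,0,0],0.5],[[0.003,-0.042,0],[0,0,0],0.5]]';python3 -c "
from h import *
plan(456,-318,58,0)
zoom('side','s5.png',340,150,500,270,5)
zoom('top','t5.png',380,180,500,330,4)"
```

```text
clock: 4.45
eef_pos: [0.4515, -0.286, 0.1222]
orientation: [[-1.0, -0.002, -0.003], [-0.002, 1.0, 0.001], [0.003, 0.001, -1.0]]
contact_force: [1.0, -0.3, 0.1]
opening: 0.0605
clock: 4.78
eef_pos: [0.451, -0.3166, 0.1226]
orientation: [[-1.0, -0.003, -0.002], [-0.003, 1.0, 0.002], [0.002, 0.002, -1.0]]
contact_force: [0.2, 0.6, -1.4]
opening: 0.0602
now [ 451.  -316.6  122.6] yaw 0.1 F [ 0.2  0.6 -1.4] open 60.2 t 4.8
d [-0.0064, -0.0019, 0.0807] w [0.0003, -0.0003, 0.0004] rows 1.6
```

View pics/s5.png

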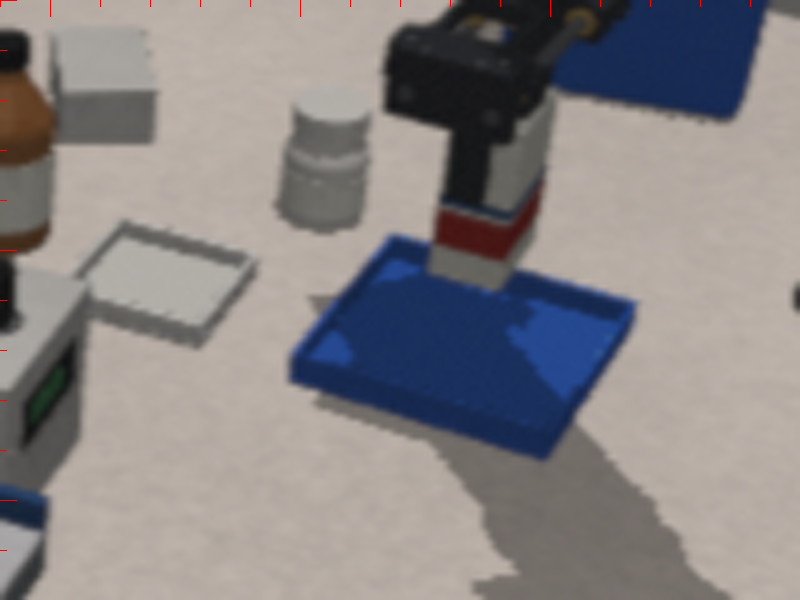

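View pics/t5.png

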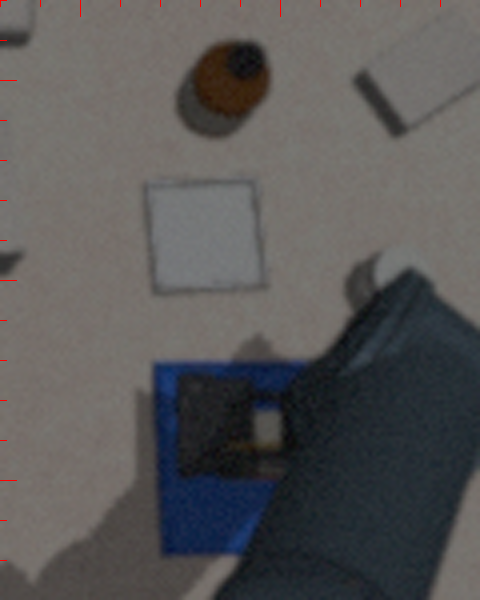

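The carton hangs upright over the tray and inside its walls. I'll lower it, slowing at the end.

```bash
python3 -m crank '[[[-0.006,0,0.04],[0,0,0],0.5],[[-0.006,0,0.07],[0,0,0],0.5],[[-0.006,0,0.076],[0,0,0],0.5],[[-0.006,0,0.078],[0,0,0],0.5],[[-0.006,0,0.08],[0,0,0],0.5],[[-0.006,0,0.08],[0,0,0],0.5]]';python3 -c "
from h import *
plan(456,-318,57,0)"
```

```text
clock: 5.38
eef_pos: [0.457, -0.318, 0.0608]
orientation: [[-1.0, -0.003, 0.001], [-0.003, 1.0, -0.001], [-0.001, -0.001, -1.0]]
contact_force: [-0.1, -0.2, -1.6]
opening: 0.06
now [ 457.  -318.    60.8] yaw 0.2 F [-0.1 -0.2 -1.6] open 60.0 t 5.4
d [0.0012, 0.0, 0.0048] w [-0.0001, 0.0002, 0.0005] rows 0.1
```

```bash
python3 -m crank '[[[0,0,0.002],[0,0,0],0.5],[[0,0,0.004],[0,0,0],0.5],[[0,0,0.005],[0,0,0],0.5],[[0,0,0.005],[0,0,0],0.5],[[0,0,0.005],[0,0,0],0.5]]'; python3 -c "
from h import *
plan(456,-318,57,0)"
```

```text
clock: 5.8
eef_pos: [0.4568, -0.3184, 0.057]
orientation: [[-1.0, -0.002, 0.001], [-0.002, 1.0, -0.0], [-0.001, -0.0, -1.0]]
contact_force: [-1.3, 0.9, 7.4]
opening: 0.0603
now [ 456.8 -318.4   57. ] yaw 0.1 F [-1.3  0.9  7.4] open 60.3 t 5.8
d [0.001, 0.0005, -0.0] w [-0.0001, 0.0002, 0.0004] rows 0.0
```

Contact shows 7 N upward, so it has landed. Releasing and retracting.

```bash
python3 -m crank '[[[0,0,-0.001],[0,0,0],0.8],[[0,0,-0.001],[0,0,0],0.95],[[0,0,-0.001],[0,0,0],0.95],[[0,0,-0.001],[0,0,0],0.95],[[0,0,-0.04],[0,0,0],0.95],[[0,0,-0.09],[0,0,0],0.95],[[0,0,-0.14],[0,0,0],0.95],[[0,0,-0.17],[0,0,0],0.95]]'; python3 -c "
from h import *
zoom('side','s6.png',340,150,500,270,5)
plan(617.5,-76.5,200,7.3)
plan(617.5,-76.5,160,7.3)"
```

```text
clock: 6.47
eef_pos: [0.4572, -0.319, 0.1955]
orientation: [[-1.0, -0.002, 0.003], [-0.002, 1.0, -0.002], [-0.003, -0.002, -1.0]]
contact_force: [0.9, -0.4, 0.6]
opening: 0.0836
now [ 459.  -320.3  199. ] yaw 0.1 F [ 1.3 -0.6  2.1] open 83.6 t 6.5
d [-0.1986, 0.3044, -0.001] w [-0.0008, 0.0013, -0.02] rows 7.0
now [ 459.  -320.3  199. ] yaw 0.1 F [ 1.3 -0.6  2.1] open 83.6 t 6.5
d [-0.1982, 0.3047, 0.049] w [-0.0008, 0.0013, -0.02] rows 7.0
```

View pics/s6.png

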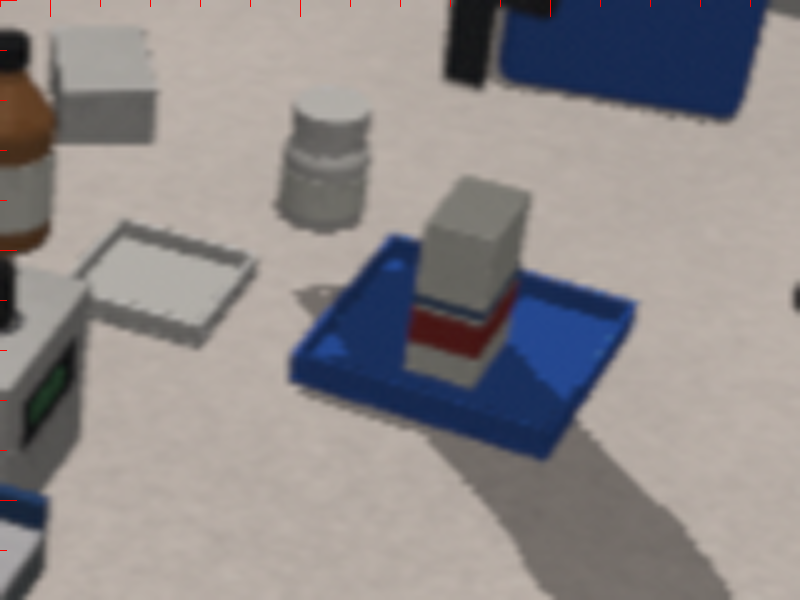

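The carton stands upright in the tray. Next is the plug.

```bash
python3 -m crank '[[[-0.04,0.05,0],[0,0,-0.01],0.5],[[-0.07,0.1,0],[0,0,-0.02],0.5],[[-0.11,0.16,0],[0,0,-0.02],0.5],[[-0.14,0.21,0],[0,0,-0.02],0.5],[[-0.17,0.26,0],[0,0,-0.02],0.5],[[-0.19,0.29,0],[0,0,-0.02],0.5],[[-0.198,0.304,0],[0,0,-0.02],0.5],[[-0.198,0.304,0],[0,0,-0.02],0.5]]'; python3 -m crank '[[[0,0,0.04],[0,0,0],0.5],[[0,0,0.05],[0,0,0],0.5],[[0,0,0.05],[0,0,0],0.5]]'; python3 -c "
from h import *
plan(617.5,-76.5,110,7.3)
zoom('side','s7.png',285,150,385,225,8)
zoom('top','t7.png',330,190,410,250,8)"
```

```text
clock: 7.18
eef_pos: [0.6177, -0.0635, 0.1912]
orientation: [[-0.99, -0.139, 0.002], [-0.139, 0.99, 0.006], [-0.003, 0.006, -1.0]]
contact_force: [1.2, 2.1, -0.3]
opening: 0.0439
clock: 7.43
eef_pos: [0.6114, -0.0747, 0.1489]
orientation: [[-0.992, -0.127, -0.006], [-0.127, 0.992, 0.0], [0.006, 0.001, -1.0]]
contact_force: [-0.9, 0.4, -0.0]
opening: 0.0442
now [611.4 -74.7 148.9] yaw 7.3 F [-0.9  0.4 -0. ] open 44.2 t 7.4
d [-0.0076, -0.0033, 0.0486] w [0.0001, -0.001, 0.0001] rows 0.9
```

View pics/s7.png

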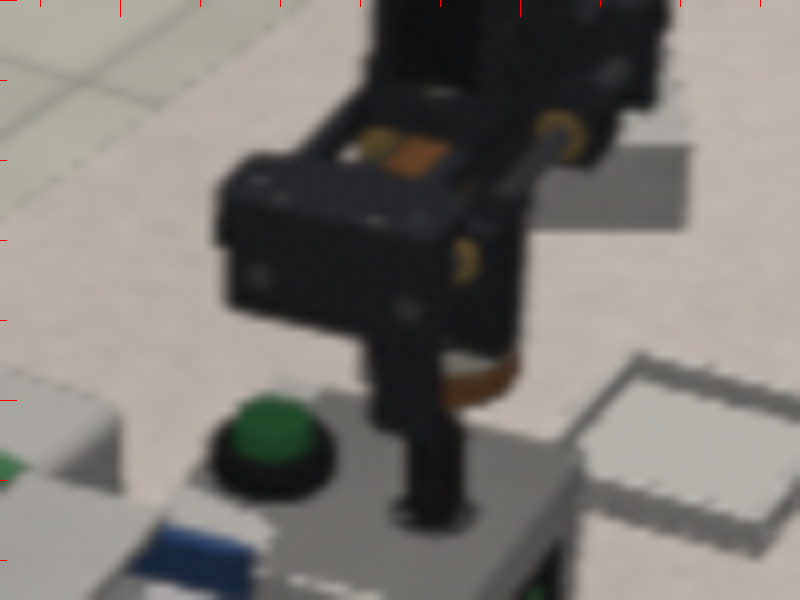

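View pics/t7.png

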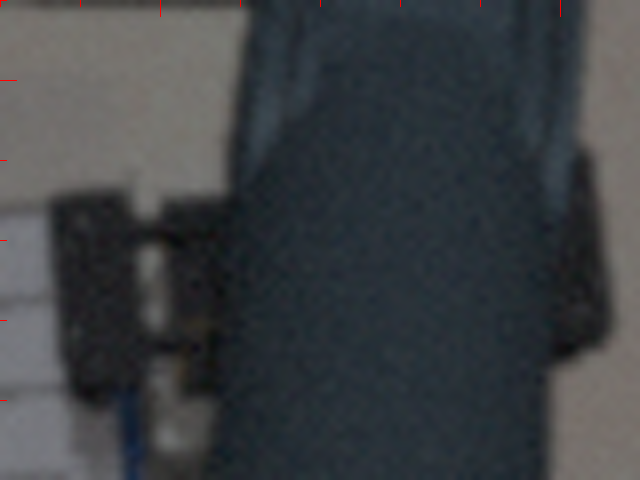

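The fingers hang just above the plug, with the nearer finger tip at zoom (405,430). I'll settle laterally, then descend.

```bash
python3 -m crank '[[[-0.003,-0.002,0],[0,0,0],0.5],[[-0.003,-0.002,0],[0,0,0],0.5],[[-0.003,-0.002,0],[0,0,0],0.5]]'; python3 -c "
from h import *
plan(617.5,-76.5,110,7.3)"
```

```text
clock: 7.78
eef_pos: [0.6173, -0.0763, 0.1529]
orientation: [[-0.992, -0.127, 0.002], [-0.127, 0.992, -0.0], [-0.002, -0.0, -1.0]]
contact_force: [-0.5, 0.7, 0.1]
opening: 0.0437
now [617.3 -76.3 152.9] yaw 7.3 F [-0.5  0.7  0.1] open 43.7 t 7.8
d [-0.0001, -0.0002, 0.0536] w [-0.0001, 0.0003, 0.0] rows 1.0
```

```bash
python3 -m crank '[[[0,0,0.03],[0,0,0],0.5],[[0,0,0.05],[0,0,0],0.5],[[0,0,0.055],[0,0,0],0.5],[[0,0,0.055],[0,0,0],0.5],[[0,0,0.055],[0,0,0],0.15],[[0,0,0.055],[0,0,0],0.15],[[0,0,0.055],[0,0,0],0.15],[[0,0,0.055],[0,0,0],0.15]]'; python3 -c "
from h import *
plan(617.5,-76.5,110,7.3)"
```

```text
clock: 8.45
eef_pos: [0.6175, -0.0763, 0.109]
orientation: [[-0.992, -0.128, 0.002], [-0.128, 0.992, -0.001], [-0.002, -0.001, -1.0]]
contact_force: [1.8, -7.4, 3.2]
opening: 0.0194
now [617.5 -76.3 109. ] yaw 7.3 F [ 1.8 -7.4  3.2] open 19.4 t 8.4
d [-0.0, -0.0002, -0.0013] w [-0.0002, 0.0003, 0.0001] rows 0.0
```

```bash
python3 -m crank '[[[0,-0.0015,0],[0,0,0],0.15],[[0,-0.0015,0],[0,0,0],0.15],[[0,-0.0015,0],[0,0,0],0.15]]'; python3 -c "
from h import *
plan(617.5,-76.5,110,7.3)"
```

```text
clock: 8.7
eef_pos: [0.6175, -0.0768, 0.1089]
orientation: [[-0.992, -0.128, 0.002], [-0.128, 0.992, 0.0], [-0.002, 0.0, -1.0]]
contact_force: [-0.8, 0.6, 6.8]
opening: 0.0193
now [617.5 -76.8 108.9] yaw 7.3 F [-0.8  0.6  6.8] open 19.3 t 8.7
d [-0.0, 0.0004, -0.0014] w [0.0, 0.0003, 0.0001] rows 0.0
```

```bash
python3 -m crank '[[[0,0,-0.02],[0,0,0],0.15],[[0,0,-0.05],[0,0,0],0.15],[[0,0,-0.09],[0,0,0],0.15],[[0,0,-0.11],[0,0,0],0.15],[[0,0,-0.11],[0,0,0],0.15]]'; python3 -c "
from h import *
print(atz('side',340+320/5,150+215/5,0),atz('side',340+332/5,150+105/5,.075),atz('top',478,248,.075))
d=zoom('top','t8.png',380,180,500,330,4)
zoom('side','s8.png',285,110,485,260,4)
plan(633,-287,200,0,25)"
```

```text
clock: 9.12
eef_pos: [0.6193, -0.0773, 0.2001]
orientation: [[-0.992, -0.128, 0.007], [-0.128, 0.992, -0.0], [-0.007, -0.001, -1.0]]
contact_force: [1.4, -0.3, 0.0]
opening: 0.0188
[ 0.58506039 -0.41585094  0.        ] [ 0.58572327 -0.41631019  0.075     ] [ 0.59093044 -0.41745494  0.075     ]
now [615.8 -76.8 194.5] yaw 7.3 F [0.1 0.7 0.1] open 19.4 t 9.3
d [0.0123, -0.2634, -0.007] w [0.0045, -0.0697, 0.0201] rows 5.1
```

View pics/s8.png

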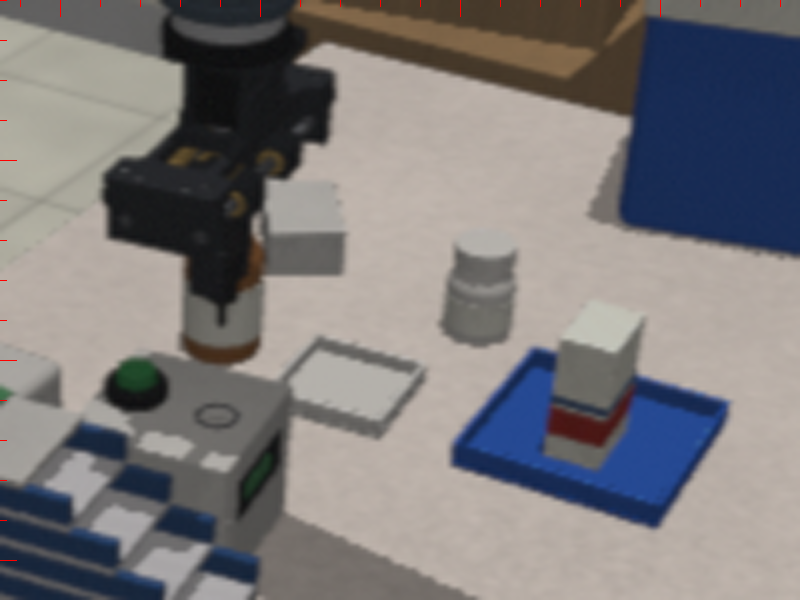

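View pics/t8.png

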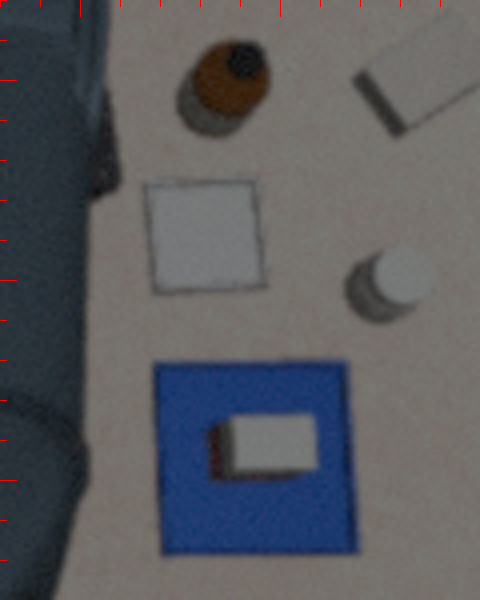

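The plug is held, with its stem showing at zoom (221,320). The open port is at (216,415), and the carton still stands. Next I move to the small tray, tilted 25°, so the plug lies down inward when released.

```bash
python3 -c "
from h import *
plan(638,-273,190,0,25)"
```

```text
now [615.8 -76.8 194.5] yaw 7.3 F [0.1 0.7 0.1] open 19.4 t 9.3
d [0.0038, -0.2468, 0.0054] w [0.0045, -0.0697, 0.0201] rows 4.7
```

```bash
python3 -m crank '[[[0.001,-0.04,0],[0,0,0],0.15],[[0.002,-0.09,0],[0.001,-0.012,0.004],0.15],[[0.003,-0.14,0],[0.002,-0.025,0.008],0.15],[[0.003,-0.19,0],[0.003,-0.04,0.012],0.15],[[0.004,-0.23,0.005],[0.004,-0.056,0.016],0.15],[[0.004,-0.247,0.005],[0.0045,-0.07,0.02],0.15],[[0.004,-0.247,0.005],[0.0045,-0.07,0.02],0.15],[[0.004,-0.247,0.005],[0.0045,-0.07,0.02],0.15]]'; python3 -c "
from h import *
plan(638,-273,60,0,25)"
```

```text
clock: 9.98
eef_pos: [0.6361, -0.2749, 0.1896]
orientation: [[-0.906, 0.004, 0.422], [0.004, 1.0, 0.0], [-0.422, 0.002, -0.906]]
contact_force: [0.2, 0.3, 0.8]
opening: 0.0193
now [ 636.1 -274.9  189.6] yaw -0.2 F [0.2 0.3 0.8] open 19.3 t 10.0
d [0.0663, 0.002, 0.1479] w [0.0001, -0.0001, -0.0007] rows 3.1
```

```bash
python3 -m crank '[[[0.02,0.001,0.04],[0,0,0],0.15],[[0.035,0.002,0.08],[0,0,0],0.15],[[0.05,0.002,0.12],[0,0,0],0.15],[[0.066,0.002,0.148],[0,0,0],0.15],[[0.066,0.002,0.148],[0,0,0],0.15],[[0.066,0.002,0.148],[0,0,0],0.15]]'; python3 -c "
from h import *
plan(638,-273,33,0,25)
zoom('side','s9.png',325,130,425,205,8)"
```

```text
clock: 10.48
eef_pos: [0.6417, -0.269, 0.0608]
orientation: [[-0.906, -0.003, 0.424], [-0.002, 1.0, 0.004], [-0.424, 0.003, -0.906]]
contact_force: [0.6, 0.6, 0.6]
opening: 0.0191
now [ 641.7 -269.    60.8] yaw 0.2 F [0.6 0.6 0.6] open 19.1 t 10.5
d [0.019, -0.0051, 0.0294] w [0.0006, 0.0002, 0.0003] rows 0.7
```

View pics/s9.png

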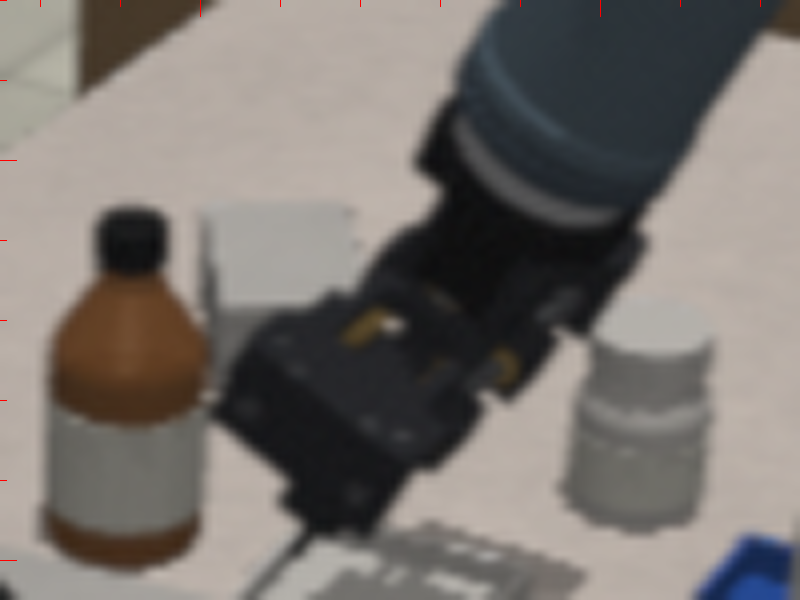

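```bash
python3 -m crank '[[[0.01,-0.004,0.015],[0,0,0],0.15],[[0.017,-0.004,0.026],[0,0,0],0.15],[[0.019,-0.004,0.029],[0,0,0],0.15],[[0.019,-0.004,0.029],[0,0,0],0.15]]'; python3 -c "
from h import *
plan(638,-273,31,0,25)
zoom('side','s10.png',325,130,425,205,8)
zoom('top','t10.png',400,210,460,270,10)"
```

```text
clock: 10.87
eef_pos: [0.6402, -0.2752, 0.0378]
orientation: [[-0.905, -0.006, 0.425], [-0.006, 1.0, 0.002], [-0.425, -0.001, -0.905]]
contact_force: [0.0, 0.7, -0.4]
opening: 0.019
now [ 640.2 -275.2   37.8] yaw 0.4 F [ 0.   0.7 -0.4] open 19.0 t 10.9
d [0.0061, 0.0028, 0.0065] w [0.0002, 0.0004, 0.001] rows 0.2
```

View pics/s10.png

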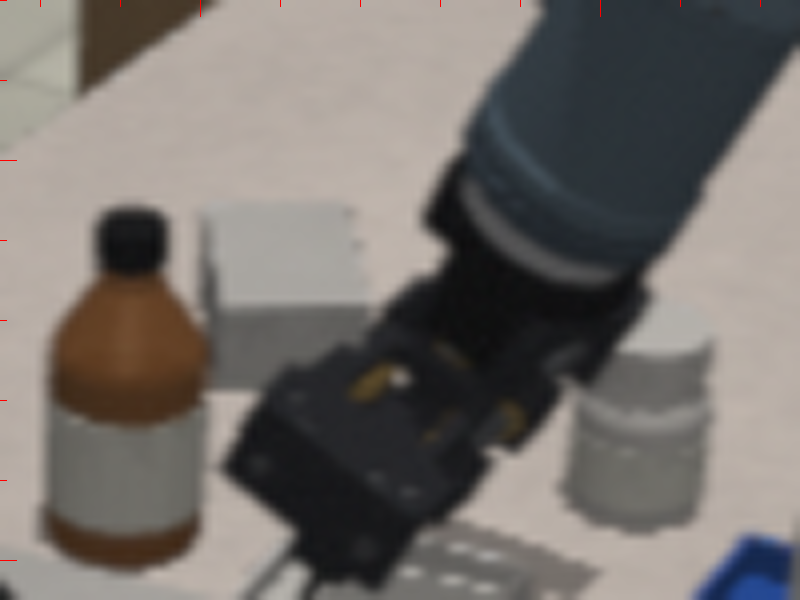

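View pics/t10.png

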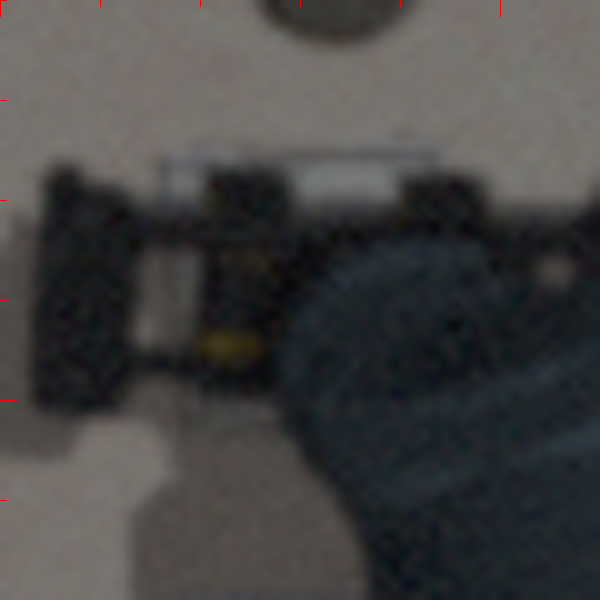

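The gripper is over the tray and the plug's stem is inside it. I'll lower the last few mm and release.

```bash
python3 -m crank '[[[0.004,0.002,0.005],[0,0,0],0.15],[[0.0055,0.002,0.006],[0,0,0],0.15],[[0.0055,0.002,0.006],[0,0,0],0.15],[[0.0055,0.002,0.006],[0,0,0],0.4],[[0.0055,0.002,0.006],[0,0,0],0.45],[[0.0055,0.002,0.006],[0,0,0],0.45],[[0.0055,0.002,0.006],[0,0,0],0.45]]'; python3 -c "
from h import *
plan(620,-273,120,0,25)
zoom('side','s11.png',325,130,425,205,8)"
```

```text
clock: 11.55
eef_pos: [0.6382, -0.2751, 0.0318]
orientation: [[-0.908, -0.002, 0.419], [0.0, 1.0, 0.004], [-0.419, 0.004, -0.908]]
contact_force: [0.5, 0.4, -0.5]
opening: 0.0395
now [ 638.2 -275.1   31.8] yaw 0.1 F [ 0.5  0.4 -0.5] open 39.5 t 11.6
d [-0.0256, 0.0031, -0.1096] w [0.0006, -0.0006, -0.0] rows 2.2
```

View pics/s11.png

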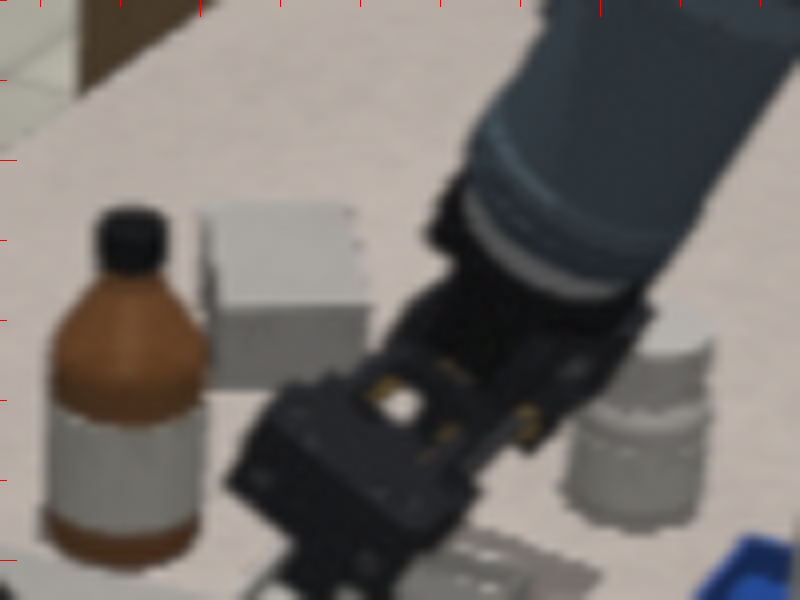

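Retracting straight up in the world frame.

```bash
python3 -c "
from h import *
plan(638,-275,150,0,25)"; python3 -m crank '[[[-0.015,0,-0.035],[0,0,0],0.45],[[-0.035,0,-0.075],[0,0,0],0.45],[[-0.06,0,-0.13],[0,0,0],0.45],[[-0.063,0,-0.135],[0,0,0],0.45]]'; python3 -c "
from h import *
plan(500,-50,220,0)
zoom('side','s12.png',325,130,425,205,8)"
```

```text
now [ 638.2 -275.1   31.8] yaw 0.1 F [ 0.2 -0.5  0. ] open 39.4 t 11.6
d [-0.0617, 0.0007, -0.1342] w [0.0006, -0.0006, -0.0] rows 2.8
clock: 11.93
eef_pos: [0.6415, -0.277, 0.1576]
orientation: [[-0.905, -0.001, 0.426], [-0.001, 1.0, 0.0], [-0.426, 0.0, -0.905]]
contact_force: [0.6, -0.9, 0.5]
opening: 0.0395
now [ 641.5 -277.   157.6] yaw 0.1 F [ 0.6 -0.9  0.5] open 39.5 t 11.9
d [0.1265, 0.284, -0.1458] w [0.0, 0.0701, 0.0002] rows 6.6
```

View pics/s12.png

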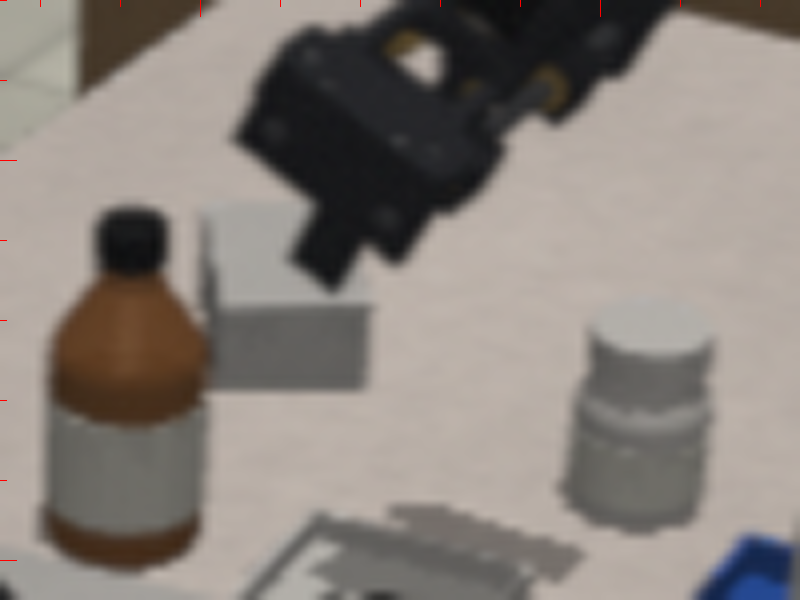

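```bash
python3 -m crank '[[[0.01,0.03,-0.02],[0,0.01,0],0.45],[[0.025,0.075,-0.04],[0,0.025,0],0.45],[[0.05,0.12,-0.07],[0,0.04,0],0.45],[[0.075,0.165,-0.1],[0,0.055,0],0.45],[[0.1,0.21,-0.12],[0,0.07,0],0.45],[[0.115,0.255,-0.14],[0,0.07,0],0.45],[[0.1265,0.284,-0.146],[0,0.07,0],0.45],[[0.1265,0.284,-0.146],[0,0.07,0],0.45]]'; python3 -c "
from h import *
plan(440,60,220,0)
zoom('side','s13.png',265,150,425,270,5)
zoom('top','t13.png',215,190,465,320,3)
"
```

```text
clock: 12.65
eef_pos: [0.4948, -0.0404, 0.2146]
orientation: [[-1.0, -0.012, -0.011], [-0.012, 1.0, 0.008], [0.011, 0.008, -1.0]]
contact_force: [0.5, -0.4, -0.4]
opening: 0.0395
now [494.8 -40.4 214.6] yaw 0.7 F [ 0.5 -0.4 -0.4] open 39.5 t 12.7
d [0.0671, 0.1264, -0.005] w [0.0013, -0.0017, 0.0019] rows 2.7
```

View pics/s13.png

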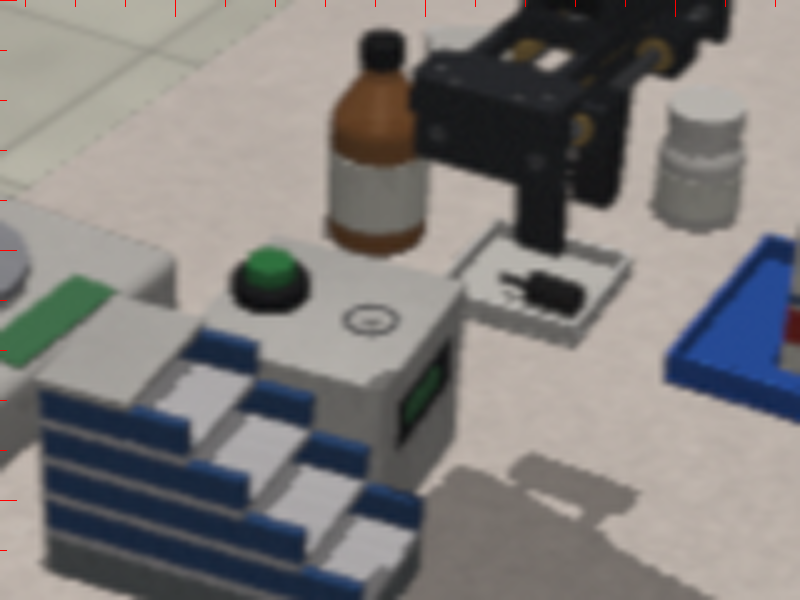

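View pics/t13.png

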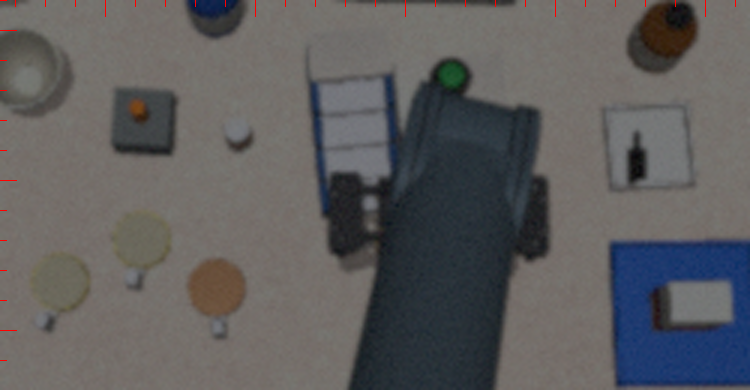

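The plug lies in the small white tray and the open port is clearly visible. The dishes haven't moved. I'll check the dish positions in the side view now that it is clear.

```bash
python3 -m crank '[[[0.04,0.02,-0.02],[0,0,0],0.4],[[0.04,0.02,-0.02],[0,0,0],0.4]]';python3 -c "
from h import *
zoom('side','s14.png',275,290,375,365,8)
"
```

```text
clock: 12.92
eef_pos: [0.4626, -0.0328, 0.2317]
orientation: [[-1.0, -0.0, -0.01], [-0.0, 1.0, 0.005], [0.01, 0.005, -1.0]]
contact_force: [0.3, 0.2, -0.0]
opening: 0.0353
```

View pics/s14.png

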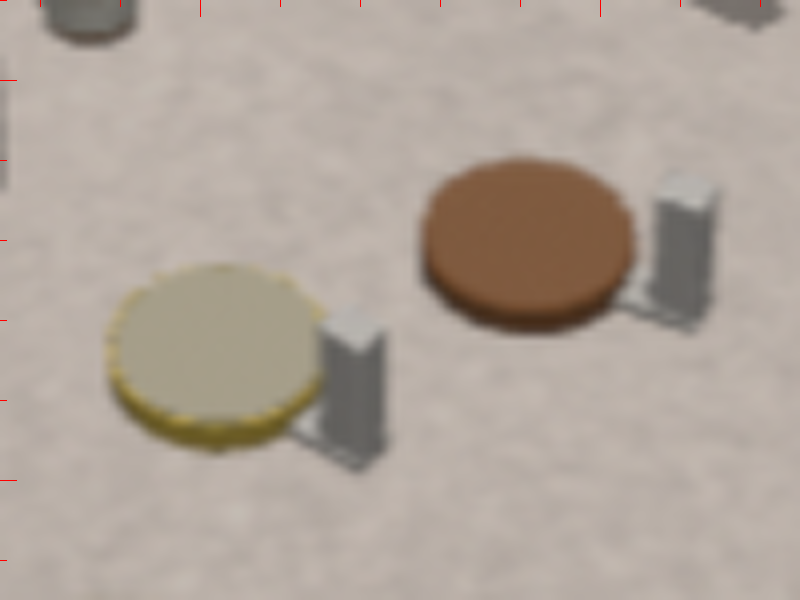

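```bash
python3 -c "
from h import *
S=lambda X,Y,z:atz('side',275+(X+.5)/8-.5,290+(Y+.5)/8-.5,z)*1000
for c,t in(((528,236),(686,191)),((218,345),(354,329))):
    a=S(*c,.01);b=S(*t,.045);v=a-b;print(a,b,np.hypot(*v[:2]),np.degrees(np.arctan2(v[1],v[0])))
plan(427.5,157,110,6)
"
```

```text
[465.95202632 165.72253004  10.        ] [421.99743938 159.96979671  45.        ] 44.32944454744735 7.456433770536265
[514.26818263 245.27851351  10.        ] [468.81495356 249.83249453  45.        ] 45.68079220248124 -5.721398809648973
now [465.8 -33.9 231.8] yaw 0.0 F [-0.1  0.1 -0.4] open 35.2 t 13.0
d [0.0468, 0.238, 0.1534] w [0.0007, -0.001, -0.0166] rows 5.5
```

```bash
python3 -m crank '[[[0.008,0.04,0],[0,0,-0.005],0.5],[[0.018,0.09,0],[0,0,-0.01],0.5],[[0.028,0.14,0.03],[0,0,-0.018],0.5],[[0.038,0.19,0.07],[0,0,-0.018],0.5],[[0.048,0.225,0.11],[0,0,-0.018],0.5],[[0.05,0.238,0.14],[0,0,-0.018],0.5],[[0.05,0.238,0.15],[0,0,-0.018],0.5],[[0.05,0.238,0.15],[0,0,-0.018],0.5]]';python3 -m crank '[[[0,0,0],[0,0,0],0.5]]'; python3 -c "
from h import *
plan(424.5,157.8,20,6.9)
zoom('side','s15.png',305,250,405,325,8)
"
```

```text
clock: 13.68
eef_pos: [0.4236, 0.1571, 0.11]
orientation: [[-0.993, -0.115, -0.011], [-0.115, 0.993, 0.001], [0.011, 0.002, -1.0]]
contact_force: [0.4, -0.7, -0.6]
opening: 0.0437
clock: 13.77
eef_pos: [0.4256, 0.1561, 0.1125]
orientation: [[-0.994, -0.112, -0.007], [-0.112, 0.994, 0.002], [0.007, 0.003, -1.0]]
contact_force: [1.2, -0.2, 0.8]
opening: 0.0438
now [425.6 156.1 112.5] yaw 6.4 F [ 1.2 -0.2  0.8] open 43.8 t 13.8
d [0.0003, 0.0019, 0.1157] w [0.0005, -0.0011, -0.0013] rows 2.2
```

View pics/s15.png

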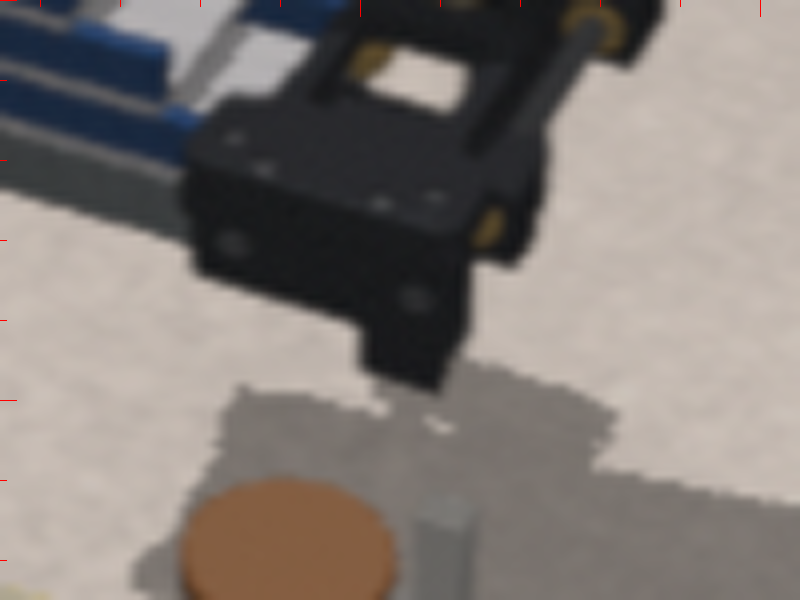

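```bash
python3 -c "
from h import *
s=ctrl.get_state();p=np.array(s['eef_pos']);R=np.array(s['orientation'])
for q in((0,0,0),(0,.04,0),(0,-.04,0),(.0375,.04,-.064),(-.0375,.04,-.064),(.0375,.06,-.064),(-.0375,.06,-.064),(-.0375,.0935,-.064),(.0375,.0935,-.064)):
    u=proj('side',p+R@np.array(q)); print(q,np.round((u-[305,250])*8))
"
```

```text
(0, 0, 0) [449. 298.]
(0, 0.04, 0) [388. 393.]
(0, -0.04, 0) [507. 209.]
(0.0375, 0.04, -0.064) [544. 237.]
(-0.0375, 0.04, -0.064) [256. 150.]
(0.0375, 0.06, -0.064) [513. 287.]
(-0.0375, 0.06, -0.064) [221. 197.]
(-0.0375, 0.0935, -0.064) [161. 278.]
(0.0375, 0.0935, -0.064) [458. 373.]
```

The geometry matches the model. Descending to grasp the tab.

```bash
python3 -m crank '[[[0,0.002,0.04],[0,0,-0.001],0.5],[[0,0.002,0.08],[0,0,-0.001],0.5],[[0,0.002,0.108],[0,0,-0.001],0.5],[[0,0.002,0.114],[0,0,-0.001],0.5],[[0,0.002,0.114],[0,0,-0.001],0.5]]'; python3 -c "
from h import *
plan(424.5,157.8,20,6.9)
zoom('side','s16.png',305,250,405,325,8)
"
```

```text
clock: 14.28
eef_pos: [0.4241, 0.1588, 0.0216]
orientation: [[-0.993, -0.119, -0.008], [-0.119, 0.993, 0.003], [0.007, 0.004, -1.0]]
contact_force: [0.0, -1.0, 0.1]
opening: 0.0441
now [424.1 158.8  21.6] yaw 6.8 F [ 0.  -1.   0.1] open 44.1 t 14.3
d [-0.0004, -0.0013, 0.002] w [0.0007, -0.0011, -0.0002] rows 0.1
```

View pics/s16.png

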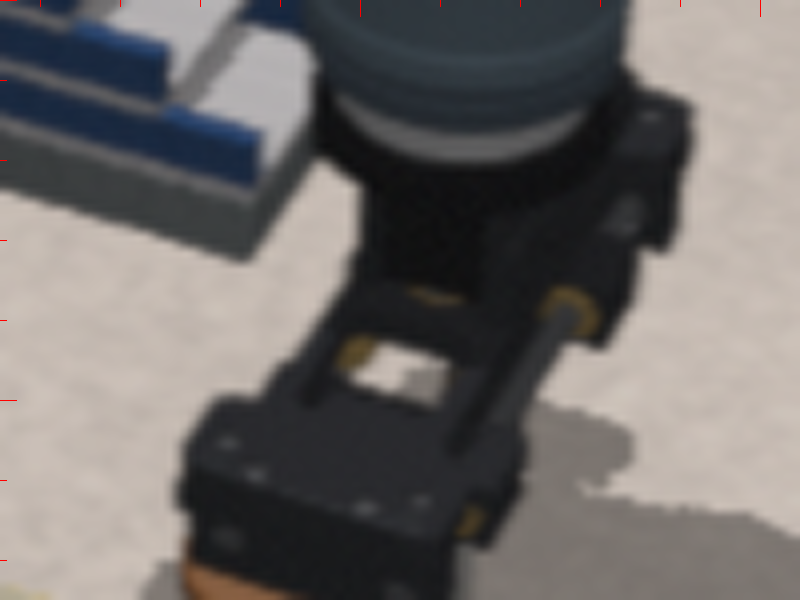

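```bash
python3 -m crank '[[[0,-0.001,0.001],[0.0007,-0.0011,0],0.5],[[0,-0.001,0.001],[0.0007,-0.0011,0],0.5],[[0,-0.001,0.001],[0.0007,-0.0011,0],0.05],[[0,-0.001,0.001],[0.0007,-0.0011,0],0.05],[[0,-0.001,0.001],[0.0007,-0.0011,0],0.05],[[0,-0.001,0.001],[0.0007,-0.0011,0],0.05],[[0,-0.001,0.001],[0.0007,-0.0011,0],0.05],[[0,-0.001,0.001],[0.0007,-0.0011,0],0.05]]'; python3 -m crank '[[[0,0,-0.03],[0,0,0],0.05],[[0,0,-0.06],[0,0,0],0.05],[[0,0,-0.1],[0,0,0],0.05],[[0,0,-0.1],[0,0,0],0.05],[[0,0,-0.1],[0,0,0],0.05]]';python3 -c "
from h import *
plan(424.5,157.8,20,6.9)
zoom('side','s17.png',275,220,435,340,5)
zoom('top','t17.png',225,230,325,305,8)
"
```

```text
clock: 15.0
eef_pos: [0.4238, 0.1591, 0.0208]
orientation: [[-0.993, -0.121, 0.0], [-0.121, 0.993, 0.0], [-0.0, 0.0, -1.0]]
contact_force: [-1.1, -0.6, 3.2]
opening: 0.0117
clock: 15.42
eef_pos: [0.4246, 0.1597, 0.1018]
orientation: [[-0.993, -0.121, 0.003], [-0.121, 0.993, 0.002], [-0.003, 0.002, -1.0]]
contact_force: [-0.7, -0.3, -1.7]
opening: 0.0115
now [424.6 159.7 101.8] yaw 6.9 F [-0.7 -0.3 -1.7] open 11.5 t 15.4
d [0.0007, -0.0025, 0.1022] w [0.0003, 0.0005, 0.0001] rows 2.0
```

View pics/s17.png

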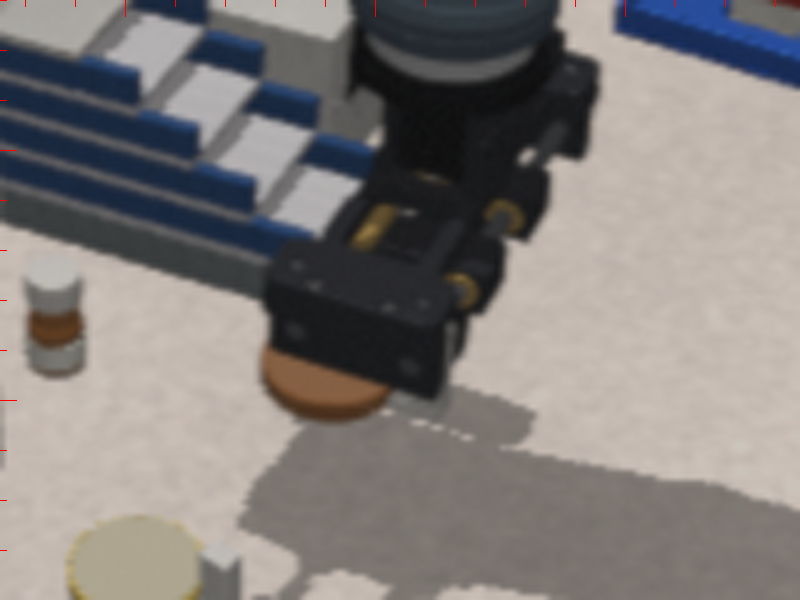

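View pics/t17.png

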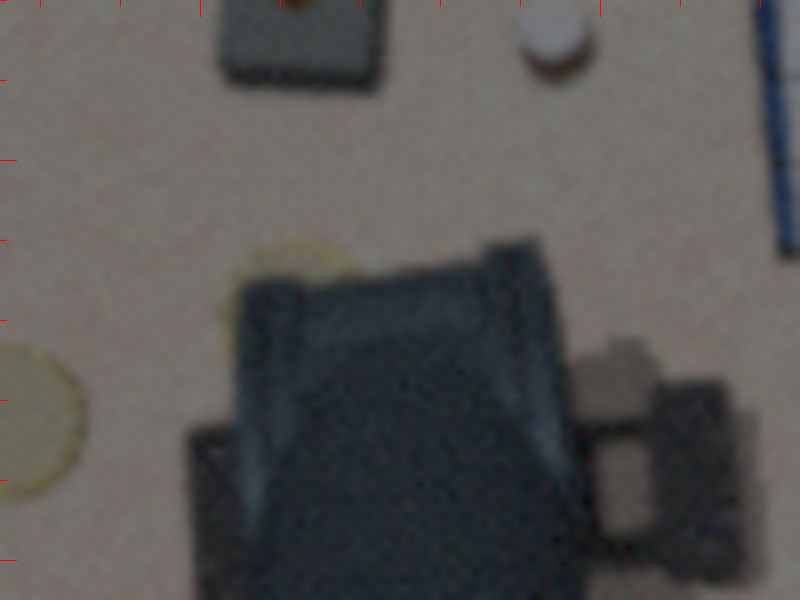

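The amber dish is held level. Before inserting it, I'll refine the incubator pose by overlaying the model on both camera views.

```bash
cat > ov.py <<'E'
from h import *
def ov(x,y,yaw,m,yc,tag,files=None):
    c,s=np.cos(np.radians(yaw)),np.sin(np.radians(yaw))
    W=lambda a,b,z:np.array([x+c*a-s*b,y+s*a+c*b,z])/[1000,1000,1000]
    L=[]
    h=[(-50,10),(-50,-100),(60,-100),(60,10)]
    for i in range(4): L.append((W(*h[i],100),W(*h[(i+1)%4],100)))
    L.append((W(-50,-100,100),W(-50,-100,0)));L.append((W(-50,10,100),W(-50,10,0)))
    for k in range(4):
        X=m+30*k;z=30+22*k
        for dy in(-33,33):
            L.append((W(X,yc+dy,z+17),W(X+30,yc+dy,z+17)))
            L.append((W(X,yc+dy,z),W(X,yc+dy,z+17)))
        L.append((W(X,yc-33,z),W(X,yc+33,z)))
    for n,(x0,y0,x1,y1,sc) in {'top':(310,195,390,270,9),'side':(265,185,365,260,8)}.items():
        img=ctrl.get_image(n)['image'] if files is None else cv2.imread(files[n])
        im=cv2.resize(img[y0:y1,x0:x1],None,fx=sc,fy=sc,interpolation=cv2.INTER_CUBIC)
        if n=='top': im=cv2.convertScaleAbs(im,alpha=1.6)
        for a,b in L:
            a=(proj(n,a)-[x0,y0]+.5)*sc-.5;b=(proj(n,b)-[x0,y0]+.5)*sc-.5
            cv2.line(im,tuple(int(round(v)) for v in a),tuple(int(round(v)) for v in b),(0,0,255),1,cv2.LINE_AA)
        cv2.imwrite(f'pics/ov_{n}_{tag}.png',im)
E
python3 - <<'E'
from ov import *
yaw=7.1;c,s=np.cos(np.radians(yaw)),np.sin(np.radians(yaw))
R=np.array([[c,-s],[s,c]])
FL=np.array([580,-26.3]); o=FL-R@np.array([-50,10]); print(o)
for p in((639.,26),(609,21.5),(579.4,17.3)): print(R.T@(np.array(p)-o))
for p in((617.5,-76.8),(674,-72)): print('port/button',R.T@(np.array(p)-o))
q=[R.T@(np.array(p)-o) for p in((639.,26),(609,21.5),(579.4,17.3))]
m=np.mean([q[0][0]-90,q[1][0]-60,q[2][0]-30]);yc=np.mean([v[1] for v in q]);print(m,yc)
ov(*o,yaw,m,yc,'a',{'top':'pics/top0.png','side':'pics/side0.png'})
E
```

```text
[630.85261166 -30.04324554]
[15.01194157 54.60647322]
[-15.31422321  53.84902381]
[-45.20637478  53.33983338]
port/button [-19.0294269  -44.74781824]
port/button [ 37.63061467 -46.96810837]
-75.16955214039983 53.93177680234189
```

View pics/ov_top_a.png

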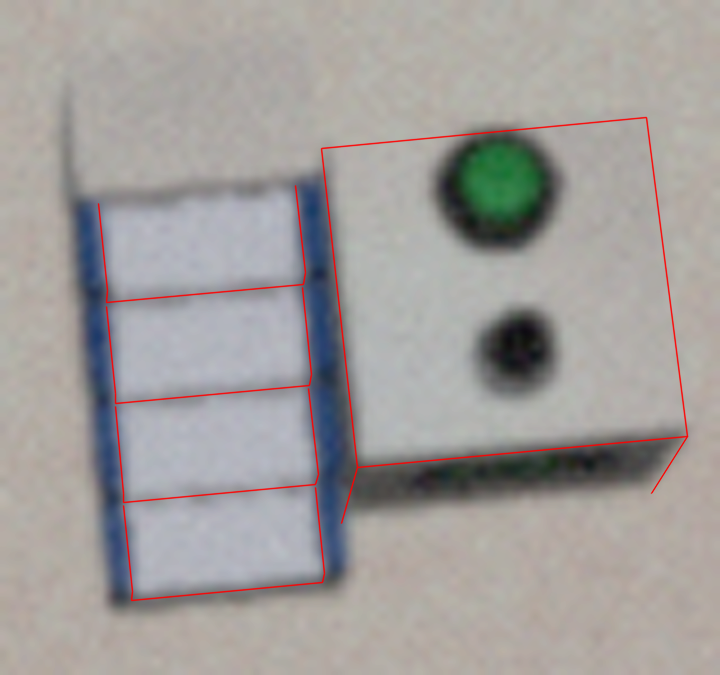

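View pics/ov_side_a.png

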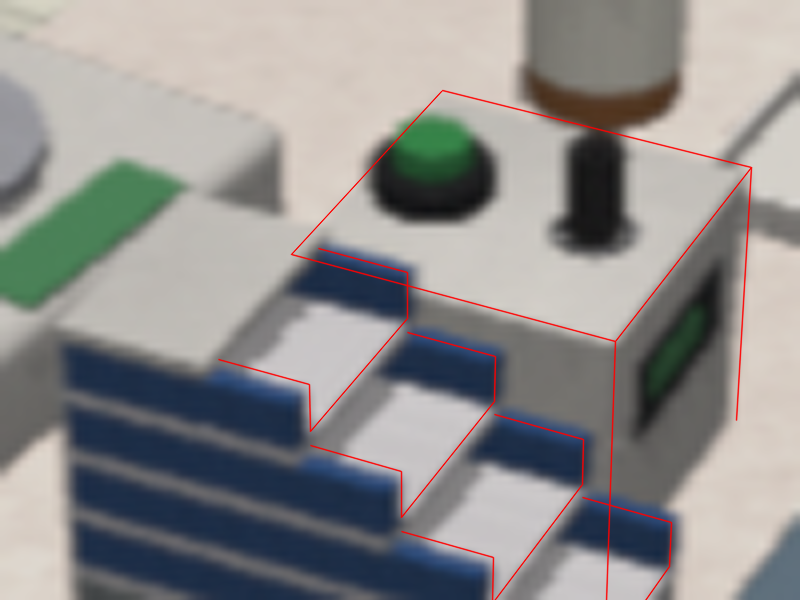

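The overlay fits to about 1 mm in both views: origin at about (631,-30), yaw 7.1°, port at incubator (-20,-45). Next I move to the pre-insert pose for slot 4.

```bash
python3 -c "
from h import *
plan(551.5,14.4,150,7.1)"
```

```text
now [422.8 158.7  99.7] yaw 6.9 F [ 0.4 -0.3 -1.3] open 12.0 t 15.6
d [-0.1378, -0.1985, -0.063] w [-0.0001, -0.0003, -0.0005] rows 4.8
```

```bash
python3 -m crank '[[[0,0,-0.03],[0,0,0],0.05],[[-0.02,-0.03,-0.063],[0,0,0],0.05],[[-0.05,-0.07,-0.063],[0,0,0],0.05],[[-0.08,-0.11,-0.063],[0,0,0],0.05],[[-0.11,-0.155,-0.063],[0,0,0],0.05],[[-0.13,-0.185,-0.063],[0,0,0],0.05],[[-0.138,-0.1985,-0.063],[0,0,0],0.05],[[-0.138,-0.1985,-0.063],[0,0,0],0.05]]'; python3 -c "
from h import *
plan(551.5,14.4,120.5,7.1)
zoom('side','s18.png',265,170,385,260,6)
zoom('top','t18.png',290,190,390,265,8)
"
```

```text
clock: 16.28
eef_pos: [0.5533, 0.0111, 0.1501]
orientation: [[-0.993, -0.116, -0.0], [-0.116, 0.993, -0.002], [0.001, -0.002, -1.0]]
contact_force: [-0.2, 0.9, -0.4]
opening: 0.0119
now [553.3  11.1 150.1] yaw 6.6 F [-0.2  0.9 -0.4] open 11.9 t 16.3
d [0.0017, 0.0045, 0.037] w [-0.0003, -0.0001, -0.0013] rows 0.7
```

View pics/s18.png

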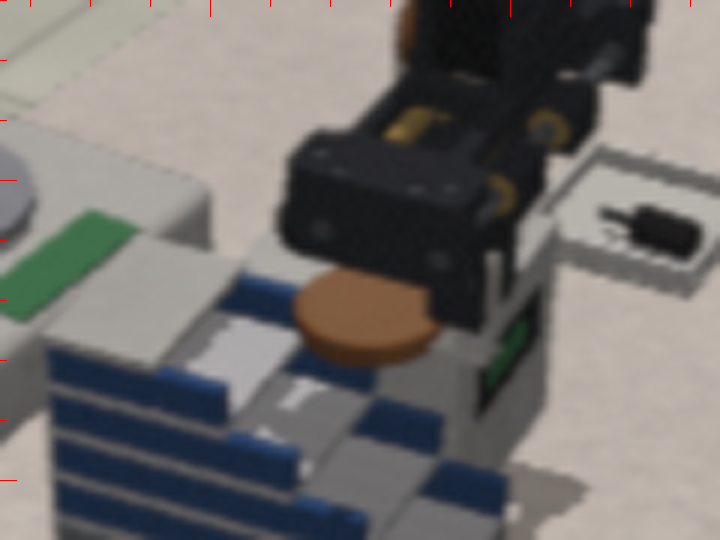

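View pics/t18.png

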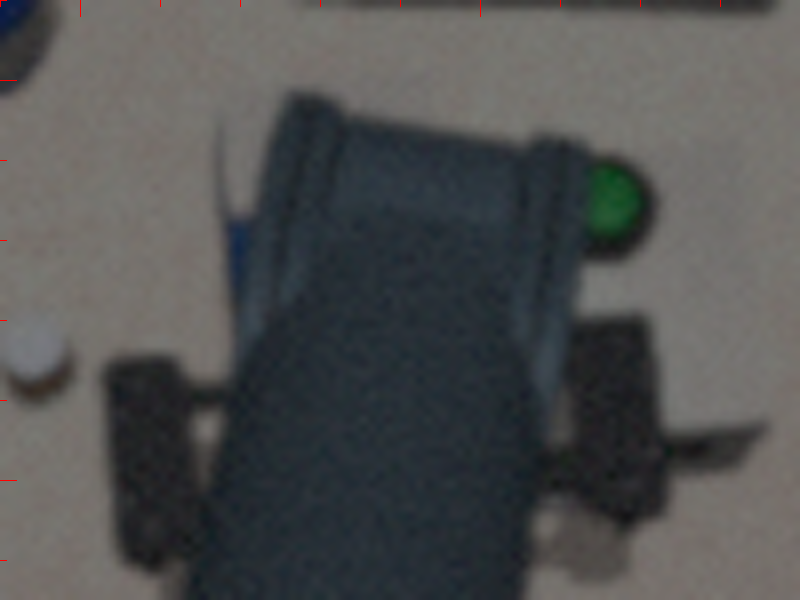

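```bash
cat >> h.py <<'E'
def discov(f,dz,x0,y0,x1,y1,sc,off=45.):
    """overlay expected held dish (dz mm: TCP above underside) on side view"""
    s=ctrl.get_state();p=np.array(s['eef_pos'])*1000;R=np.array(s['orientation'])
    d=ctrl.get_image('side');im=cv2.resize(d['image'][y0:y1,x0:x1],None,fx=sc,fy=sc,interpolation=cv2.INTER_CUBIC)
    def line(P,col):
        q=np.array([(proj('side',(p+R@v)/1000)-[x0,y0]+.5)*sc-.5 for v in P]).round().astype(int)
        cv2.polylines(im,[q],True,col,1,cv2.LINE_AA)
    t=np.linspace(0,2*np.pi,60)
    for h,col in((10,(0,255,0)),(0,(0,0,255))): line([np.array([-off+30*np.cos(a),30*np.sin(a),dz-h]) for a in t],col)
    line([np.array([a,b,dz-45]) for a,b in((-7,-6),(-7,6),(7,6),(7,-6))],(255,255,0))
    cv2.imwrite('pics/'+f,im)
E
python3 - <<'E'
from h import *
discov('d18.png',20.8,285,190,385,265,8)
E
```

```text
(no output)
```

View pics/d18.png

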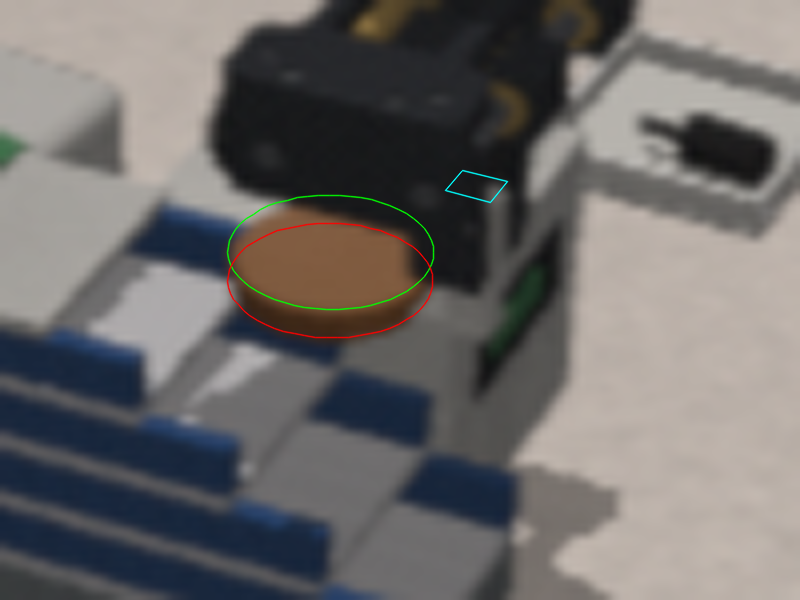

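The held dish matches the prediction to about 1 mm. I'll align, lower, then insert.

```bash
python3 -m crank '[[[0.0017,0.0045,0.03],[0,0,-0.0013],0.05],[[0.0017,0.0045,0.037],[0,0,-0.0013],0.05],[[0.0017,0.0045,0.037],[0,0,-0.0013],0.05],[[0.0017,0.0045,0.037],[0,0,-0.0013],0.05]]'; python3 -c "
from h import *
plan(551.5,14.4,120.5,7.1)
plan(626,23.7,120.5,7.1)
discov('d19.png',20.8,285,190,385,265,8)"
```

```text
clock: 16.82
eef_pos: [0.55, 0.0189, 0.1215]
orientation: [[-0.992, -0.13, -0.001], [-0.13, 0.992, 0.0], [0.001, 0.0, -1.0]]
contact_force: [0.4, 0.2, -1.1]
opening: 0.0117
now [550.   18.9 121.5] yaw 7.5 F [ 0.4  0.2 -1.1] open 11.7 t 16.8
d [-0.0011, -0.0058, 0.0012] w [0.0001, -0.0002, 0.001] rows 0.1
now [550.   18.9 121.5] yaw 7.5 F [ 0.4  0.2 -1.1] open 11.7 t 16.8
d [-0.095, -0.0063, 0.0012] w [0.0001, -0.0002, 0.001] rows 1.8
```

View pics/d19.png

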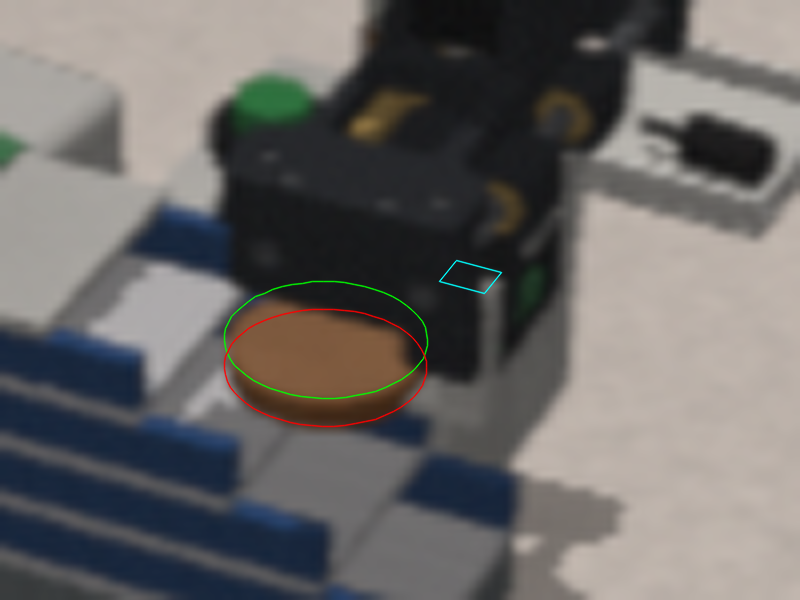

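```bash
python3 -m crank '[[[-0.001,-0.0055,0.001],[0,0,0.001],0.05],[[-0.001,-0.0055,0.001],[0,0,0.001],0.05],[[-0.001,-0.0055,0.001],[0,0,0.001],0.05],[[-0.001,-0.0055,0.001],[0,0,0.001],0.05],[[-0.001,-0.0055,0.001],[0,0,0.001],0.05],[[-0.001,-0.0055,0.001],[0,0,0.001],0.05]]'; python3 -c "
from h import *
plan(551.5,14.4,120.5,7.1)
plan(626,23.7,120.5,7.1)"
```

```text
clock: 17.42
eef_pos: [0.552, 0.0139, 0.1208]
orientation: [[-0.992, -0.122, 0.0], [-0.122, 0.992, 0.0], [-0.0, 0.0, -1.0]]
contact_force: [-0.6, 0.3, -0.7]
opening: 0.012
now [552.   13.9 120.8] yaw 7.0 F [-0.6  0.3 -0.7] open 12.0 t 17.4
d [0.0006, 0.0007, 0.0003] w [0.0, 0.0001, -0.0002] rows 0.0
now [552.   13.9 120.8] yaw 7.0 F [-0.6  0.3 -0.7] open 12.0 t 17.4
d [-0.0933, 0.0008, 0.0004] w [0.0, 0.0001, -0.0002] rows 1.8
```

Good. Inserting along the slot, slow enough to watch the force, and stopping 6 mm short at first.

```bash
python3 -m crank '[[[-0.02,0.0005,0],[0,0,0],0.05],[[-0.04,0.0005,0],[0,0,0],0.05],[[-0.055,0.0007,0],[0,0,0],0.05],[[-0.07,0.0007,0],[0,0,0],0.05],[[-0.08,0.0007,0],[0,0,0],0.05],[[-0.085,0.0008,0],[0,0,0],0.05],[[-0.085,0.0008,0],[0,0,0],0.05],[[-0.085,0.0008,0],[0,0,0],0.05]]'; python3 -c "
from h import *
plan(626,23.7,120.5,7.1)
zoom('side','s20.png',265,170,385,260,6)"
```

```text
clock: 18.08
eef_pos: [0.6189, 0.0227, 0.1205]
orientation: [[-0.992, -0.122, -0.001], [-0.122, 0.992, 0.0], [0.001, 0.0, -1.0]]
contact_force: [-0.7, -0.3, -0.1]
opening: 0.0114
now [618.9  22.7 120.5] yaw 7.0 F [-0.7 -0.3 -0.1] open 11.4 t 18.1
d [-0.009, 0.0002, 0.0] w [0.0, -0.0001, -0.0002] rows 0.2
```

View pics/s20.png

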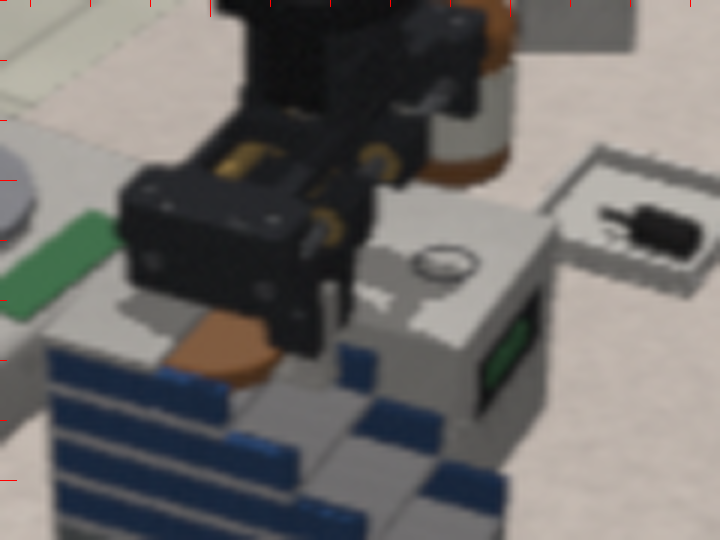

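The disc is under the roof with no contact force. Easing it to the back stop.

```bash
python3 -m crank '[[[-0.004,0,0],[0,0,0],0.05],[[-0.006,0,0],[0,0,0],0.05],[[-0.008,0,0],[0,0,0],0.05],[[-0.009,0,0],[0,0,0],0.05],[[-0.009,0,0],[0,0,0],0.05]]';python3 -c "
from h import *
plan(626,23.7,118,7.1)"
```

```text
clock: 18.55
eef_pos: [0.6265, 0.0237, 0.1207]
orientation: [[-0.992, -0.122, 0.0], [-0.122, 0.992, 0.0], [-0.0, 0.0, -1.0]]
contact_force: [-0.3, 0.0, -0.3]
opening: 0.0117
now [626.5  23.7 120.7] yaw 7.0 F [-0.3  0.  -0.3] open 11.7 t 18.6
d [0.0007, 0.0001, 0.0034] w [0.0, 0.0, -0.0002] rows 0.1
```

```bash
python3 -m crank '[[[-0.001,0,0],[0,0,0],0.05],[[-0.002,0,0],[0,0,0],0.05],[[-0.002,0,0],[0,0,0],0.05],[[-0.002,0,0],[0,0,0],0.05]]';python3 -c "
from h import *
plan(626,23.7,118,7.1)"
```

```text
clock: 18.88
eef_pos: [0.6265, 0.0236, 0.1204]
orientation: [[-0.993, -0.122, -0.003], [-0.122, 0.993, 0.0], [0.003, 0.001, -1.0]]
contact_force: [-5.9, -1.4, 3.0]
opening: 0.0114
now [626.5  23.6 120.4] yaw 7.0 F [-5.9 -1.4  3. ] open 11.4 t 18.9
d [0.0006, 0.0002, 0.003] w [0.0001, -0.0005, -0.0002] rows 0.1
```

The back stop is reached at the predicted place, with -5.9 N in x. Now I lower to the floor and release.

```bash
python3 -m crank '[[[0.001,0,0.002],[0,0,0],0.05],[[0.001,0,0.004],[0,0,0],0.05],[[0.001,0,0.005],[0,0,0],0.05],[[0.001,0,0.005],[0,0,0],0.05]]';python3 -c "
from h import *
plan(626,23.7,118,7.1)"
```

```text
clock: 19.22
eef_pos: [0.6266, 0.0236, 0.1169]
orientation: [[-0.992, -0.122, -0.002], [-0.122, 0.992, 0.0], [0.002, 0.001, -1.0]]
contact_force: [-6.4, 0.7, 6.2]
opening: 0.0118
now [626.6  23.6 116.9] yaw 7.0 F [-6.4  0.7  6.2] open 11.8 t 19.2
d [0.0007, 0.0002, -0.0014] w [0.0001, -0.0002, -0.0002] rows 0.0
```

```bash
python3 -m crank '[[[0,0,0],[0,0,0],0.3],[[0,0,0],[0,0,0],0.3],[[0,0,0],[0,0,0],0.3],[[0,0,0],[0,0,0],0.3]]';python3 -m crank '[[[0,0,-0.02],[0,0,0],0.3],[[0,0,-0.06],[0,0,0],0.3],[[0,0,-0.1],[0,0,0],0.3],[[0.03,0,-0.12],[0,0,0],0.3],[[0.07,0,-0.12],[0,0,0],0.3],[[0.12,0,-0.12],[0,0,0],0.3],[[0.12,0,-0.12],[0,0,0],0.3]]'; python3 -c "
from h import *
plan(470,246,110,-4.2)
zoom('side','s21.png',265,185,365,260,8)
zoom('side','s21b.png',245,290,365,380,6)
zoom('top','t21.png',215,190,395,310,4)"
```

```text
clock: 19.55
eef_pos: [0.6279, 0.0239, 0.1168]
orientation: [[-0.992, -0.123, 0.001], [-0.123, 0.992, 0.0], [-0.001, 0.0, -1.0]]
contact_force: [-0.7, 0.4, -0.6]
opening: 0.0267
clock: 20.13
eef_pos: [0.5229, 0.0102, 0.2107]
orientation: [[-0.993, -0.119, -0.01], [-0.119, 0.993, 0.001], [0.01, 0.002, -1.0]]
contact_force: [0.3, 0.2, -0.8]
opening: 0.0261
now [522.9  10.2 210.7] yaw 6.9 F [ 0.3  0.2 -0.8] open 26.1 t 20.1
d [0.0292, 0.3003, 0.1268] w [0.0002, -0.0016, 0.0307] rows 6.3
```

View pics/s21.png

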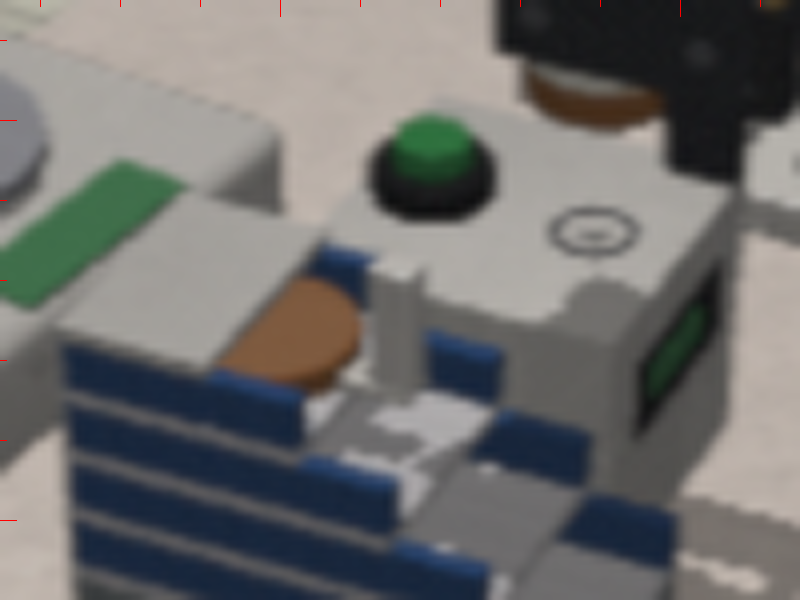

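View pics/s21b.png

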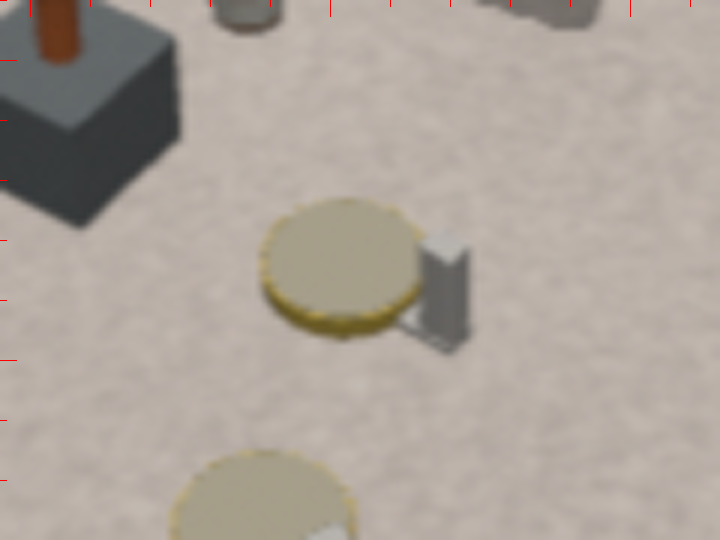

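View pics/t21.png

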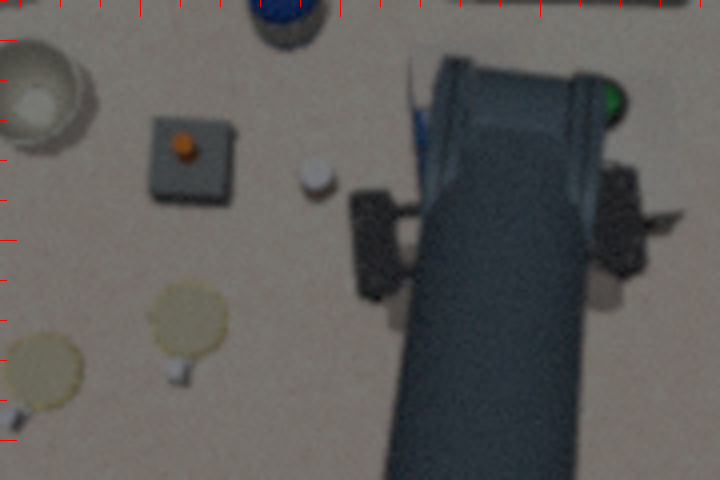

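Amber is home and level in slot 4. The left yellow dish was knocked from zoom (80,375) to (43,370), and the near yellow is unchanged, so I'll take the near one next.

```bash
python3 -m crank '[[[0.005,0.03,0],[0,0,0.005],0.5],[[0.01,0.08,0.01],[0,0,0.01],0.5],[[0.014,0.13,0.03],[0,0,0.015],0.5],[[0.018,0.18,0.06],[0,0,0.02],0.5],[[0.022,0.23,0.09],[0,0,0.025],0.5],[[0.026,0.27,0.11],[0,0,0.03],0.5],[[0.029,0.295,0.12],[0,0,0.03],0.5],[[0.029,0.3,0.12],[0,0,0.03],0.5]]';python3 -m crank '[[[0,0,0],[0,0,0],0.5],[[0,0,0],[0,0,0],0.5],[[0,0,0],[0,0,0],0.5]]'; python3 -c "
from h import *
plan(471,246.8,21,-4)
zoom('side','s22.png',275,250,375,325,8)"
```

```text
clock: 20.95
eef_pos: [0.4778, 0.2542, 0.1141]
orientation: [[-0.998, 0.057, -0.002], [0.057, 0.998, 0.001], [0.002, 0.001, -1.0]]
contact_force: [-1.3, 0.4, -0.1]
opening: 0.044
clock: 21.2
eef_pos: [0.4814, 0.2461, 0.1174]
orientation: [[-0.998, 0.068, 0.002], [0.068, 0.998, 0.0], [-0.002, 0.0, -1.0]]
contact_force: [0.1, -0.4, 1.1]
opening: 0.0442
now [481.4 246.1 117.4] yaw -3.9 F [ 0.1 -0.4  1.1] open 44.2 t 21.2
d [0.0132, -0.0001, 0.1205] w [0.0001, 0.0003, 0.0003] rows 2.3
```

View pics/s22.png

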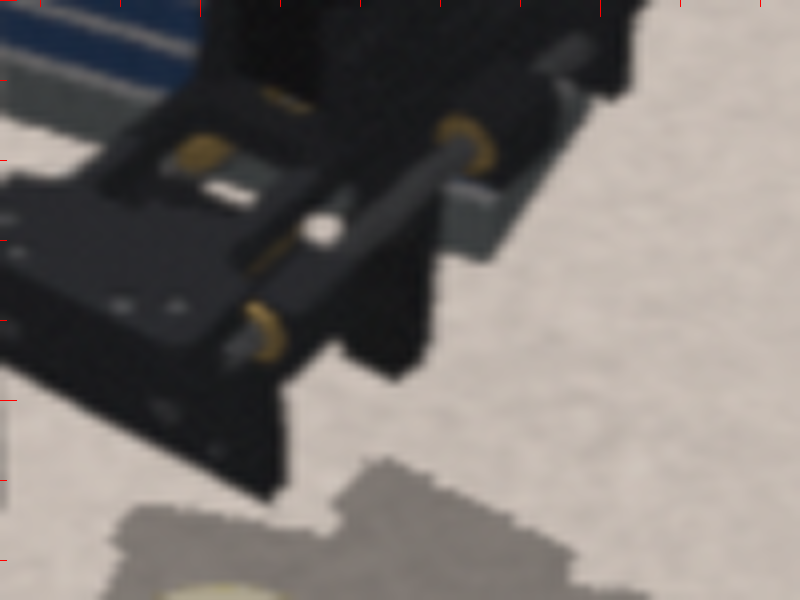

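```bash
python3 -m crank '[[[0.0132,0,0.02],[0,0,0],0.5],[[0.0132,0,0.04],[0,0,0],0.5],[[0.0132,0,0.06],[0,0,0],0.5],[[0.0132,0,0.06],[0,0,0],0.5],[[0.0132,0,0.06],[0,0,0],0.5]]'; python3 -c "
from h import *
plan(471,246.8,21,-4)
zoom('side','s23.png',265,280,365,355,8)"
```

```text
clock: 21.67
eef_pos: [0.4696, 0.2469, 0.069]
orientation: [[-0.998, 0.068, -0.0], [0.068, 0.998, -0.0], [0.0, -0.0, -1.0]]
contact_force: [0.6, -0.1, -0.1]
opening: 0.0441
now [469.6 246.9  69. ] yaw -3.9 F [ 0.6 -0.1 -0.1] open 44.1 t 21.7
d [-0.0018, 0.0, 0.0599] w [-0.0001, -0.0, 0.0003] rows 1.2
```

View pics/s23.png

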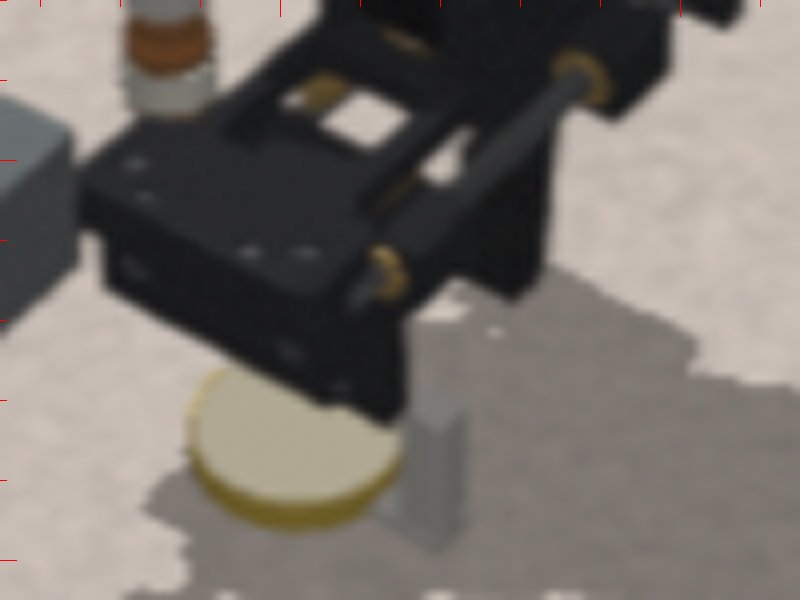

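Aligned; descending and gripping.

```bash
python3 -m crank '[[[-0.0015,0,0.03],[0,0,0],0.5],[[-0.0015,0,0.055],[0,0,0],0.5],[[-0.0015,0,0.06],[0,0,0],0.5],[[-0.0015,0,0.06],[0,0,0],0.5],[[-0.0015,0,0.06],[0,0,0],0.5]]'; python3 -m crank '[[[0,0,0],[0,0,0],0.05],[[0,0,0],[0,0,0],0.05],[[0,0,0],[0,0,0],0.05],[[0,0,0],[0,0,0],0.05],[[0,0,0],[0,0,0],0.05],[[0,0,0],[0,0,0],0.05]]'; python3 -c "
from h import *
plan(471,246.8,21,-4)"
```

```text
clock: 22.13
eef_pos: [0.4711, 0.2481, 0.0218]
orientation: [[-0.998, 0.066, 0.001], [0.066, 0.998, 0.001], [-0.001, 0.001, -1.0]]
contact_force: [0.1, -0.2, -0.0]
opening: 0.0441
clock: 22.63
eef_pos: [0.4705, 0.2481, 0.0211]
orientation: [[-0.998, 0.066, 0.0], [0.066, 0.998, 0.001], [-0.0, 0.001, -1.0]]
contact_force: [-1.3, -0.6, 3.5]
opening: 0.0117
now [470.5 248.1  21.1] yaw -3.8 F [-1.3 -0.6  3.5] open 11.7 t 22.6
d [-0.0008, -0.0016, 0.0001] w [0.0001, 0.0001, 0.0007] rows 0.0
```

```bash
python3 -m crank '[[[0,0,-0.03],[0,0,0],0.05],[[0,0,-0.07],[0,0,0],0.05],[[0,0,-0.12],[0,0,0],0.05],[[0,0,-0.13],[0,0,0],0.05],[[0,0,-0.13],[0,0,0],0.05],[[0,0,-0.13],[0,0,0],0.05]]'; python3 -c "
from h import *
plan(521.8,10.7,125,7.05)
discov('d24.png',21.1,265,250,385,340,6)"
```

```text
clock: 23.13
eef_pos: [0.47, 0.2482, 0.1245]
orientation: [[-0.998, 0.065, 0.0], [0.065, 0.998, 0.001], [-0.0, 0.001, -1.0]]
contact_force: [0.0, 0.1, -0.2]
opening: 0.012
now [470.  248.2 124.5] yaw -3.7 F [ 0.   0.1 -0.2] open 12.0 t 23.1
d [-0.084, -0.292, -0.0008] w [0.0001, 0.0, -0.03] rows 5.8
```

View pics/d24.png

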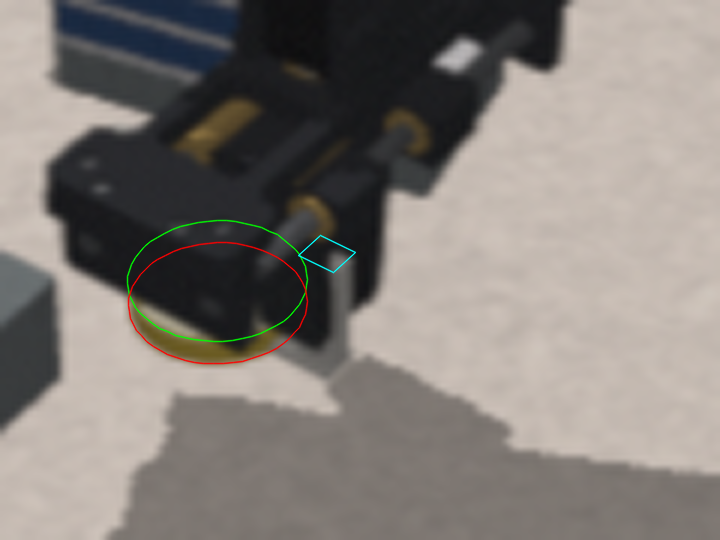

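The dish is held level and matches the overlay. Moving to the slot 3 pre-insert pose.

```bash
python3 -m crank '[[[-0.01,-0.03,0],[0,0,-0.005],0.05],[[-0.022,-0.075,0],[0,0,-0.01],0.05],[[-0.034,-0.12,0],[0,0,-0.015],0.05],[[-0.047,-0.165,0],[0,0,-0.02],0.05],[[-0.06,-0.21,0],[0,0,-0.025],0.05],[[-0.072,-0.25,0],[0,0,-0.03],0.05],[[-0.08,-0.28,0],[0,0,-0.03],0.05],[[-0.084,-0.292,0],[0,0,-0.03],0.05]]'; python3 -m crank '[[[0,0,0],[0,0,0],0.05],[[0,0,0],[0,0,0],0.05],[[0,0,0],[0,0,0],0.05],[[0,0,0],[0,0,0],0.05]]'; python3 -c "
from h import *
plan(521.8,10.7,98.5,7.05)"
```

```text
clock: 23.9
eef_pos: [0.5213, 0.0057, 0.1233]
orientation: [[-0.993, -0.117, -0.002], [-0.117, 0.993, -0.002], [0.002, -0.002, -1.0]]
contact_force: [0.1, 0.2, 0.5]
opening: 0.0118
clock: 24.23
eef_pos: [0.5216, 0.0128, 0.1243]
orientation: [[-0.992, -0.126, -0.001], [-0.126, 0.992, 0.001], [0.001, 0.001, -1.0]]
contact_force: [0.1, 0.1, -0.4]
opening: 0.0117
now [521.6  12.8 124.3] yaw 7.2 F [ 0.1  0.1 -0.4] open 11.7 t 24.2
d [0.0, -0.0027, 0.0322] w [0.0002, -0.0001, 0.0005] rows 0.6
```

```bash
python3 -m crank '[[[0,-0.0027,0.015],[0,0,0.0005],0.05],[[0,-0.0027,0.03],[0,0,0.0005],0.05],[[0,-0.0027,0.0322],[0,0,0.0005],0.05],[[0,-0.0027,0.0322],[0,0,0.0005],0.05],[[0,-0.0027,0.0322],[0,0,0.0005],0.05],[[0,-0.0027,0.0322],[0,0,0.0005],0.05]]'; python3 -c "
from h import *
plan(521.8,10.7,98.5,7.05)
plan(596.5,20,98.5,7.05)
discov('d25.png',21.1,285,200,385,275,8)"
```

```text
clock: 24.73
eef_pos: [0.5224, 0.0083, 0.099]
orientation: [[-0.993, -0.119, 0.0], [-0.119, 0.993, 0.0], [-0.0, 0.0, -1.0]]
contact_force: [0.5, 0.5, -1.3]
opening: 0.0121
now [522.4   8.3  99. ] yaw 6.8 F [ 0.5  0.5 -1.3] open 12.1 t 24.7
d [0.0004, 0.003, 0.0007] w [0.0, 0.0001, -0.0006] rows 0.1
now [522.4   8.3  99. ] yaw 6.8 F [ 0.5  0.5 -1.3] open 12.1 t 24.7
d [-0.0937, 0.0034, 0.0007] w [0.0, 0.0001, -0.0006] rows 1.8
```

View pics/d25.png

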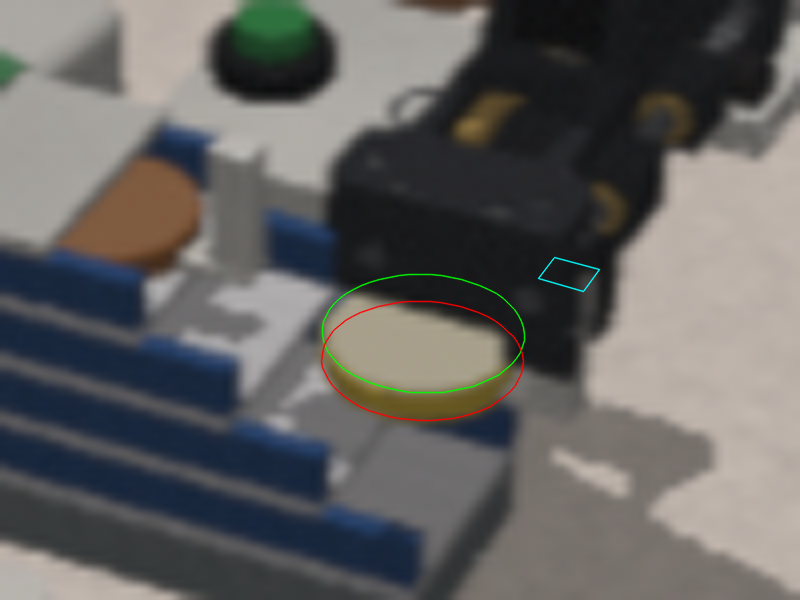

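```bash
python3 -m crank '[[[0,0.001,0],[0,0,0],0.05],[[0,0.001,0],[0,0,0],0.05],[[0,0.001,0],[0,0,0],0.05],[[0,0.001,0],[0,0,0],0.05],[[0,0.001,0],[0,0,0],0.05],[[0,0.001,0],[0,0,0],0.05]]'; python3 -c "
from h import *
plan(521.8,10.7,98.5,7.05)
plan(596.5,20,98.5,7.05)"
```

```text
clock: 25.33
eef_pos: [0.5222, 0.0092, 0.099]
orientation: [[-0.993, -0.119, 0.0], [-0.119, 0.993, 0.0], [-0.0, 0.0, -1.0]]
contact_force: [-0.2, -0.7, -1.5]
opening: 0.0116
now [522.2   9.2  99. ] yaw 6.9 F [-0.2 -0.7 -1.5] open 11.6 t 25.3
d [0.0003, 0.002, 0.0006] w [0.0, 0.0, -0.0006] rows 0.0
now [522.2   9.2  99. ] yaw 6.9 F [-0.2 -0.7 -1.5] open 11.6 t 25.3
d [-0.0938, 0.0024, 0.0006] w [0.0, 0.0, -0.0006] rows 1.8
```

Now settled. Inserting with the small y correction made first.

```bash
python3 -m crank '[[[0,0.002,0],[0,0,-0.0006],0.05],[[-0.02,0.002,0],[0,0,-0.0006],0.05],[[-0.04,0.0022,0],[0,0,-0.0006],0.05],[[-0.055,0.0022,0],[0,0,-0.0006],0.05],[[-0.07,0.0024,0],[0,0,-0.0006],0.05],[[-0.082,0.0024,0],[0,0,-0.0006],0.05],[[-0.086,0.0024,0],[0,0,-0.0006],0.05],[[-0.086,0.0024,0],[0,0,-0.0006],0.05]]'; python3 -m crank '[[[0,0,0],[0,0,0],0.05],[[0,0,0],[0,0,0],0.05]]'; python3 -c "
from h import *
plan(596.5,20,98,7.05)"
```

```text
clock: 26.0
eef_pos: [0.5907, 0.0195, 0.0988]
orientation: [[-0.992, -0.123, 0.001], [-0.123, 0.992, 0.0], [-0.001, 0.0, -1.0]]
contact_force: [0.5, -0.4, -0.2]
opening: 0.0119
clock: 26.17
eef_pos: [0.5894, 0.0191, 0.0988]
orientation: [[-0.992, -0.123, -0.001], [-0.123, 0.992, 0.0], [0.001, 0.0, -1.0]]
contact_force: [0.5, 0.2, -0.0]
opening: 0.0117
now [589.4  19.1  98.8] yaw 7.1 F [ 0.5  0.2 -0. ] open 11.7 t 26.2
d [-0.0089, 0.0, 0.001] w [0.0, -0.0001, 0.0] rows 0.2
```

```bash
python3 -m crank '[[[-0.004,0,0],[0,0,0],0.05],[[-0.007,0,0],[0,0,0],0.05],[[-0.009,0,0],[0,0,0],0.05],[[-0.01,0,0],[0,0,0],0.05],[[-0.011,0,0],[0,0,0],0.05],[[-0.011,0,0],[0,0,0],0.05]]'; python3 -c "
from h import *
plan(596.5,20,98,7.05)"
```

```text
clock: 26.67
eef_pos: [0.5954, 0.0194, 0.0982]
orientation: [[-0.992, -0.122, -0.008], [-0.122, 0.993, -0.0], [0.008, 0.001, -1.0]]
contact_force: [-10.2, -2.0, 6.3]
opening: 0.0119
now [595.4  19.4  98.2] yaw 7.0 F [-10.2  -2.    6.3] open 11.9 t 26.7
d [-0.0015, 0.0006, 0.0003] w [0.0001, -0.0012, -0.0001] rows 0.1
```

```bash
python3 -m crank '[[[0.0015,0,0.002],[0,0,0],0.05],[[0.0015,0,0.004],[0,0,0],0.05],[[0.0015,0,0.005],[0,0,0],0.05],[[0.0015,0,0.005],[0,0,0],0.05]]';python3 -c "
from h import *
plan(596.5,20,95,7.05)
zoom('side','s26.png',265,185,365,260,8)"
```

```text
clock: 27.0
eef_pos: [0.5955, 0.0197, 0.0951]
orientation: [[-0.992, -0.122, -0.005], [-0.122, 0.992, 0.0], [0.005, 0.001, -1.0]]
contact_force: [-8.4, -1.0, 9.5]
opening: 0.012
now [595.5  19.7  95.1] yaw 7.0 F [-8.4 -1.   9.5] open 12.0 t 27.0
d [-0.0013, 0.0003, 0.0001] w [0.0001, -0.0008, -0.0] rows 0.0
```

View pics/s26.png

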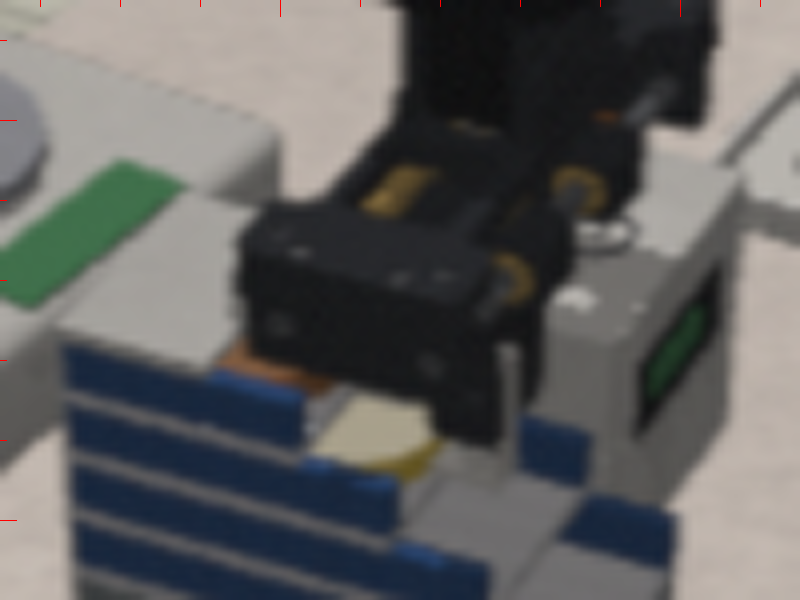

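Seated on the floor and against the stop. Releasing, rising, then backing off toward the third dish.

```bash
python3 -m crank '[[[0,0,0],[0,0,0],0.3],[[0,0,0],[0,0,0],0.3],[[0,0,0],[0,0,0],0.3],[[0,0,0],[0,0,0],0.3]]';python3 -m crank '[[[0,0,-0.02],[0,0,0],0.3],[[0,0,-0.06],[0,0,0],0.3],[[0,0,-0.1],[0,0,0],0.3],[[0.03,0,-0.12],[0,0,0],0.3],[[0.07,0,-0.12],[0,0,0],0.3],[[0.12,0,-0.12],[0,0,0],0.3],[[0.13,0,-0.12],[0,0,0],0.3],[[0.13,0,-0.12],[0,0,0],0.3]]'; python3 -c "
from h import *
plan(470,246,110,-4.2)
zoom('side','s27.png',265,185,365,260,8)
zoom('side','s27b.png',235,310,355,400,6)
zoom('top','t27.png',195,250,275,310,8)"
```

```text
clock: 27.38
eef_pos: [0.5983, 0.0204, 0.095]
orientation: [[-0.992, -0.123, 0.001], [-0.123, 0.992, 0.0], [-0.001, 0.0, -1.0]]
contact_force: [0.0, -0.4, -0.1]
opening: 0.0264
clock: 28.05
eef_pos: [0.492, 0.007, 0.1909]
orientation: [[-0.992, -0.122, -0.002], [-0.122, 0.992, 0.001], [0.001, 0.001, -1.0]]
contact_force: [0.9, 1.0, -0.4]
opening: 0.0263
now [492.    7.  190.9] yaw 7.0 F [ 0.9  1.  -0.4] open 26.3 t 28.1
d [-0.0093, 0.2997, 0.1015] w [0.0002, -0.0002, 0.0312] rows 6.1
```

View pics/s27.png

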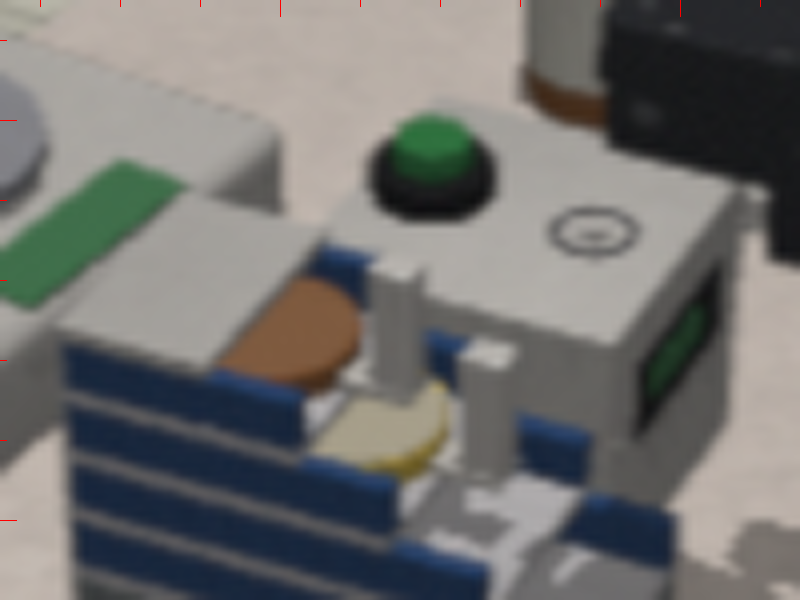

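View pics/s27b.png

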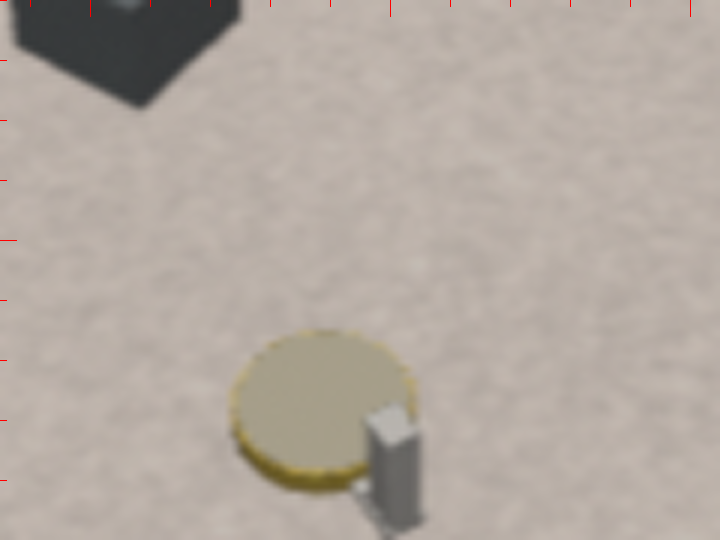

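View pics/t27.png

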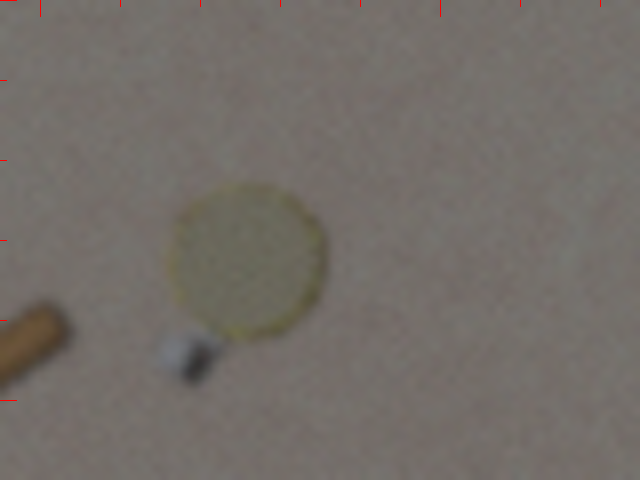

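Two dishes are home. The knocked yellow dish is at top zoom (249,260) with its tab at (180,356), and at side zoom (323,400) with its tab at (392,423). Now to compute its pose.

```bash
python3 -c "
from h import *
S=lambda n,X,Y,z,x0,y0,s:atz(n,x0+(X+.5)/s-.5,y0+(Y+.5)/s-.5,z)*1000
for n,c,t,k in(('side',(323,400),(392,423),(235,310,6)),('top',(249,260),(180,356),(195,250,8))):
    a=S(n,*c,.01,*k);b=S(n,*t,.045,*k);v=a-b;print(n,a,b,np.hypot(*v[:2]),np.degrees(np.arctan2(v[1],v[0])))
print('spat end',S('top',50,330,.01,195,250,8))
plan(440,367,110,-32)"
```

```text
side [471.1466387  355.67127245  10.        ] [430.58486473 374.63564476  45.        ] 44.77616469706539 -25.05810927185719
top [474.85365146 351.22592834  10.        ] [433.24304297 368.66976     45.        ] 45.11906473248162 -22.74420945029051
spat end [445.53274732 426.55631578  10.        ]
now [496.2   7.7 191.1] yaw 7.1 F [-0.3  0.7  0.2] open 26.7 t 28.3
d [0.0144, 0.4544, 0.1012] w [0.0001, 0.0002, 0.1086] rows 8.9
```

```bash
python3 -c "
from h import *
plan(432,371.6,110,-24)"; python3 -m crank '[[[0.005,0.03,0],[0,0,0.01],0.4],[[0.008,0.08,0],[0,0,0.02],0.4],[[0.012,0.13,0],[0,0,0.03],0.4],[[0.015,0.18,0],[0,0,0.04],0.4],[[0.02,0.23,0.02],[0,0,0.05],0.4],[[0.022,0.28,0.04],[0,0,0.06],0.4],[[0.024,0.33,0.06],[0,0,0.07],0.4],[[0.024,0.38,0.08],[0,0,0.08],0.4]]';python3 -m crank '[[[0,0.03,0],[0,0,0],0.4],[[0,0.05,0],[0,0,0],0.4],[[0,0.05,0],[0,0,0],0.4],[[0,0.05,0],[0,0,0],0.4],[[0,0.05,0],[0,0,0],0.4]]';python3 -c "
from h import *
plan(432,371.6,70,-24)"
```

```text
now [496.2   7.7 191.1] yaw 7.1 F [-0.3  0.7  0.2] open 26.7 t 28.3
d [0.0236, 0.4614, 0.1012] w [0.0, 0.0002, 0.0864] rows 9.1
clock: 28.97
eef_pos: [0.4389, 0.3039, 0.1283]
orientation: [[-0.928, 0.373, 0.001], [0.373, 0.928, 0.001], [-0.001, 0.001, -1.0]]
contact_force: [1.0, 0.1, -0.0]
opening: 0.0353
clock: 29.38
eef_pos: [0.454, 0.3373, 0.1289]
orientation: [[-0.929, 0.371, 0.0], [0.371, 0.929, -0.001], [-0.0, -0.001, -1.0]]
contact_force: [0.6, -1.2, 0.4]
opening: 0.0352
now [454.  337.3 128.9] yaw -21.8 F [ 0.6 -1.2  0.4] open 35.2 t 29.4
d [0.0415, 0.0297, 0.0736] w [-0.0001, 0.0001, 0.0061] rows 1.7
```

```bash
python3 -m crank '[[[0.02,0.015,0.01],[0,0,0.006],0.4],[[0.0415,0.03,0.04],[0,0,0.006],0.4],[[0.0415,0.03,0.06],[0,0,0.006],0.4],[[0.0415,0.03,0.06],[0,0,0.006],0.4],[[0.0415,0.03,0.06],[0,0,0.006],0.4],[[0.0415,0.03,0.06],[0,0,0.006],0.4]]';python3 -c "
from h import *
plan(432,371.6,21,-24)
zoom('side','s28.png',245,310,345,385,8)"
```

```text
clock: 29.88
eef_pos: [0.433, 0.3718, 0.0823]
orientation: [[-0.913, 0.407, 0.001], [0.407, 0.913, 0.0], [-0.001, 0.001, -1.0]]
contact_force: [-0.1, 0.3, -0.1]
opening: 0.0348
now [433.  371.8  82.3] yaw -24.0 F [-0.1  0.3 -0.1] open 34.8 t 29.9
d [0.0012, -0.0008, 0.0766] w [0.0001, 0.0002, -0.0001] rows 1.5
```

View pics/s28.png

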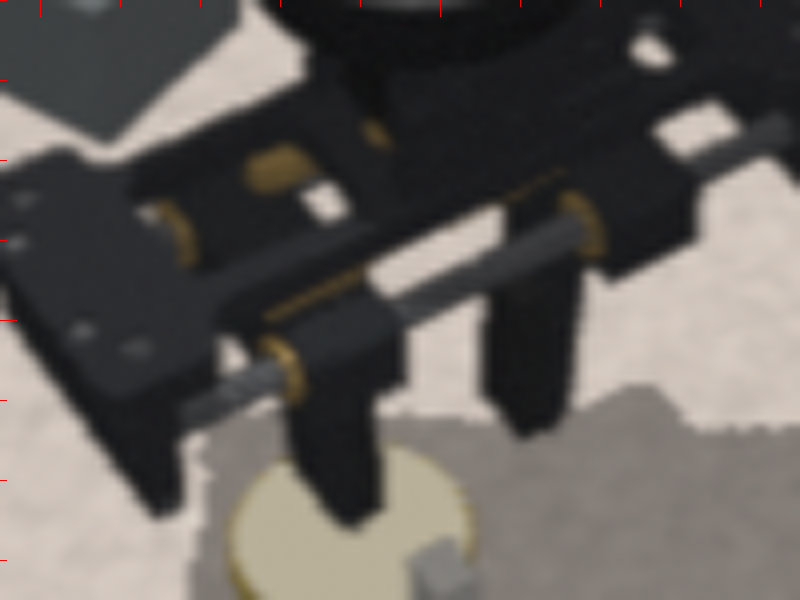

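```bash
python3 -m crank '[[[0.001,-0.0008,0.03],[0,0,0],0.4],[[0.001,-0.0008,0.06],[0,0,0],0.4],[[0.001,-0.0008,0.074],[0,0,0],0.4],[[0.001,-0.0008,0.0766],[0,0,0],0.4],[[0.001,-0.0008,0.0766],[0,0,0],0.4],[[0.001,-0.0008,0.0766],[0,0,0],0.4]]'; python3 -c "
from h import *
plan(432,371.6,21,-24)
zoom('side','s29.png',245,320,345,395,8)"
```

```text
clock: 30.43
eef_pos: [0.4317, 0.373, 0.0211]
orientation: [[-0.914, 0.406, 0.002], [0.406, 0.914, 0.001], [-0.001, 0.002, -1.0]]
contact_force: [0.3, 0.3, -0.1]
opening: 0.0352
now [431.7 373.   21.1] yaw -23.9 F [ 0.3  0.3 -0.1] open 35.2 t 30.4
d [-0.0011, -0.0015, 0.0001] w [0.0003, 0.0001, 0.0002] rows 0.0
```

View pics/s29.png

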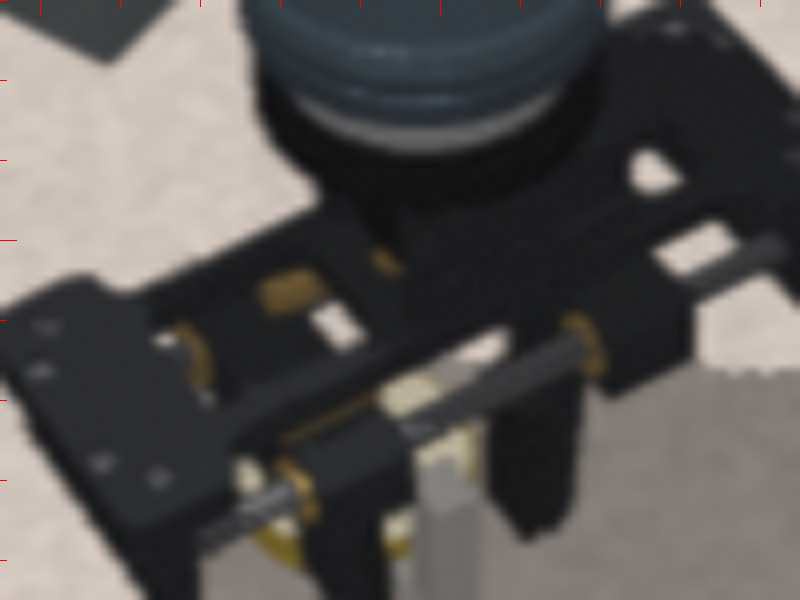

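The tab sits between the fingers. Gripping and lifting.

```bash
python3 -m crank '[[[0,0,0],[0,0,0],0.05],[[0,0,0],[0,0,0],0.05],[[0,0,0],[0,0,0],0.05],[[0,0,0],[0,0,0],0.05],[[0,0,0],[0,0,0],0.05],[[0,0,0],[0,0,0],0.05]]'; python3 -m crank '[[[0,0,-0.03],[0,0,0],0.05],[[0,0,-0.07],[0,0,0],0.05],[[0,0,-0.12],[0,0,0],0.05],[[0,0,-0.13],[0,0,0],0.05],[[0,0,-0.13],[0,0,0],0.05],[[0,0,-0.13],[0,0,0],0.05]]'; python3 -c "
from h import *
plan(490,10,125,7.05)
discov('d30.png',21.1,245,290,365,380,6)"
```

```text
clock: 30.98
eef_pos: [0.4309, 0.3731, 0.0203]
orientation: [[-0.914, 0.405, 0.001], [0.405, 0.914, 0.001], [-0.0, 0.001, -1.0]]
contact_force: [-0.8, -0.2, 5.6]
opening: 0.0116
clock: 31.48
eef_pos: [0.4304, 0.3729, 0.1236]
orientation: [[-0.914, 0.405, 0.0], [0.405, 0.914, 0.001], [0.0, 0.001, -1.0]]
contact_force: [-0.1, -0.1, 0.7]
opening: 0.0118
now [430.4 372.9 123.6] yaw -23.9 F [-0.1 -0.1  0.7] open 11.8 t 31.5
d [-0.2517, -0.3846, -0.002] w [0.0001, 0.0, -0.0859] rows 8.8
```

View pics/d30.png

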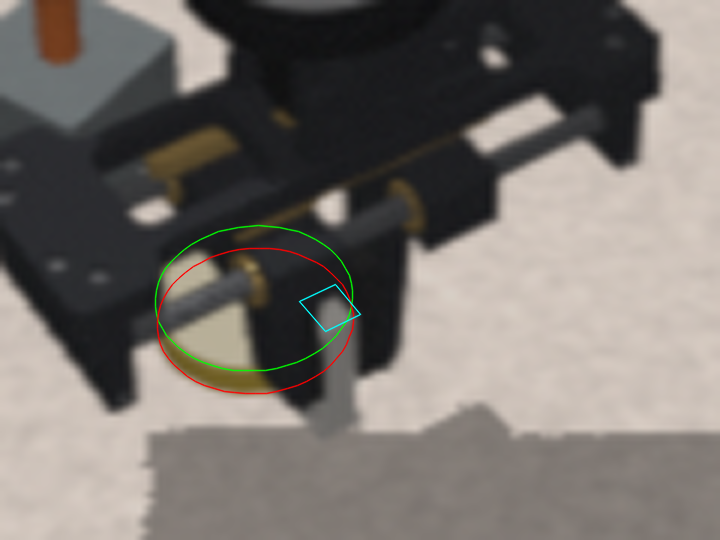

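```bash
python3 -c "
from h import *
plan(492,7,124,7.05)"; python3 -m crank '[[[-0.02,-0.03,0],[0,0,-0.01],0.05],[[-0.045,-0.07,0],[0,0,-0.02],0.05],[[-0.07,-0.11,0],[0,0,-0.03],0.05],[[-0.1,-0.15,0],[0,0,-0.04],0.05],[[-0.13,-0.19,0],[0,0,-0.05],0.05],[[-0.155,-0.235,0],[0,0,-0.06],0.05],[[-0.18,-0.275,0],[0,0,-0.07],0.05],[[-0.2,-0.305,0],[0,0,-0.08],0.05]]'; python3 -m crank '[[[0,0,0],[0,0,0],0.05],[[0,0,0],[0,0,0],0.05],[[0,0,0],[0,0,0],0.05]]';python3 -c "
from h import *
plan(492,7,123,7.05)"
```

```text
now [429.6 372.1 122.3] yaw -23.9 F [ 0.2  0.4 -1.2] open 12.0 t 31.6
d [-0.2561, -0.3858, -0.0015] w [-0.0003, -0.0003, -0.0859] rows 8.9
clock: 32.25
eef_pos: [0.4768, 0.081, 0.1224]
orientation: [[-0.996, -0.086, -0.003], [-0.086, 0.996, -0.002], [0.003, -0.001, -1.0]]
contact_force: [0.3, -0.5, -0.5]
opening: 0.0116
clock: 32.5
eef_pos: [0.4774, 0.0855, 0.1228]
orientation: [[-0.996, -0.085, -0.002], [-0.085, 0.996, 0.0], [0.002, 0.0, -1.0]]
contact_force: [-0.2, 0.1, -0.3]
opening: 0.0118
now [477.4  85.5 122.8] yaw 4.9 F [-0.2  0.1 -0.3] open 11.8 t 32.5
d [-0.0099, -0.0993, -0.0003] w [0.0001, -0.0003, -0.006] rows 1.9
```

```bash
python3 -m crank '[[[-0.003,-0.03,0],[0,0,-0.003],0.05],[[-0.006,-0.06,0],[0,0,-0.006],0.05],[[-0.009,-0.085,0],[0,0,-0.006],0.05],[[-0.01,-0.099,0],[0,0,-0.006],0.05],[[-0.01,-0.099,0.02],[0,0,-0.006],0.05],[[-0.01,-0.099,0.04],[0,0,-0.006],0.05],[[-0.01,-0.099,0.05],[0,0,-0.006],0.05],[[-0.01,-0.099,0.05],[0,0,-0.006],0.05]]'; python3 -m crank '[[[0,0,0],[0,0,0],0.05],[[0,0,0],[0,0,0],0.05],[[0,0,0],[0,0,0],0.05],[[0,0,0],[0,0,0],0.05]]';python3 -c "
from h import *
plan(492,7,76,7.05)
discov('d31.png',20.3,285,210,385,285,8)"
```

```text
clock: 33.17
eef_pos: [0.4914, 0.0082, 0.0821]
orientation: [[-0.992, -0.125, -0.004], [-0.125, 0.992, 0.0], [0.004, 0.001, -1.0]]
contact_force: [-0.3, 0.9, -0.3]
opening: 0.0119
clock: 33.5
eef_pos: [0.4934, 0.007, 0.0845]
orientation: [[-0.992, -0.123, 0.001], [-0.123, 0.992, 0.001], [-0.001, 0.0, -1.0]]
contact_force: [0.7, 0.9, -0.0]
opening: 0.0118
now [493.4   7.   84.5] yaw 7.1 F [ 0.7  0.9 -0. ] open 11.8 t 33.5
d [0.0017, 0.0003, 0.0106] w [0.0001, 0.0002, 0.0001] rows 0.2
```

View pics/d31.png

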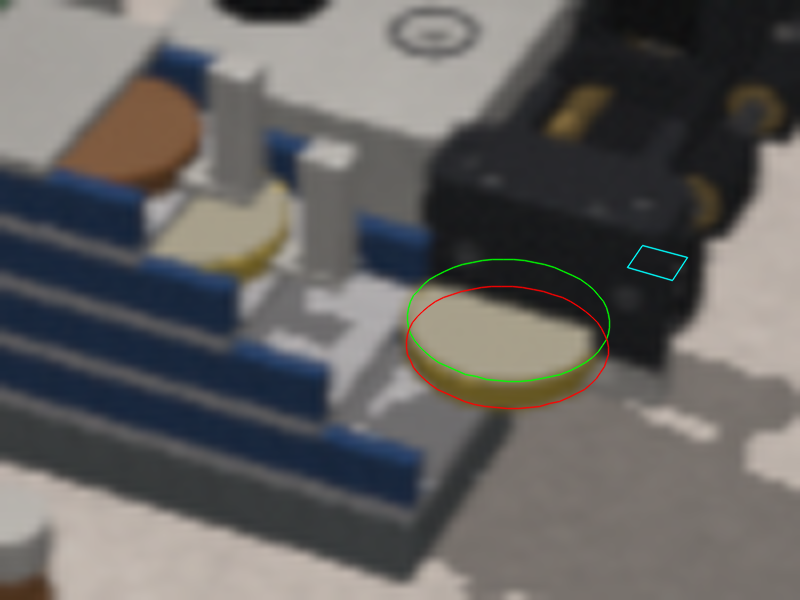

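```bash
python3 -m crank '[[[0.001,0,0.006],[0,0,0],0.05],[[0.001,0,0.0105],[0,0,0],0.05],[[0.001,0,0.0105],[0,0,0],0.05],[[0.001,0,0.0105],[0,0,0],0.05],[[0.001,0,0.0105],[0,0,0],0.05]]';python3 -c "
from h import *
plan(492,7,76,7.05)
plan(566.4,16.3,76,7.05)"
```

```text
clock: 34.02
eef_pos: [0.492, 0.0065, 0.0753]
orientation: [[-0.992, -0.123, -0.0], [-0.123, 0.992, 0.0], [0.0, 0.0, -1.0]]
contact_force: [0.8, -0.3, -0.4]
opening: 0.012
now [492.    6.5  75.3] yaw 7.1 F [ 0.8 -0.3 -0.4] open 12.0 t 34.0
d [-0.0, 0.0006, -0.0009] w [0.0, -0.0, 0.0] rows 0.0
now [492.    6.5  75.3] yaw 7.1 F [ 0.8 -0.3 -0.4] open 12.0 t 34.0
d [-0.0938, 0.0008, -0.0009] w [0.0, -0.0, 0.0] rows 1.8
```

```bash
python3 -m crank '[[[-0.02,0.0007,-0.001],[0,0,0],0.05],[[-0.04,0.0007,-0.001],[0,0,0],0.05],[[-0.055,0.0008,-0.001],[0,0,0],0.05],[[-0.07,0.0008,-0.001],[0,0,0],0.05],[[-0.08,0.0008,-0.001],[0,0,0],0.05],[[-0.085,0.0008,-0.001],[0,0,0],0.05],[[-0.085,0.0008,-0.001],[0,0,0],0.05],[[-0.085,0.0008,-0.001],[0,0,0],0.05]]'; python3 -m crank '[[[-0.004,0,0],[0,0,0],0.05],[[-0.006,0,0],[0,0,0],0.05],[[-0.008,0,0],[0,0,0],0.05],[[-0.009,0,0],[0,0,0],0.05],[[-0.01,0,0],[0,0,0],0.05],[[-0.01,0,0],[0,0,0],0.05]]';python3 -c "
from h import *
plan(566.4,16.3,73,7.05)"
```

```text
clock: 34.68
eef_pos: [0.559, 0.0155, 0.0761]
orientation: [[-0.992, -0.123, -0.001], [-0.123, 0.992, 0.0], [0.0, 0.0, -1.0]]
contact_force: [-0.0, 0.0, 0.0]
opening: 0.0115
clock: 35.18
eef_pos: [0.5651, 0.0163, 0.0757]
orientation: [[-0.992, -0.123, -0.005], [-0.123, 0.992, 0.0], [0.005, 0.001, -1.0]]
contact_force: [-5.0, -0.4, 1.1]
opening: 0.0115
now [565.1  16.3  75.7] yaw 7.1 F [-5.  -0.4  1.1] open 11.5 t 35.2
d [-0.0016, -0.0001, 0.0034] w [0.0001, -0.0007, 0.0] rows 0.1
```

```bash
python3 -m crank '[[[-0.001,0,0],[0,0,0],0.05],[[-0.0015,0,0],[0,0,0],0.05],[[-0.0015,0,0.002],[0,0,0],0.05],[[-0.0015,0,0.004],[0,0,0],0.05],[[-0.0015,0,0.0045],[0,0,0],0.05],[[-0.0015,0,0.0045],[0,0,0],0.05]]';python3 -c "
from h import *
plan(566.4,16.3,73,7.05)"
```

```text
clock: 35.68
eef_pos: [0.5651, 0.0162, 0.0723]
orientation: [[-0.992, -0.122, -0.007], [-0.122, 0.992, 0.0], [0.007, 0.001, -1.0]]
contact_force: [-10.7, -1.4, 9.9]
opening: 0.0118
now [565.1  16.2  72.3] yaw 7.0 F [-10.7  -1.4   9.9] open 11.8 t 35.7
d [-0.0016, -0.0001, -0.0009] w [0.0002, -0.0011, -0.0] rows 0.1
```

Firm against the stop and on the floor. Releasing and retracting, then on toward the probe stand.

```bash
python3 -m crank '[[[0,0,0],[0,0,0],0.3],[[0,0,0],[0,0,0],0.3],[[0,0,0],[0,0,0],0.3],[[0,0,0],[0,0,0],0.3]]';python3 -m crank '[[[0,0,-0.02],[0,0,0],0.3],[[0,0,-0.06],[0,0,0],0.3],[[0,0,-0.1],[0,0,0],0.3],[[0.03,0,-0.14],[0,0,0],0.3],[[0.06,0,-0.16],[0,0,0],0.3],[[0.09,0,-0.17],[0,0,0],0.3],[[0.09,0,-0.17],[0,0,0],0.3],[[0.09,0,-0.17],[0,0,0],0.3]]'; python3 -c "
from h import *
zoom('side','s32.png',265,185,365,260,8)
zoom('side','s32b.png',225,265,305,325,10)
zoom('top','t32.png',240,205,300,255,10)
plan(630,220,150,0)"
```

```text
clock: 36.02
eef_pos: [0.5692, 0.0168, 0.0728]
orientation: [[-0.992, -0.123, 0.001], [-0.123, 0.992, 0.0], [-0.001, 0.0, -1.0]]
contact_force: [-0.5, 0.4, -0.6]
opening: 0.0269
clock: 36.68
eef_pos: [0.4972, 0.0079, 0.2094]
orientation: [[-0.992, -0.123, 0.002], [-0.123, 0.992, 0.001], [-0.002, 0.001, -1.0]]
contact_force: [-0.2, 0.2, 0.4]
opening: 0.0265
now [498.    8.1 208.3] yaw 7.1 F [-0.9  0.6 -0.3] open 26.5 t 36.8
d [-0.1964, 0.2425, 0.073] w [0.0, 0.0001, 0.0197] rows 6.1
```

View pics/s32.png

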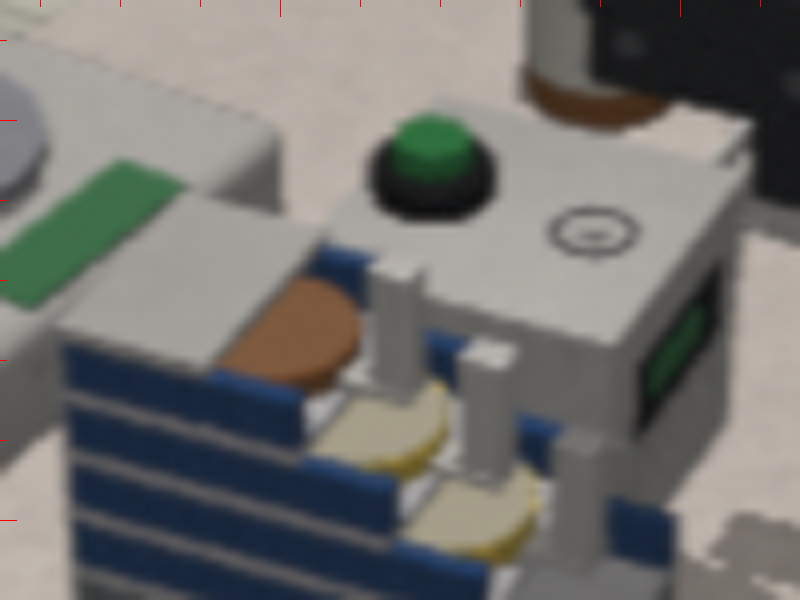

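View pics/s32b.png

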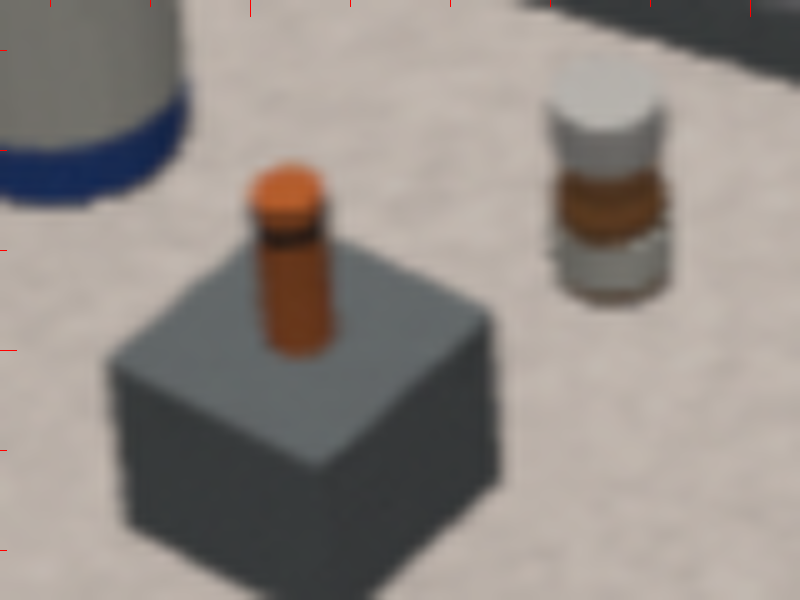

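View pics/t32.png

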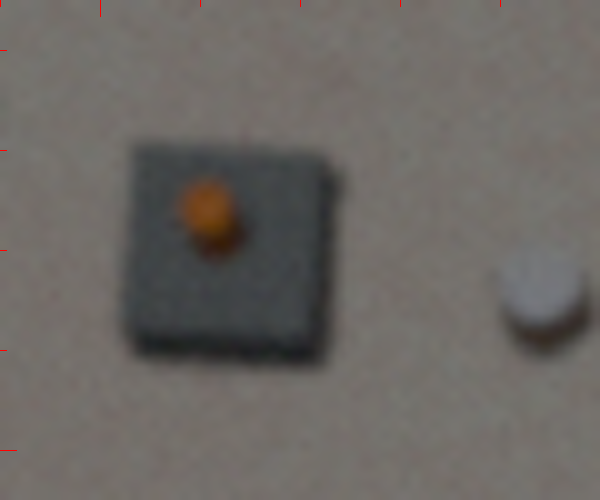

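All three dishes sit level in slots 4, 3 and 2. The probe handle top is at side zoom (287,187) and top zoom (207,206).

```bash
python3 -c "
from h import *
S=lambda n,X,Y,z,x0,y0,s:atz(n,x0+(X+.5)/s-.5,y0+(Y+.5)/s-.5,z)*1000
print(S('side',287,187,.092,225,265,10),S('side',299,343,.05,225,265,10),S('top',207,206,.092,240,205,10),S('top',217,240,.05,240,205,10))
print('vial',S('side',605,95,.055,225,265,10),S('top',542,287,.055,240,205,10))
print('stand',[S('side',X,Y,.05,225,265,10)[:2] for X,Y in((110,358),(315,463),(490,312))],[S('top',X,Y,.05,240,205,10)[:2] for X,Y in((133,147),(327,152),(322,340),(130,340))])
"
```

```text
[636.21334257 246.5631049   92.        ] [634.78705338 248.93683687  50.        ] [640.05750626 243.06626586  92.        ] [639.36408601 244.47893231  50.        ]
vial [624.36039908 149.20053162  55.        ] [626.04186713 142.90978604  55.        ]
stand [array([666.10338628, 274.7529026 ]), array([608.70588807, 276.72112836]), array([605.96077549, 218.51157659])] [array([668.36209142, 272.10735988]), array([668.39716809, 211.66603313]), array([608.55329339, 210.47499632]), array([606.94356749, 269.74880568])]
```

```bash
python3 -c "
from h import *
print(atz('top',285,184,.15)*1000, atz('top',286,194,.0)*1000)
plan(637.5,245.7,200,7.05)"
```

```text
[753.32954237 169.16644698 150.        ] [768.20581601 175.88454462   0.        ]
now [497.6   7.9 208.1] yaw 7.1 F [-0.2  0.4  0.5] open 26.6 t 37.0
d [-0.2102, 0.2735, 0.0099] w [-0.0, -0.0001, 0.0001] rows 6.6
```

```bash
python3 -m crank '[[[-0.02,0.03,0],[0,0,0],0.45],[[-0.05,0.07,0],[0,0,0],0.45],[[-0.08,0.11,0],[0,0,0],0.45],[[-0.11,0.15,0],[0,0,0],0.45],[[-0.14,0.19,0],[0,0,0],0.45],[[-0.17,0.23,0],[0,0,0],0.45],[[-0.195,0.26,0],[0,0,0],0.45],[[-0.21,0.273,0.01],[0,0,0],0.45]]';python3 -m crank '[[[0,0,0.03],[0,0,0],0.45],[[0,0,0.06],[0,0,0],0.45],[[0,0,0.09],[0,0,0],0.45],[[0,0,0.09],[0,0,0],0.45],[[0,0,0.09],[0,0,0],0.45],[[0,0,0.09],[0,0,0],0.45]]';python3 -c "
from h import *
plan(637.5,245.7,64,7.05)
zoom('side','s33.png',215,235,315,310,8)"
```

```text
clock: 37.65
eef_pos: [0.6385, 0.2514, 0.2008]
orientation: [[-0.992, -0.128, 0.002], [-0.128, 0.992, 0.003], [-0.003, 0.003, -1.0]]
contact_force: [-0.9, -0.0, 0.5]
opening: 0.0397
clock: 38.15
eef_pos: [0.6379, 0.2454, 0.1297]
orientation: [[-0.992, -0.123, 0.001], [-0.123, 0.992, 0.001], [-0.002, 0.0, -1.0]]
contact_force: [0.6, -0.1, 0.6]
opening: 0.0396
now [637.9 245.4 129.7] yaw 7.1 F [ 0.6 -0.1  0.6] open 39.6 t 38.1
d [0.0006, 0.0004, 0.0822] w [0.0001, 0.0002, 0.0] rows 1.6
```

View pics/s33.png

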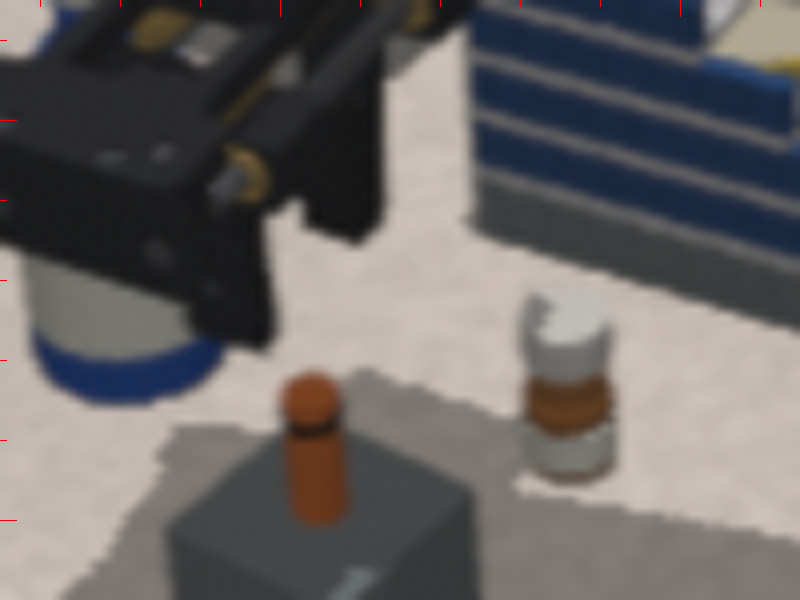

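The fingers straddle the probe. Descending and gripping.

```bash
python3 -m crank '[[[0.0006,0.0004,0.03],[0,0,0],0.45],[[0.0006,0.0004,0.06],[0,0,0],0.45],[[0.0006,0.0004,0.077],[0,0,0],0.45],[[0.0006,0.0004,0.083],[0,0,0],0.45],[[0.0006,0.0004,0.083],[0,0,0],0.45],[[0.0006,0.0004,0.083],[0,0,0],0.45]]';python3 -c "
from h import *
plan(637.5,245.7,64,7.05)
zoom('side','s34.png',215,235,315,310,8)"
```

```text
clock: 38.7
eef_pos: [0.6375, 0.2457, 0.0636]
orientation: [[-0.992, -0.123, 0.002], [-0.123, 0.992, 0.001], [-0.002, 0.001, -1.0]]
contact_force: [0.5, -1.3, 0.1]
opening: 0.0394
now [637.5 245.7  63.6] yaw 7.1 F [ 0.5 -1.3  0.1] open 39.4 t 38.7
d [-0.0, 0.0, -0.0005] w [0.0001, 0.0003, 0.0] rows 0.0
```

View pics/s34.png

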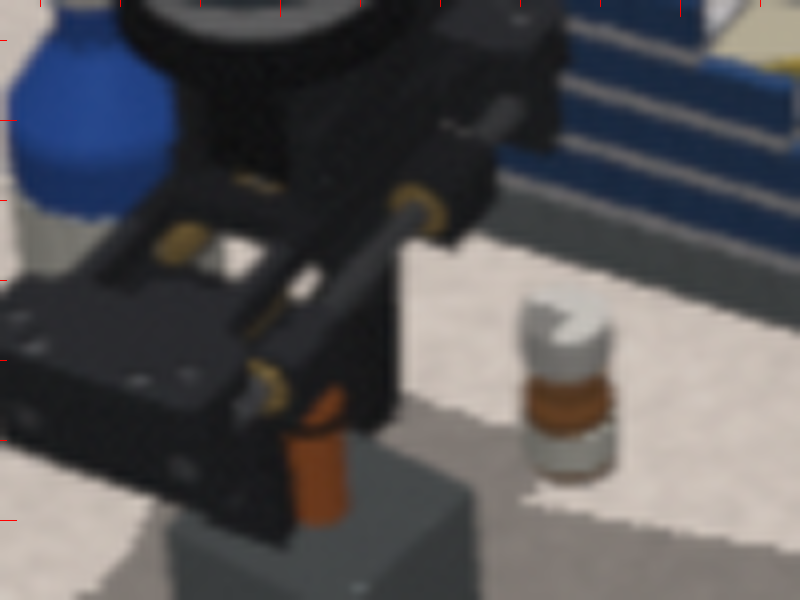

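```bash
python3 -c "
from h import *
s=ctrl.get_state();p=np.array(s['eef_pos']);R=np.array(s['orientation'])
g=lambda P:np.round((proj('side',P)-[215,235]+.5)*8-.5)
print('base pred',g([.6375,.2457,.05]),g([.6358,.2475,.05]))
for q in((.009,.0197,0),(-.009,.0197,0),(.009,.035,0),(-.009,.035,0),(.009,-.0197,0),(.009,-.035,0)): print(q,g(p+R@np.array(q)))
"
```

```text
base pred [319. 504.] [319. 510.]
(0.009, 0.0197, 0) [305. 520.]
(-0.009, 0.0197, 0) [247. 500.]
(0.009, 0.035, 0) [275. 555.]
(-0.009, 0.035, 0) [216. 535.]
(0.009, -0.0197, 0) [380. 431.]
(0.009, -0.035, 0) [409. 398.]
```

```bash
python3 -m crank '[[[0,0,0],[0,0,0],0.1],[[0,0,0],[0,0,0],0.1],[[0,0,0],[0,0,0],0.1],[[0,0,0],[0,0,0],0.1],[[0,0,0],[0,0,0],0.1],[[0,0,0],[0,0,0],0.1],[[0,0,0],[0,0,0],0.1]]';python3 -c "
from h import *
plan(637.5,245.7,64,7.05)"
```

```text
clock: 39.38
eef_pos: [0.6368, 0.2453, 0.0627]
orientation: [[-0.992, -0.123, 0.001], [-0.123, 0.992, 0.0], [-0.001, 0.0, -1.0]]
contact_force: [0.5, -0.3, 2.6]
opening: 0.0147
now [636.8 245.3  62.7] yaw 7.1 F [ 0.5 -0.3  2.6] open 14.7 t 39.4
d [-0.0009, 0.0004, -0.0017] w [0.0, 0.0001, 0.0] rows 0.0
```

Gripped with near-zero side force. Lifting straight up.

```bash
python3 -m crank '[[[0,0,-0.01],[0,0,0],0.1],[[0,0,-0.03],[0,0,0],0.1],[[0,0,-0.06],[0,0,0],0.1],[[0,0,-0.09],[0,0,0],0.1],[[0,0,-0.12],[0,0,0],0.1],[[0,0,-0.145],[0,0,0],0.1],[[0,0,-0.145],[0,0,0],0.1],[[0,0,-0.145],[0,0,0],0.1]]';python3 -c "
from h import *
plan(616.6,-77,178,7.05)
zoom('side','s35.png',205,205,305,280,8)"
```

```text
clock: 40.05
eef_pos: [0.637, 0.246, 0.1796]
orientation: [[-0.992, -0.123, 0.002], [-0.123, 0.992, 0.002], [-0.002, 0.001, -1.0]]
contact_force: [-0.2, -0.5, -0.9]
opening: 0.015
now [637.  246.  179.6] yaw 7.1 F [-0.2 -0.5 -0.9] open 15.0 t 40.0
d [0.0751, -0.3975, 0.0013] w [0.0002, 0.0004, 0.0001] rows 7.8
```

View pics/s35.png

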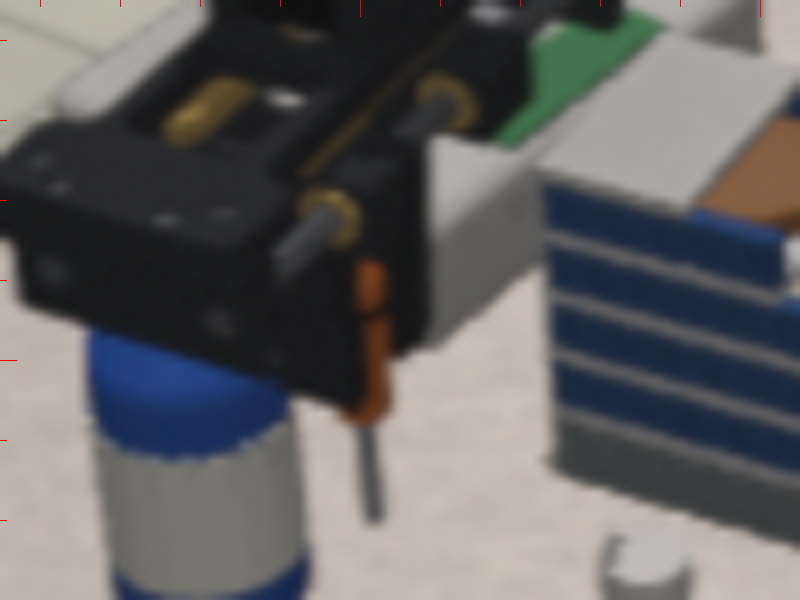

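The probe is held, with its tip at zoom (375,520). The straight path would pass over the amber dish's tab (top at 141 mm), so I'll raise the arm first.

```bash
python3 -c "
from h import *
s=ctrl.get_state();p=np.array(s['eef_pos']);R=np.array(s['orientation'])
print(np.round((proj('side',p+R@np.array([0,0,.0507]))-[205,205]+.5)*8-.5))
print(np.round((proj('side',p+R@np.array([0.003,0,.0507]))-[205,205]+.5)*8-.5))
"; python3 -m crank '[[[0,0,-0.03],[0,0,0],0.1],[[0,0,-0.05],[0,0,0],0.1],[[0.01,-0.03,-0.055],[0,0,0],0.1],[[0.02,-0.075,-0.055],[0,0,0],0.1],[[0.03,-0.12,-0.055],[0,0,0],0.1],[[0.038,-0.165,-0.055],[0,0,0],0.1],[[0.046,-0.21,-0.055],[0,0,0],0.1],[[0.053,-0.255,-0.055],[0,0,0],0.1]]'; python3 -m crank '[[[0.005,-0.04,0],[0,0,0],0.1],[[0.01,-0.08,0],[0,0,0],0.1],[[0.016,-0.12,0],[0,0,0],0.1],[[0.02,-0.14,0],[0,0,0],0.1],[[0.022,-0.1425,0],[0,0,0],0.1],[[0.022,-0.1425,0],[0,0,0],0.1],[[0.022,-0.1425,0],[0,0,0],0.1],[[0.022,-0.1425,0],[0,0,0],0.1]]';  python3 -m crank '[[[0,0,0],[0,0,0],0.1],[[0,0,0],[0,0,0],0.1],[[0,0,0],[0,0,0],0.1],[[0,0,0],[0,0,0],0.1]]'; python3 -c "
from h import *
plan(616.6,-77,165,7.05)
"
```

```text
[383. 525.]
[392. 528.]
clock: 40.82
eef_pos: [0.6181, 0.0363, 0.2207]
orientation: [[-0.992, -0.123, -0.003], [-0.123, 0.992, -0.0], [0.003, 0.0, -1.0]]
contact_force: [1.5, -0.0, -1.0]
opening: 0.015
clock: 41.48
eef_pos: [0.6161, -0.075, 0.2216]
orientation: [[-0.992, -0.126, -0.001], [-0.126, 0.992, 0.001], [0.001, 0.002, -1.0]]
contact_force: [0.5, 0.6, 0.0]
opening: 0.0154
clock: 41.82
eef_pos: [0.6162, -0.077, 0.2222]
orientation: [[-0.992, -0.124, 0.0], [-0.124, 0.992, 0.0], [-0.0, 0.0, -1.0]]
contact_force: [0.9, -0.9, -0.5]
opening: 0.0146
now [616.2 -77.  222.2] yaw 7.1 F [ 0.9 -0.9 -0.5] open 14.6 t 41.8
d [-0.0005, -0.0001, 0.0715] w [0.0001, 0.0, 0.0002] rows 1.4
```

```bash
python3 -m crank '[[[0,0,0.03],[0,0,0],0.1],[[0,0,0.06],[0,0,0],0.1],[[0,0,0.075],[0,0,0],0.1],[[0,0,0.075],[0,0,0],0.1],[[0,0,0.075],[0,0,0],0.1],[[0,0,0.075],[0,0,0],0.1],[[0,0,0.075],[0,0,0],0.1]]'; python3 -c "
from h import *
plan(616.6,-77,160,7.05)
zoom('side','s36.png',305,175,365,220,12)
"
```

```text
clock: 42.4
eef_pos: [0.6171, -0.0777, 0.1637]
orientation: [[-0.992, -0.123, 0.003], [-0.123, 0.992, 0.0], [-0.003, -0.0, -1.0]]
contact_force: [1.0, -0.4, -0.4]
opening: 0.0151
now [617.1 -77.7 163.7] yaw 7.1 F [ 1.  -0.4 -0.4] open 15.1 t 42.4
d [0.0005, 0.0009, 0.0046] w [-0.0, 0.0004, 0.0] rows 0.1
```

View pics/s36.png

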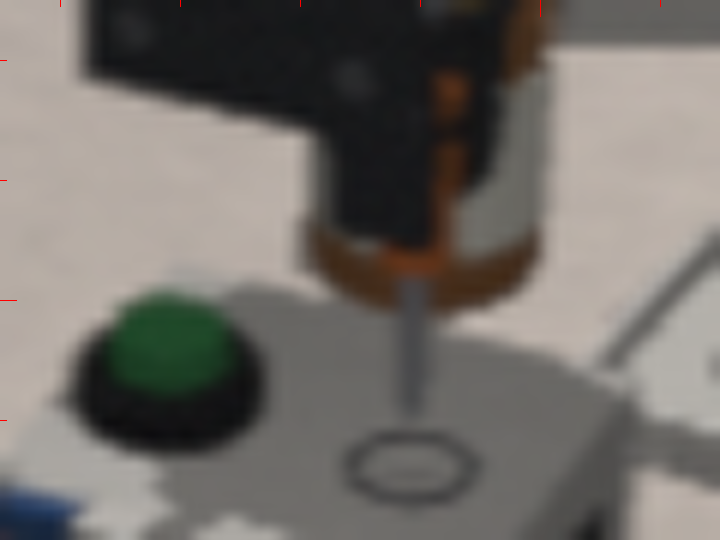

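```bash
python3 -c "
from h import *
S=lambda X,Y,z:atz('side',305+(X+.5)/12-.5,175+(Y+.5)/12-.5,z)*1000
s=ctrl.get_state();z=s['eef_pos'][2];print(z,s['eef_pos'])
for zz in (z-.0517,z-.0507): print('tip',S(410,417,zz))
print('port',S(412,467,.1), 'handle base',S(411,275,z-.0127))
"
```

```text
0.16360553410764955 [ 0.61697968 -0.07766129  0.16360553]
tip [617.50675035 -75.74638069 111.90553411]
tip [616.72501648 -74.38130285 112.90553411]
port [616.49094144 -75.47414054 100.        ] handle base [614.40058804 -68.91339493 150.90553411]
```

By the same camera, the tip is at (617.1,-75.1) and the port at (616.5,-75.5), so they agree within 1 mm. Descending gently.

```bash
python3 -m crank '[[[0.0007,0,0.004],[0,0,0],0.1],[[0.0007,0,0.008],[0,0,0],0.1],[[0.0007,0,0.012],[0,0,0],0.1],[[0.0007,0,0.016],[0,0,0],0.1],[[0.0007,0,0.02],[0,0,0],0.1],[[0.0007,0,0.02],[0,0,0],0.1]]'; python3 -c "
from h import *
plan(616.6,-77.3,113,7.05)
zoom('side','s37.png',305,175,365,220,12)
"
```

```text
clock: 43.0
eef_pos: [0.6153, -0.0774, 0.1454]
orientation: [[-0.992, -0.123, -0.001], [-0.123, 0.992, 0.0], [0.001, 0.0, -1.0]]
contact_force: [0.1, -0.1, -0.3]
opening: 0.0149
now [615.3 -77.4 145.4] yaw 7.1 F [ 0.1 -0.1 -0.3] open 14.9 t 43.0
d [-0.0017, -0.0001, 0.0405] w [0.0001, -0.0001, 0.0001] rows 0.8
```

View pics/s37.png

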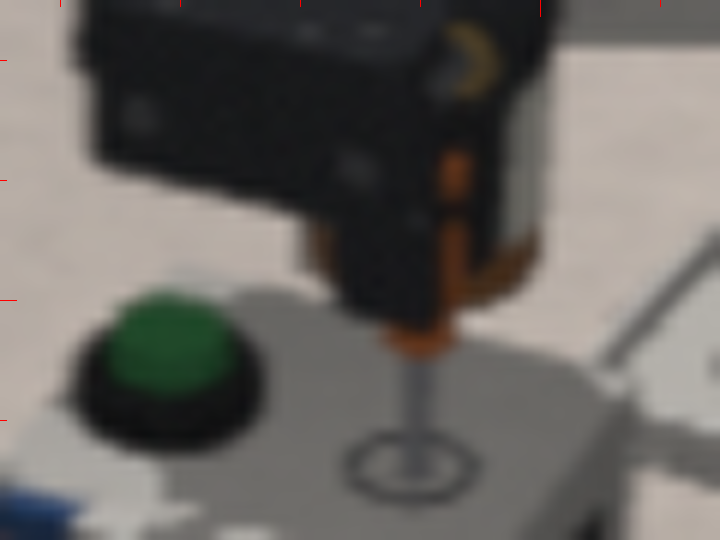

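The pin is in the port 5 mm with no force. Continuing.

```bash
python3 -m crank '[[[0,0,0.005],[0,0,0],0.1],[[0,0,0.01],[0,0,0],0.1],[[0,0,0.015],[0,0,0],0.1],[[0,0,0.02],[0,0,0],0.1],[[0,0,0.02],[0,0,0],0.1],[[0,0,0.02],[0,0,0],0.1]]'; python3 -c "
from h import *
plan(616.6,-77.3,113,7.05)"
```

```text
clock: 43.55
eef_pos: [0.6155, -0.0775, 0.1299]
orientation: [[-0.992, -0.123, -0.0], [-0.123, 0.992, 0.0], [0.0, 0.0, -1.0]]
contact_force: [-0.1, 1.1, 0.1]
opening: 0.0149
now [615.5 -77.5 129.9] yaw 7.1 F [-0.1  1.1  0.1] open 14.9 t 43.5
d [-0.0014, 0.0001, 0.0211] w [0.0, -0.0, 0.0001] rows 0.4
```

```bash
python3 -m crank '[[[0,0,0.005],[0,0,0],0.1],[[0,0,0.01],[0,0,0],0.1],[[0,0,0.015],[0,0,0],0.1],[[0,0,0.019],[0,0,0],0.1],[[0,0,0.022],[0,0,0],0.1],[[0,0,0.022],[0,0,0],0.1]]'; python3 -c "
from h import *
plan(616.6,-77.3,113,7.05)
zoom('side','s38.png',305,175,365,220,12)"
```

```text
clock: 44.05
eef_pos: [0.6157, -0.0776, 0.1127]
orientation: [[-0.992, -0.123, 0.0], [-0.123, 0.992, 0.0], [-0.0, 0.0, -1.0]]
contact_force: [-0.7, -0.4, 0.3]
opening: 0.015
now [615.7 -77.6 112.7] yaw 7.1 F [-0.7 -0.4  0.3] open 15.0 t 44.0
d [-0.0012, 0.0002, -0.0004] w [0.0, 0.0, 0.0] rows 0.0
```

View pics/s38.png

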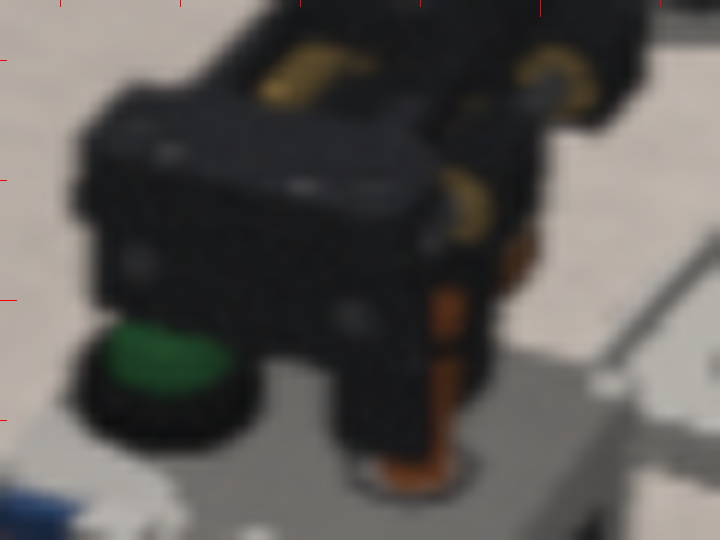

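Nearly home. I'll press until the force confirms the seat.

```bash
python3 -m crank '[[[0,0,0.0015],[0,0,0],0.1],[[0,0,0.003],[0,0,0],0.1],[[0,0,0.004],[0,0,0],0.1],[[0,0,0.004],[0,0,0],0.1]]'; python3 -c "
from h import *
plan(616.6,-77.3,113,7.05)"
```

```text
clock: 44.43
eef_pos: [0.616, -0.0776, 0.1123]
orientation: [[-0.992, -0.123, 0.001], [-0.123, 0.992, 0.001], [-0.001, 0.001, -1.0]]
contact_force: [-7.9, 2.1, 24.8]
opening: 0.0151
now [616.  -77.6 112.3] yaw 7.1 F [-7.9  2.1 24.8] open 15.1 t 44.4
d [-0.0008, 0.0003, -0.0008] w [0.0002, 0.0002, 0.0] rows 0.0
```

25 N up with no further travel: it's seated at the expected height. Releasing and rising.

```bash
python3 -m crank '[[[0,0,-0.002],[0,0,0],0.1],[[0,0,-0.003],[0,0,0],0.35],[[0,0,-0.003],[0,0,0],0.35],[[0,0,-0.003],[0,0,0],0.35],[[0,0,-0.003],[0,0,0],0.35]]';python3 -m crank '[[[0,0,-0.02],[0,0,0],0.35],[[0,0,-0.05],[0,0,0],0.35],[[0,0,-0.09],[0,0,0],0.35],[[0,0,-0.11],[0,0,0],0.35],[[0,0,-0.11],[0,0,0],0.35],[[0,0,-0.11],[0,0,0],0.35]]'; python3 -c "
from h import *
plan(673.7,-72,200,7.05)
zoom('side','s39.png',265,150,425,270,5)
zoom('top','t39.png',205,180,495,330,2)"
```

```text
clock: 44.85
eef_pos: [0.6153, -0.0774, 0.1114]
orientation: [[-0.992, -0.123, -0.0], [-0.123, 0.992, 0.0], [0.0, 0.0, -1.0]]
contact_force: [-0.2, -0.5, 0.3]
opening: 0.0306
clock: 45.35
eef_pos: [0.6159, -0.0775, 0.2002]
orientation: [[-0.992, -0.123, 0.001], [-0.123, 0.992, 0.0], [-0.002, 0.0, -1.0]]
contact_force: [-0.7, -0.4, -0.4]
opening: 0.0305
now [615.9 -77.5 200.2] yaw 7.1 F [-0.7 -0.4 -0.4] open 30.5 t 45.4
d [-0.0726, -0.002, 0.0004] w [0.0, 0.0002, 0.0001] rows 1.4
```

View pics/s39.png

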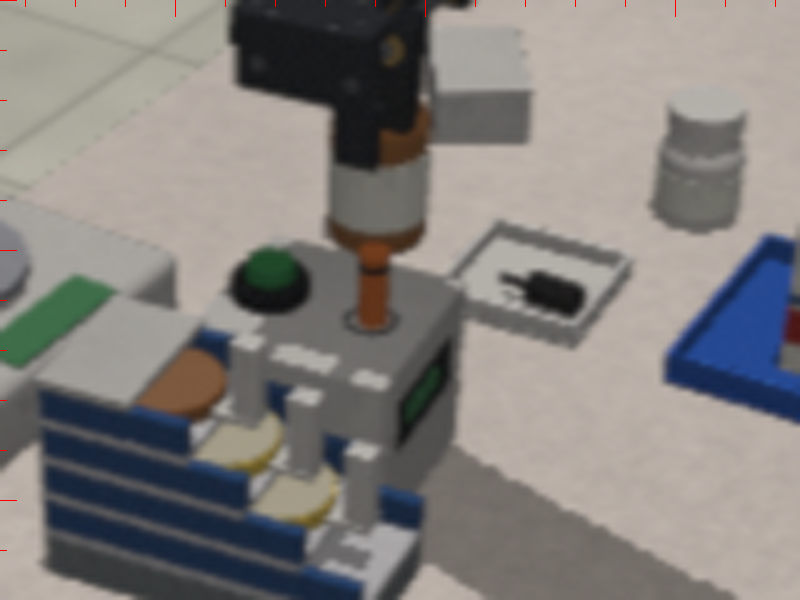

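View pics/t39.png

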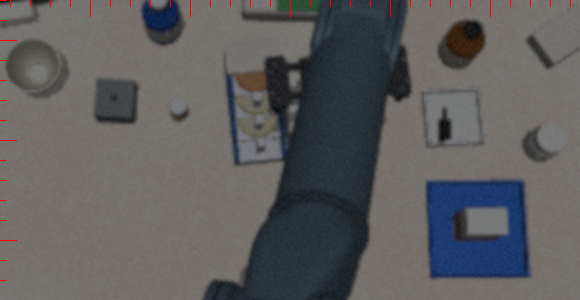

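The probe is home (handle on the port ring at zoom (372,318)), three dishes are in slots 4/3/2, the plug is in its tray and the carton is upright. I saw no other dish in any view. Now I move over the button with the fingers shut.

```bash
python3 -m crank '[[[-0.03,0,0],[0,0,0],0],[[-0.06,-0.001,0],[0,0,0],0],[[-0.074,-0.001,0],[0,0,0],0],[[-0.074,-0.001,0],[0,0,0],0],[[-0.074,-0.001,0],[0,0,0],0],[[-0.074,-0.001,0],[0,0,0],0],[[-0.074,-0.001,0],[0,0,0],0]]'; python3 -c "
from h import *
plan(674.8,-71,128,7.05)
zoom('side','s40.png',265,150,385,240,6)"
```

```text
clock: 46.03
eef_pos: [0.6732, -0.0714, 0.1993]
orientation: [[-0.992, -0.122, -0.001], [-0.122, 0.992, 0.0], [0.001, 0.0, -1.0]]
contact_force: [-0.3, -0.1, 0.2]
opening: 0.0005
now [673.2 -71.4 199.3] yaw 7.0 F [-0.3 -0.1  0.2] open 0.5 t 46.0
d [-0.0022, 0.0002, 0.0891] w [0.0001, -0.0002, -0.0001] rows 1.7
```

View pics/s40.png

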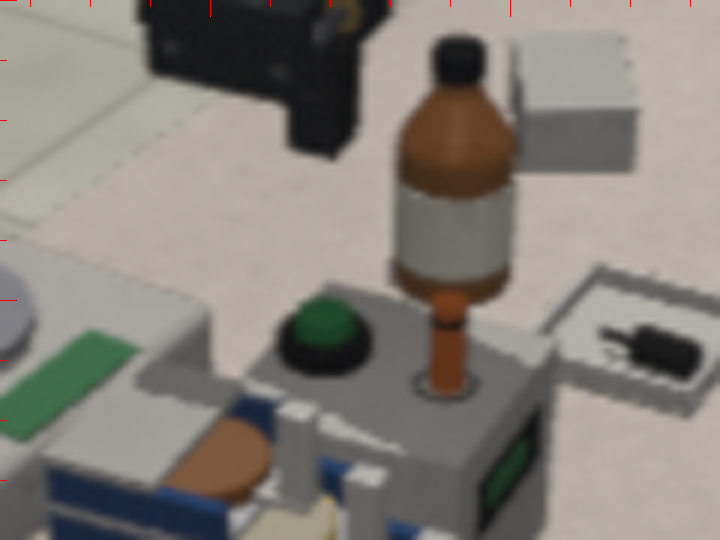

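```bash
python3 -m crank '[[[-0.0015,0,0.03],[0,0,0],0],[[-0.0015,0,0.06],[0,0,0],0],[[-0.0015,0,0.085],[0,0,0],0],[[-0.0015,0,0.089],[0,0,0],0],[[-0.0015,0,0.089],[0,0,0],0],[[-0.0015,0,0.089],[0,0,0],0]]'; python3 -c "
from h import *
plan(674.8,-71,111,7.05)"
```

```text
clock: 46.58
eef_pos: [0.676, -0.0712, 0.1297]
orientation: [[-0.992, -0.123, 0.001], [-0.123, 0.992, 0.0], [-0.001, -0.0, -1.0]]
contact_force: [-0.3, 0.4, 0.2]
opening: 0.0005
now [676.  -71.2 129.7] yaw 7.1 F [-0.3  0.4  0.2] open 0.5 t 46.6
d [0.0014, 0.0004, 0.0234] w [-0.0, 0.0002, 0.0] rows 0.5
```

```bash
python3 -m crank '[[[0.001,0,0.008],[0,0,0],0],[[0.001,0,0.013],[0,0,0],0],[[0.001,0,0.017],[0,0,0],0],[[0.001,0,0.02],[0,0,0],0],[[0.001,0,0.022],[0,0,0],0],[[0.001,0,0.0235],[0,0,0],0],[[0.001,0,0.0235],[0,0,0],0],[[0.001,0,0.0235],[0,0,0],0]]'; python3 -c "
from h import *
plan(674.8,-71,111,7.05)
zoom('side','s41.png',265,150,385,240,6)"
```

```text
clock: 47.25
eef_pos: [0.6762, -0.0713, 0.1159]
orientation: [[-0.992, -0.123, 0.004], [-0.123, 0.992, 0.001], [-0.004, 0.001, -1.0]]
contact_force: [-12.9, 2.8, 37.8]
opening: 0.0002
now [676.2 -71.3 115.9] yaw 7.1 F [-12.9   2.8  37.8] open 0.2 t 47.2
d [0.0017, 0.0006, 0.0061] w [0.0001, 0.0006, 0.0] rows 0.1
```

View pics/s41.png

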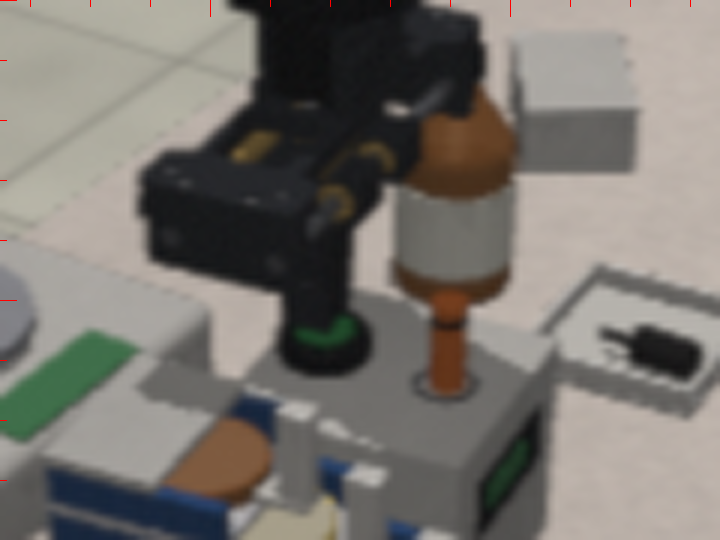

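The arm pushes 38 N at only 2 mm of travel, so something rigid is in the way. I'll back off at once and look closer.

```bash
python3 -m crank '[[[0,0,-0.006],[0,0,0],0],[[0,0,-0.009],[0,0,0],0],[[0,0,-0.009],[0,0,0],0],[[0,0,-0.009],[0,0,0],0]]'; python3 -c "
from h import *
s=ctrl.get_state();p=np.array(s['eef_pos']);R=np.array(s['orientation']);print(p,s['contact_force'])
x0,y0,sc=295,175,16
g=lambda P:tuple(int(v) for v in np.round((proj('side',P)-[x0,y0]+.5)*sc-.5))
im=cv2.resize(ctrl.get_image('side')['image'][y0:y0+37,x0:x0+50],None,fx=sc,fy=sc,interpolation=cv2.INTER_CUBIC)
t=np.linspace(0,2*np.pi,50)
def C(c,r,z,col): cv2.polylines(im,[np.array([g(np.array([c[0]+r*np.cos(a),c[1]+r*np.sin(a),z])/1000) for a in t])],True,col,1)
C((674.8,-71),13,118,(0,0,255));C((674.8,-71),13,112,(0,255,255));C((674.8,-71),20,100,(255,0,0))
q=[g(p+R@np.array(v)) for v in((.009,.0175,0),(-.009,.0175,0),(-.009,-.0175,0),(.009,-.0175,0))]
cv2.polylines(im,[np.array(q)],True,(255,255,0),1)
cv2.imwrite('pics/b1.png',im)"
```

```text
clock: 47.63
eef_pos: [0.6758, -0.0712, 0.1177]
orientation: [[-0.992, -0.123, 0.003], [-0.123, 0.992, -0.0], [-0.003, -0.001, -1.0]]
contact_force: [2.3, -0.0, 3.4]
opening: 0.0004
[ 0.67582804 -0.07124438  0.11766424] [ 2.30059042 -0.04958158  3.42891421]
```

View pics/b1.png

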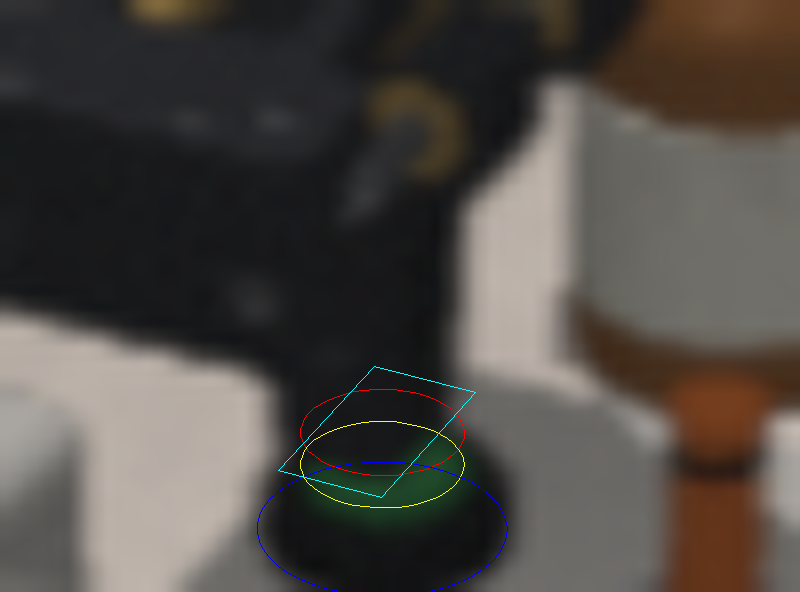

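```bash
for i in 1 2 3 4; do python3 -m crank '[[[0,0,-0.00125],[0,0,0],0],[[0,0,-0.00125],[0,0,0],0],[[0,0,-0.00125],[0,0,0],0]]' | grep -E "eef|force"; done
```

```text
eef_pos: [0.6749, -0.071, 0.1179]
contact_force: [1.9, -1.3, 3.7]
eef_pos: [0.6746, -0.0709, 0.1189]
contact_force: [1.6, -0.4, 2.2]
eef_pos: [0.6745, -0.0709, 0.1199]
contact_force: [1.3, -1.2, 1.8]
eef_pos: [0.6745, -0.0709, 0.1209]
contact_force: [0.9, 0.2, 1.8]
```

The force falls linearly at about 0.65 N/mm from 3.7 N, which is the button's spring (4 N over 6 mm). So the rigid stop I hit was the button's own end of travel. I'll continue up to check where the force vanishes.

```bash
for i in 1 2 3 4; do python3 -m crank '[[[0,0,-0.00125],[0,0,0],0],[[0,0,-0.00125],[0,0,0],0],[[0,0,-0.00125],[0,0,0],0]]' | grep -E "eef|force"; done
```

```text
eef_pos: [0.6744, -0.0708, 0.1219]
contact_force: [0.5, 0.1, 1.7]
eef_pos: [0.6744, -0.0709, 0.1228]
contact_force: [0.4, -0.2, -0.5]
eef_pos: [0.6747, -0.071, 0.124]
contact_force: [-0.5, -0.6, -1.0]
eef_pos: [0.6748, -0.071, 0.1251]
contact_force: [-0.6, -0.7, 0.6]
```

Contact ends at about 122.5 mm and the stop is at about 116.5 mm, which is exactly the 6 mm stroke, so the button was fully pressed. Retracting and doing a last check.

```bash
python3 -m crank '[[[0,0,-0.04],[0,0,0],0.2],[[0,0,-0.08],[0,0,0],0.2],[[0,0,-0.12],[0,0,0],0.2],[[0.04,0,-0.14],[0,0,0],0.2],[[0.08,0,-0.16],[0,0,0],0.2],[[0.13,-0.03,-0.16],[0,0,0],0.2],[[0.18,-0.05,-0.16],[0,0,0],0.2],[[0.22,-0.08,-0.16],[0,0,0],0.2]]'; python3 -m crank '[[[0,-0.05,0],[0,0,0],0.2],[[0,-0.1,0],[0,0,0],0.2],[[0,-0.1,0],[0,0,0],0.2],[[0,-0.1,0],[0,0,0],0.2],[[0,-0.1,0],[0,0,0],0.2]]'; python3 -c "
from h import *
d=snap('side','sF.png'); zoom('side','sFz.png',265,185,365,260,8)
zoom('top','tF.png',200,170,500,330,2)
print(ctrl.get_state()['contact_force'])"
```

```text
clock: 50.4
eef_pos: [0.5094, -0.1526, 0.2533]
orientation: [[-0.992, -0.125, 0.001], [-0.125, 0.992, 0.001], [-0.001, 0.001, -1.0]]
contact_force: [0.3, -1.6, -0.2]
opening: 0.0178
clock: 50.82
eef_pos: [0.5212, -0.2321, 0.2528]
orientation: [[-0.992, -0.123, 0.0], [-0.123, 0.992, 0.001], [-0.0, 0.001, -1.0]]
contact_force: [1.2, 0.1, -1.3]
opening: 0.018
[0.43809025 0.26431231 0.1896136 ]
```

View pics/sF.png

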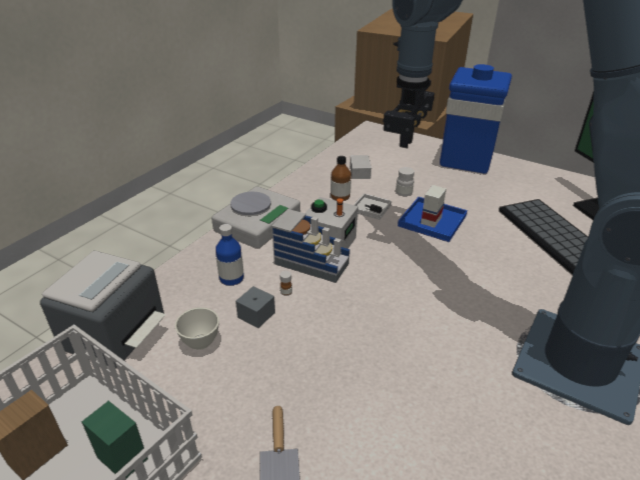

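View pics/sFz.png

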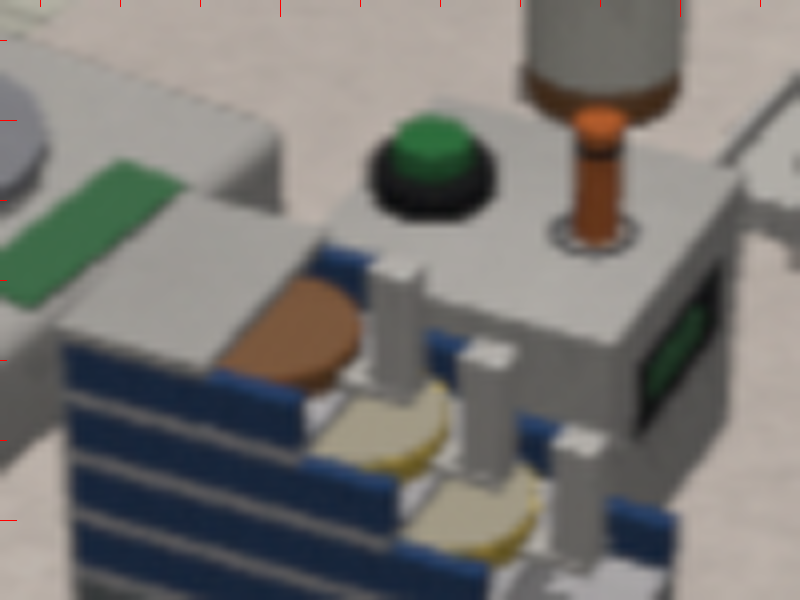

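View pics/tF.png

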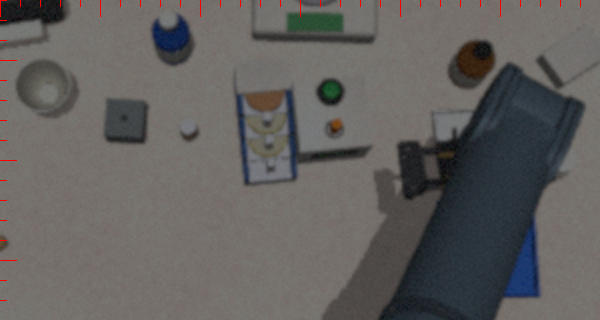

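The last views show three dishes level in slots 4/3/2 with evenly spaced tabs and the probe seated on the ring. The carton is upright in the blue tray, the plug is in its tray, and no dish is left on the counter. Handing in.

```bash
python3 -c "
from station import ctrl
print(ctrl.sign_off())"
```

```text
the job is handed in; nothing more can be done
None
```

I cleared the carton, loaded all three culture dishes, swapped the plug for the probe, then pressed the green start button and handed the job in at about 51 s of the 210 s allowed.

- **Carton:** It stands upright in the blue returns tray.
- **Dishes:** One amber and two yellow were on the counter. They went into slots 4, 3 and 2, each pushed until it met the back stop with 6–11 N and then lowered to the slot floor. One yellow dish was knocked aside mid-run, so I measured it again before picking it up.
- **Plug and probe:** The plug lies in the small white tray. The probe went into the port at the expected height and took 25 N without moving further.
- **Start button:** I pressed it last. The first press read 38 N at a height that looked like only 2 mm of travel. Backing off slowly, the force fell like a spring from 3.7 N to zero at about 122.5 mm. With the stop at about 116.5 mm, that makes the full 6 mm stroke, so it was pressed fully.

**Last checks:** The final side and top views show everything in place, no dish left on the counter, and the robot touching nothing. The other items look unmoved.

**Disagreements:**
- The two cameras differed by up to 5 mm on some points, so I used averages.
- The button's contact height read about 4.5 mm above the stated 118 mm.
- The two yellow dishes met their back stops about 1 mm before the predicted position.

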